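Weigh the nougat and clamp it for halving

ROBOT

A 7-joint arm with a two-finger parallel gripper is mounted at the origin on a cart in front of the work surface, level with it; the furniture and walls round the work are solid. World frame = base frame: x ahead of the robot, y to its left, z up, the work surface at z = 0. Lengths are in mm, angles in rad, forces in N, time in s.
With the tool pointing down it reaches from about 400 to 750 mm from the base axis. Payload 19.5 kg.
Tool frame: the origin (TCP) lies between the finger pads; the fingertips stand 14 mm ahead of it and the grasp point (between the pads) lies 5 mm behind it (bot.tip_extent is the distance from the TCP to the fingertips, in mm); z points along the fingers, x is the direction in which the jaws open and shut, and the axes are right-handed (so a half turn about z gives the same grasp; the last joint's range is limited). The gripper opens to 85 mm and grips with 20 to 120 N. Pads are 22 mm wide; open, the fingers measure 114 mm over their backs; the gripper's body (76 mm by 85 mm) begins 54 mm behind the grasp point. The pads swing forward as they close: fully open they stand 13 mm farther back than shut.
Start: joints at [1.16, 0.707, -0.028, 1.485, 0.022, 0.951, -0.075], TCP at [207.277, -536.314, 245.268] pointing down, gripper open.
Joint ranges: [-2.71, 2.71], [-0.32, 2.16], [-1.57, 1.52], [0, 2.45], [-1.46, 4.6], [0, 2.02], [-2.83, 2.83]. Speed limits (rad/s): [1.89, 1.89, 2.57, 2.57, 3.01, 3.01, 3.01].

INTERFACE

Orientations are given as a 3x3 rotation matrix whose columns are the frame's x, y, z axes.
In Python, from cell import bot gives the robot as it stands.
- The arm moves only by the tool drive_tool, never from a script. Its argument "series" is a list of rows, each an object of numbers: "tx", "ty", "tz": the shift along the world's x, y, z in m; "twist": the turn about the world's z in degrees. In form: [{"tx": .., "ty": .., "tz": .., "twist": ..}, ...]. A call has exactly 10 rows; each row is the pose to reach, as a shift and turn from the pose commanded when the call began; what a row does not reach only later rows make up. A row lasts 1/12 s, in which the tool goes at most 41.7 mm and 7.16 degrees, less where a joint would pass 70% of its speed; a pose out of reach is approached as far as the arm can. A call with a gripper value outside its range is refused whole. "hand" is the finger opening in m, from 0 to 0.0854, set as the call begins (left out, the last holds). The fingers move at their own pace and stop on an object; "force" is the grip in N (left out, the last holds). Time passes only in rows, so rows that repeat a pose let the fingers close, or fill a call up. It gives the time, the measured TCP pose, the force and the opening at its end, in the units of the state.
- bot.get_obs(): the state, without advancing time (a new reading comes with each control period).
- bot.camera(name): name is "scene" or "top" or "wrist"; returns a dict with "color" (400x640x3 uint8, red, green, blue), "fx", "fy", "cx", "cy" (pixels), "k1" (the pictures are not rectified: a ray, as slopes to the right and down, at radius r is drawn at 1 + k1 r^2 times it, then the intrinsics apply), "T" (4x4, takes a point from camera to world coordinates). Camera axes: x right, y up, looking along -z (the intrinsics and any distortion apply to the point x, -y, -z); pixel columns grow to the right and rows downward; lengths in mm; the calibration is good to about 2 mm. A picture is of the moment at which its call begins. There is no depth.
- bot.hand_in(): hands the job in, once; it reports no verdict.
Trained networks look in a picture, given as the dict that the camera call returned (one of the last four; its "shot" number tells which), for a name from the list of things; names that differ only in an ending like _2 or _b are one class to them, and where a whole thing is asked for, a point or a joint stands for the part that bears it (a point fixed in the world has none). Each returns a list of dicts, best first, with "p" (0 to 1); they miss things now and then, are a little off and sometimes report something else, mostly with a low value. They report only what shows in the picture. A call takes as long as a camera call.
- bot.recognise(picture, label): "location" ([x, y, z] in mm, in world coordinates, good to about 4 mm: the middle of the surface that is visible of it).
The state is a dict: "clock": time; "joint_pos": joint angles; "qvel": joint speeds; "effort": joint torques, N m; "tcp_pos": TCP position; "orientation": TCP orientation; "force": force on the tool from outside, world axes, zero at the start; "torque": the same for the moment, N m; "grip_width": opening from 0.0 (shut) to 1.0 (fully open).
Only numpy, scipy, OpenCV 4.12 (cv2) and the standard library are available. Lean on these libraries where they do the work, as an engineer would, in place of code of your own. Each camera call takes 0.05 s, during which the arm holds its last target.

TASK

Prove the scale first by standing the brass check weight in the middle of its pan and letting it settle, then put the weight back on its wooden stand. Next weigh the order: lay all the nougat bars side by side on the pan, flat and let go, and leave them there a second or two for the reading. Then lay the bars flat in the channel of the slicing clamp, in one row along it with their 34 mm sides along the row (so that the knife slot halves their 54 mm length), and turn the crank until the row is held against the stop with the jaw's spring cheek pushed about half way in, not all the way; leave the scraper and the tape where they are.

Things in the scene. Friction and masses are not known exactly. Their poses are not given: they have to be found in the camera images.
- clamp: the slicing clamp, fixed: a raised pale-wood bed 80 mm wide, 238 mm long, with a 10 mm knife slot. Origin on the worktop under the bed; local +y runs along the bed from the crank end to the stop, z up. The top of the bed is 98 mm up. Bars lie in a channel along local y, centred on x = 0, between two steel lips 7 mm high (64 mm apart at the foot, 69 mm at their top)
- stop_face (a point): the foot of the fixed wooden stop's inner face, on the bed's centre line, at bed height. The stop is 69 mm wide and 36 mm high, split for the knife; its face looks along the clamp's -y
- cheek_face (a point): the foot of the moving jaw's front face (the spring cheek), on the bed's centre line, at bed height; it looks along the clamp's +y, toward the stop. 32 mm high, 57 mm wide. At crank = 0 about 164 mm lie between it and the stop
- jaw (a joint): travel of the jaw carriage along the bed toward the stop (m), 0 at crank = 0; one turn of the crank moves it 24 mm (jaw = 0.024 x crank / 2 pi)
- cheek (a joint): how far the cheek has been pushed back into the jaw against its two springs (m): 0 free, 0.013 fully pushed back; about 1200 N/m. The visible gap between cheek and jaw carriage is 14 mm when free
- crank (a joint): angle of the crank (rad); 0 with the crank arm straight up; grows as the crank is turned clockwise seen from its handle end (looking along the clamp's +y), which drives the jaw toward the stop. The arm then goes up, clamp +x, down, clamp -x. Friction holds it wherever it is left (about 0.08 N m)
- crank_axis (a point): the point on the crank's axis about which the middle of the handle circles, 75 mm above the worktop; the axis lies along the clamp's y
- handle_mid (a point): middle of the crank's dark wooden handle, where to grip it: a free-turning sleeve 22 mm thick, 62 mm long, parallel to the clamp's y, 42 mm from the crank axis (angle crank from straight up). The crank arm is 38 mm from this point toward the bed. The crank does not move along its axis
- scale: the white spring scale, 160 mm wide, fixed to the worktop, its round dial on the front under the pan's edge; origin on the worktop under it, x to the rear, z up
- pan_centre (a point): centre of the top of the scale's steel pan, 136 mm (x) by 186 mm (y) outside, flat inside a rim 4 mm thick that stands 8 mm up; 78 mm above the worktop when empty; its axes are those of the scale
- pan (a joint): how far the pan has sunk (m): 0 empty, about 0.010 under the 500 g check weight, 0.016 at the most; spring about 500 N/m
- check_weight: brass 500 g check weight, a cylinder 43 mm across and 40 mm high with a knob on top (27 mm across, its middle 56 mm up, top at 63 mm); origin at the centre of its underside
- stand_top (a point): centre of the top of the weight's round dark-wood stand, 66 mm across and 12 mm high, fixed to the worktop; the weight stands here at the start
- bench_scraper: bench scraper lying to the left, 93 x 130 x 22 mm, not needed; origin at the centre of its underside
- tape_roll: roll of tape lying behind the clamp, 76 mm across, 18 mm high, not needed; origin at the centre of its underside. Behind it, from about x = 0.59 on, stand baskets and dishes up to 0.25 m high: carry things past in front of them
- nougat_0: a hard almond nougat bar, 54 mm (its x) by 34 mm (its y) by 24 mm high, about 60 g, alike on both flat sides; origin at its centre. They start on a small wooden tray (floor 8 mm above the worktop, rim 14 mm); two to four of the four are there
- nougat_1: a hard almond nougat bar, 54 mm (its x) by 34 mm (its y) by 24 mm high, about 60 g, alike on both flat sides; origin at its centre. They start on a small wooden tray (floor 8 mm above the worktop, rim 14 mm); two to four of the four are there
- nougat_2: a hard almond nougat bar, 54 mm (its x) by 34 mm (its y) by 24 mm high, about 60 g, alike on both flat sides; origin at its centre. They start on a small wooden tray (floor 8 mm above the worktop, rim 14 mm); two to four of the four are there
- nougat_3: a hard almond nougat bar, 54 mm (its x) by 34 mm (its y) by 24 mm high, about 60 g, alike on both flat sides; origin at its centre. They start on a small wooden tray (floor 8 mm above the worktop, rim 14 mm); two to four of the four are there

How it is judged:
By the outcome, as a careful person would: the job done as asked, in the order asked, and still so for the second after the job is handed in, with the robot touching nothing.
Of nougat_0, nougat_1, nougat_2, nougat_3 only 2 to 4 are there at a start; the rules pass over those that are not, and their reading is None.
At some moment in a run one of nougat_0, nougat_1, nougat_2, nougat_3 may be knocked a few centimetres aside while the robot is not near it.
Once in a run the grip may slacken for a moment while it holds something.
It also fails if it takes over 210 s, if anything falls off the work surface, if the arm or the gripper's body presses on something with over 40 N, if the wrist force passes 120 N, or if a joint passes its speed limit or range.

## Working session

There is one attempt and no reset: what is moved stays moved. The work goes in short steps, Python scripts to look and compute and a tool call to move; the robot and the scene stay as the last step left them, time stands still between calls to the robot, and variables do not carry over. Pictures are saved under pics/ and viewed, and the job is handed in when it is done.

Besides the shell and the picture viewer there is one more tool, called after ">>>" as a command line: name --argument value ..., lists and objects as JSON in quotes. drive_tool: Moves the arm, as the interface text tells. Its arguments: {"type":"object","properties":{"series":{"type":"array","items":{"type":"object","properties":{"tx":{"type":"number"},"ty":{"type":"number"},"tz":{"type":"number"},"twist":{"type":"number"}}}},"hand":{"type":"number"},"force":{"type":"number"}},"required":["series"]}

```bash
ls -la; mkdir -p pics; cat > h.py <<'E'
from cell import bot
import numpy as np, cv2
def snap(name, fn):
    p=bot.camera(name); cv2.imwrite('pics/'+fn, cv2.cvtColor(p['color'],cv2.COLOR_RGB2BGR)); return p
def ray(p,u,v):
    x=(u-p['cx'])/p['fx']; y=(v-p['cy'])/p['fy']
    a,b=x,y
    for _ in range(20):
        r2=a*a+b*b; s=1+p['k1']*r2; a,b=x/s,y/s
    d=np.array([a,-b,-1.0]); T=np.array(p['T']); return T[:3,3],T[:3,:3]@d
def at_z(p,u,v,z):
    o,d=ray(p,u,v); t=(z-o[2])/d[2]; return o+t*d
def proj(p,X):
    T=np.array(p['T']); c=T[:3,:3].T@(np.array(X,float)-T[:3,3]); a=c[0]/-c[2]; b=-c[1]/-c[2]
    s=1+p['k1']*(a*a+b*b); return np.array([a*s*p['fx']+p['cx'], b*s*p['fy']+p['cy']])
E
python3 - <<'E'
from h import *
np.set_printoptions(precision=3,suppress=True)
o=bot.get_obs(); print({k:np.round(v,3) for k,v in o.items()})
for n in ['scene','top','wrist']:
    p=snap(n,n+'0.png'); print(n,p['fx'],p['fy'],p['cx'],p['cy'],p['k1'],np.array(p['T']))
    for l in ['clamp','scale','check_weight','nougat_0','handle_mid','stop_face','cheek_face','bench_scraper','tape_roll','pan_centre']:
        try: print(l,[(np.round(q['location']),round(q['p'],2)) for q in bot.recognise(p,l)][:6])
        except Exception as e: print(l,e)
E
```

```text
total 12
drwxr-xr-x  3 agent agent 4096 Dec  7 01:42 .
drwxr-xr-x 23 root  root  4096 Dec  7 01:42 ..
drwxr-xr-x  2 agent agent 4096 Dec  7 01:42 pics
{'clock': np.float64(0.0), 'joint_pos': array([ 1.16 ,  0.707, -0.028,  1.485,  0.022,  0.951, -0.076]), 'qvel': array([ 0.   , -0.001, -0.   ,  0.   ,  0.001,  0.   , -0.   ]), 'effort': array([ -0.   , -88.324,   1.235, -23.617,   0.017,   0.007,  -0.   ]), 'tcp_pos': array([ 207.207, -536.102,  244.835]), 'orientation': array([[ 0.36 , -0.933, -0.   ],
       [-0.933, -0.36 ,  0.001],
       [-0.001, -0.   , -1.   ]]), 'force': array([-0.941, -0.742,  0.575]), 'torque': array([ 0.042, -0.   ,  0.019]), 'grip_width': np.float64(1.0)}
scene 397.1218859823998 397.1218859823998 314.85768468119 205.8214162738878 -0.06189460787287675 [[  -0.556    0.572   -0.603 -239.361]
 [  -0.831   -0.392    0.394  600.719]
 [  -0.011    0.72     0.693  941.235]
 [   0.       0.       0.       1.   ]]
clamp [(array([474., 318., 101.]), 0.75), (array([486., 259., 127.]), 0.69)]
scale [(array([ 455., -314.,   75.]), 0.83)]
check_weight [(array([ 418., -1
[... 1121 characters left out ...]
top_face [(array([492., 303., 101.]), 0.56)]
cheek_face [(array([ 470., -327.,   83.]), 0.37)]
bench_scraper [(array([424., 550.,   6.]), 0.71), (array([480.,  75.,  29.]), 0.52)]
tape_roll [(array([618., 171.,  20.]), 0.75)]
pan_centre [(array([ 475., -335.,   79.]), 0.56), (array([489., 252., 134.]), 0.47)]
wrist 292.12558793950456 292.12558793950456 316.9588105641626 194.52421639615292 -0.02939174918724623 [[   0.36     0.887    0.289  280.671]
 [  -0.933    0.343    0.112 -508.84 ]
 [  -0.      -0.31     0.951  373.06 ]
 [   0.       0.       0.       1.   ]]
clamp []
scale []
check_weight []
nougat_0 []
handle_mid []
stop_face []
cheek_face []
bench_scraper []
tape_roll []
pan_centre []
```

View pics/scene0.png

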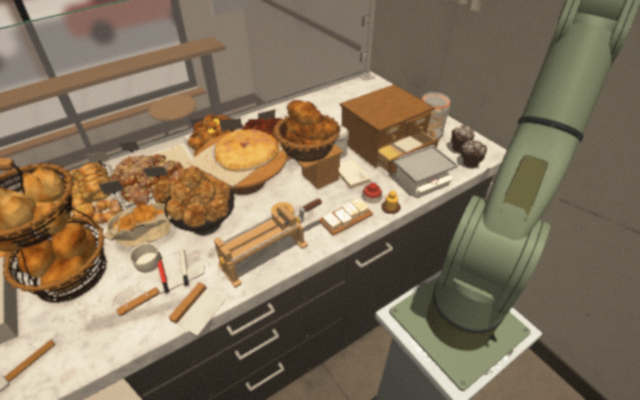

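View pics/top0.png

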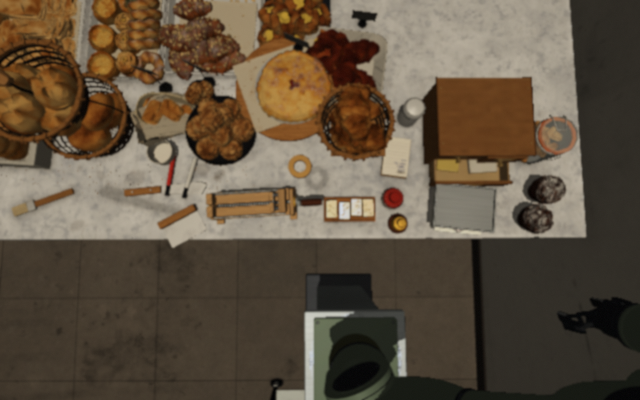

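View pics/wrist0.png

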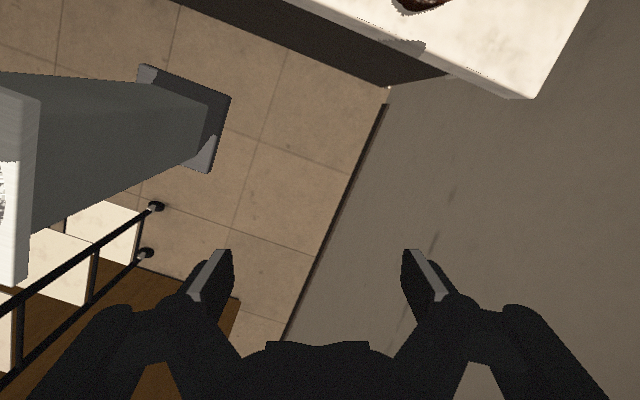

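```bash
python3 - <<'E'
import cv2
a=cv2.imread('pics/top0.png')[170:250,195:425]; cv2.imwrite('pics/tz.png',cv2.resize(a,None,fx=3.4,fy=3.4,interpolation=cv2.INTER_CUBIC))
a=cv2.imread('pics/scene0.png')[130:300,200:480]; cv2.imwrite('pics/sz.png',cv2.resize(a,None,fx=2.8,fy=2.8,interpolation=cv2.INTER_CUBIC))
E
```

```text
(no output)
```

View pics/tz.png

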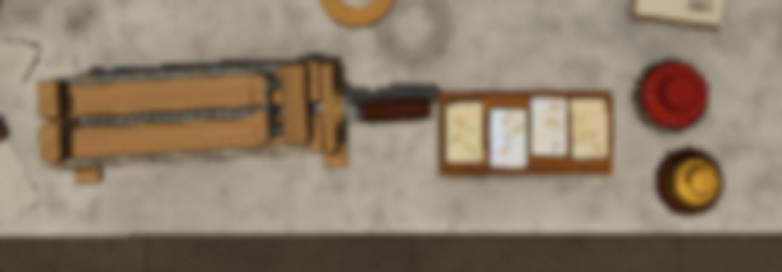

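View pics/sz.png

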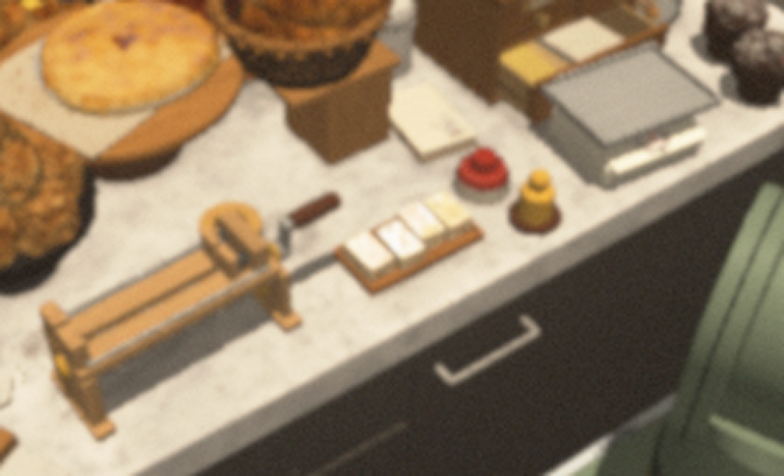

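>>> drive_tool --series '[{"tx":0.022,"ty":0.04,"tz":0.0,"twist":-3},{"tx":0.044,"ty":0.08,"tz":0.0,"twist":-6},{"tx":0.066,"ty":0.12,"tz":0.0,"twist":-9},{"tx":0.088,"ty":0.16,"tz":0.0,"twist":-12},{"tx":0.11,"ty":0.2,"tz":0.0,"twist":-15},{"tx":0.132,"ty":0.24,"tz":0.0,"twist":-18},{"tx":0.154,"ty":0.28,"tz":0.0,"twist":-21},{"tx":0.176,"ty":0.32,"tz":0.0,"twist":-21},{"tx":0.198,"ty":0.36,"tz":0.0,"twist":-21},{"tx":0.218,"ty":0.4,"tz":0.0,"twist":-21}]'

```text
clock: 2.48
tcp_pos: [408.0, -168.9, 245.4]
orientation: [[0.002, -1.0, 0.001], [-1.0, -0.002, -0.0], [0.0, -0.001, -1.0]]
force: [1.2, -0.8, 0.5]
grip_width: 1.001
```

```bash
cat >> h.py <<'E'
np.set_printoptions(precision=3,suppress=True)
def st():
    o=bot.get_obs(); R=np.array(o['orientation']); print('t',round(float(o['clock']),2),'tcp',np.round(o['tcp_pos'],1),'ang',round(float(np.degrees(np.arctan2(R[1,0],R[0,0]))),2),'F',np.round(o['force'],1),'g',round(float(o['grip_width']),3),'q',np.round(o['joint_pos'],2)); return o
def rec(p,l,n=6):
    r=bot.recognise(p,l); print(l,[(np.round(q['location']),round(q['p'],2),np.round(proj(p,q['location']))) for q in r][:n]); return r
E
python3 - <<'E'
from h import *
st(); print(bot.tip_extent)
p=snap('wrist','w1.png')
for l in ['check_weight','nougat_0','scale','pan_centre','stand_top']: rec(p,l)
E
```

```text
t 2.48 tcp [ 408.  -168.9  245.4] ang -89.87 F [ 1.2 -0.8  0.5] g 1.001 q [ 0.22  0.52  0.16  1.95 -0.13  0.68 -1.11]
14.0
check_weight [(array([ 433., -144.,   52.]), 0.76, array([293., 151.])), (array([485., 190.,  18.]), 0.44, array([ 17., 104.]))]
nougat_0 [(array([477.,  69.,  34.]), 0.88, array([107., 110.])), (array([477.,  -7.,  32.]), 0.73, array([173., 109.])), (array([484., -43.,  28.]), 0.69, array([206., 102.]))]
scale [(array([ 480., -330.,   80.]), 0.76, array([481., 108.])), (array([484., -43.,  31.]), 0.65, array([204., 102.]))]
pan_centre [(array([ 480., -328.,   80.]), 0.94, array([479., 108.])), (array([486., 192.,  18.]), 0.59, array([ 16., 103.]))]
stand_top [(array([ 443., -154.,   13.]), 0.94, array([304., 137.]))]
```

View pics/w1.png

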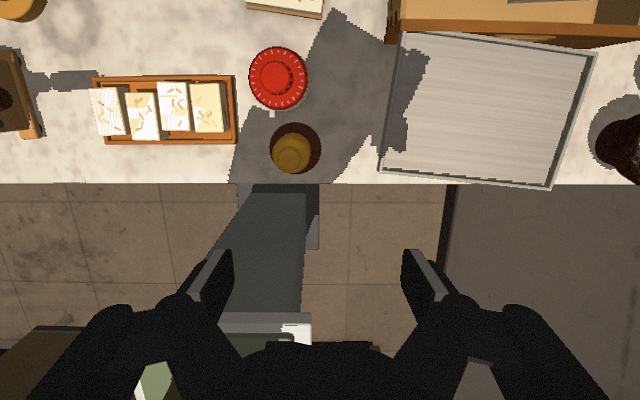

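```bash
python3 - <<'E'
from h import *
p=bot.camera('wrist')
im=cv2.cvtColor(p['color'],cv2.COLOR_RGB2BGR)
z=cv2.resize(im[90:200,220:380],None,fx=5,fy=5,interpolation=cv2.INTER_NEAREST); cv2.imwrite('pics/w1z.png',z)
z=cv2.resize(im[20:200,370:610],None,fx=3.3,fy=3.3,interpolation=cv2.INTER_NEAREST); cv2.imwrite('pics/w1s.png',z)
print(at_z(p,296,147,12))
E
```

```text
[ 429.772 -147.028   12.   ]
```

View pics/w1z.png

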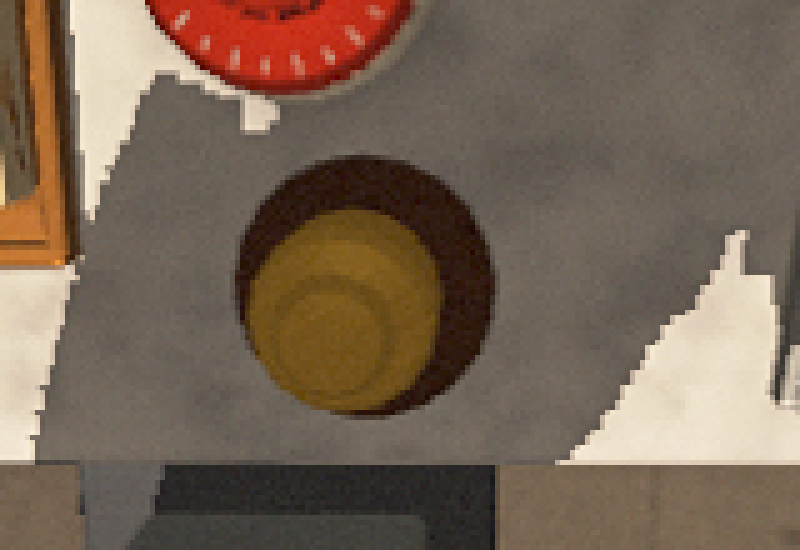

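View pics/w1s.png

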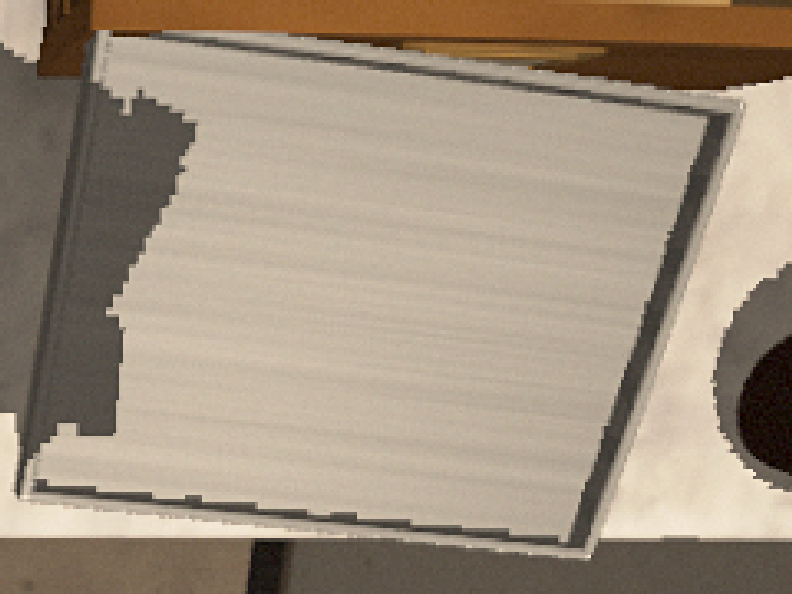

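```bash
python3 - <<'E'
from h import *
p=bot.camera('wrist')
print('stand',at_z(p,293.2,147.2,12),'knob',at_z(p,285.4,158,75))
C=[at_z(p,370+a/3.3,20+b/3.3,86)[:2] for a,b in [(93,32),(742,105),(590,557),(20,495)]]
C=np.array(C); print(C, C.mean(0)); 
for i in range(4): d=C[(i+1)%4]-C[i]; print(np.linalg.norm(d), np.degrees(np.arctan2(d[1],d[0])))
E
```

```text
stand [ 429.46  -143.761   12.   ] knob [ 428.097 -140.546   75.   ]
[[ 544.949 -244.76 ]
 [ 530.209 -428.964]
 [ 398.349 -415.907]
 [ 418.021 -232.664]] [ 472.882 -330.573]
184.79286056366612 -94.57504185341011
132.50498019220893 174.3450594730665
184.2962359708554 83.8725631079106
127.50331305821592 -5.443706381512523
```

>>> drive_tool --series '[{"tz":-0.02},{"tz":-0.04},{"tz":-0.06},{"tz":-0.07},{"tz":-0.08},{"tz":-0.08},{"tz":-0.08},{"tz":-0.08},{"tz":-0.08},{"tz":-0.08}]'

```text
schema error: expected keys tx, ty, tz, twist
```

```bash
python3 - <<'E'
from h import *
st()
p=snap('wrist','w2.png')
for l in ['check_weight','stand_top']: rec(p,l)
E
```

```text
t 2.88 tcp [ 406.8 -171.9  245.3] ang -89.99 F [ 0.5 -0.1  0.1] g 1.0 q [ 0.23  0.52  0.16  1.95 -0.12  0.68 -1.11]
check_weight [(array([ 435., -144.,   53.]), 0.62, array([291., 148.]))]
stand_top [(array([ 445., -159.,   12.]), 0.88, array([305., 134.])), (array([484., 187.,  15.]), 0.57, array([ 19., 104.]))]
```

View pics/w2.png

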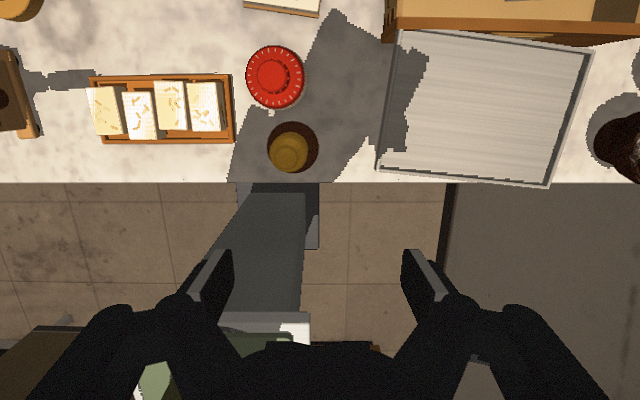

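>>> drive_tool --series '[{"tx":0.011,"ty":0.015,"tz":-0.02,"twist":0},{"tx":0.022,"ty":0.03,"tz":-0.04,"twist":0},{"tx":0.022,"ty":0.03,"tz":-0.06,"twist":0},{"tx":0.022,"ty":0.03,"tz":-0.08,"twist":0},{"tx":0.022,"ty":0.03,"tz":-0.1,"twist":0},{"tx":0.022,"ty":0.03,"tz":-0.12,"twist":0},{"tx":0.022,"ty":0.03,"tz":-0.13,"twist":0},{"tx":0.022,"ty":0.03,"tz":-0.13,"twist":0},{"tx":0.022,"ty":0.03,"tz":-0.13,"twist":0},{"tx":0.022,"ty":0.03,"tz":-0.13,"twist":0}]'

```text
clock: 3.87
tcp_pos: [429.5, -141.1, 116.0]
orientation: [[0.002, -1.0, 0.001], [-1.0, -0.002, -0.0], [0.0, -0.001, -1.0]]
force: [0.2, -0.8, 0.2]
grip_width: 1.005
```

```bash
python3 - <<'E'
from h import *
st()
p=snap('wrist','w3.png')
for l in ['check_weight','stand_top']: rec(p,l)
E
```

```text
t 3.87 tcp [ 429.5 -141.1  116. ] ang -89.89 F [ 0.2 -0.8  0.2] g 1.005 q [ 0.2   0.77  0.08  2.06 -0.19  0.31 -1.13]
check_weight [(array([ 438., -142.,   53.]), 0.96, array([316., 205.]))]
stand_top [(array([ 450., -149.,   15.]), 0.98, array([326., 176.]))]
```

View pics/w3.png

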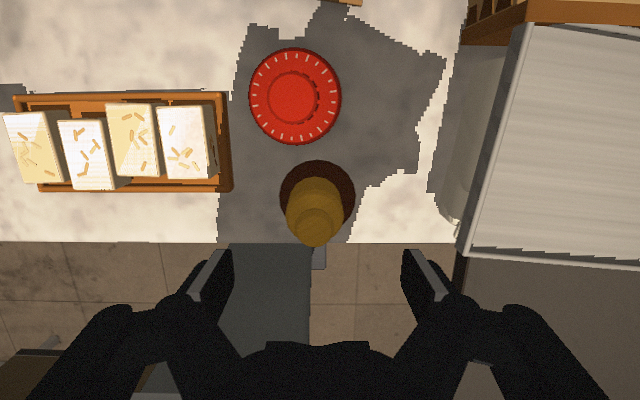

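```bash
python3 - <<'E'
from h import *
p=snap('wrist','w3b.png')
print('knob',at_z(p,315,228,75)); print('stand top edges',at_z(p,279,198,12),at_z(p,355,198,12),at_z(p,317,160,12))
im=cv2.cvtColor(p['color'],cv2.COLOR_RGB2BGR)
cv2.imwrite('pics/w3z.png',cv2.resize(im[140:260,240:400],None,fx=5,fy=5,interpolation=cv2.INTER_NEAREST))
# tcp check & finger
print(proj(p,bot.get_obs()['tcp_pos']))
E
```

```text
knob [ 431.181 -140.83    75.   ]
stand top edges [ 429.851 -110.271   12.   ] [ 429.974 -173.96    12.   ] [ 462.151 -142.049   12.   ]
[314.624 265.047]
```

View pics/w3z.png

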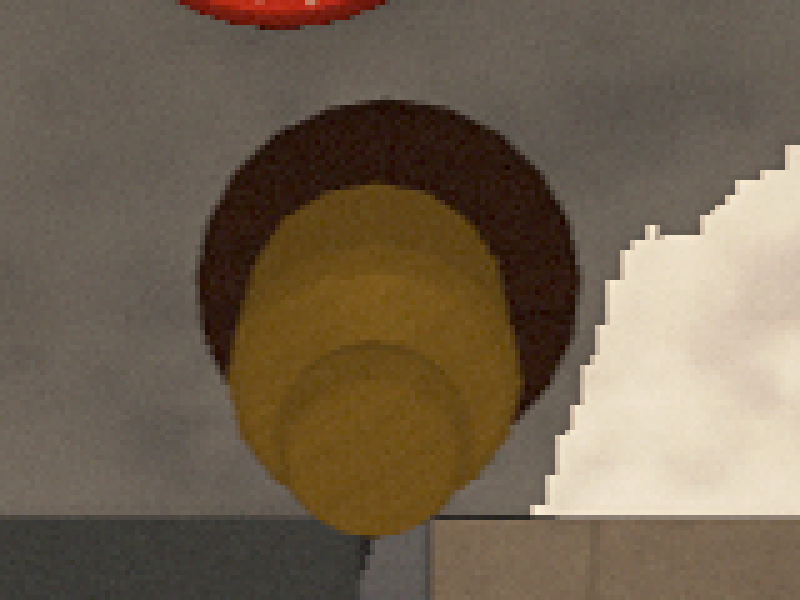

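```bash
python3 - <<'E'
from h import *
p=bot.camera('wrist'); o=st(); t=o['tcp_pos']
for u,v,s in [(233,250,42.5),(402,250,-42.5),(233,283,42.5),(402,283,-42.5)]:
    c,d=ray(p,u,v); k=(t[1]+s-c[1])/d[1]; print(np.round(c+k*d-t,1))
E
```

```text
t 4.12 tcp [ 429.5 -140.8  115.7] ang -89.87 F [-0.3  0.6  0.2] g 0.999 q [ 0.2   0.77  0.08  2.06 -0.19  0.31 -1.13]
[ 4.4 42.5 -7.1]
[  9.4 -42.5   1.7]
[-11.9  42.5  -1.7]
[ -5.7 -42.5   7. ]
```

>>> drive_tool --series '[{"tx":0.0,"ty":-0.001,"tz":-0.02,"twist":0},{"tx":0.0,"ty":-0.001,"tz":-0.04,"twist":0},{"tx":0.0,"ty":-0.001,"tz":-0.06,"twist":0},{"tx":0.0,"ty":-0.001,"tz":-0.075,"twist":0},{"tx":0.0,"ty":-0.001,"tz":-0.082,"twist":0},{"tx":0.0,"ty":-0.001,"tz":-0.086,"twist":0},{"tx":0.0,"ty":-0.001,"tz":-0.086,"twist":0},{"tx":0.0,"ty":-0.001,"tz":-0.086,"twist":0},{"tx":0.0,"ty":-0.001,"tz":-0.086,"twist":0},{"tx":0.0,"ty":-0.001,"tz":-0.086,"twist":0}]'

```text
clock: 4.95
tcp_pos: [429.6, -141.9, 29.9]
orientation: [[0.002, -1.0, 0.001], [-1.0, -0.002, -0.0], [0.0, -0.001, -1.0]]
force: [0.8, -1.1, 0.0]
grip_width: 0.998
```

>>> drive_tool --series '[{"tx":0,"ty":0,"tz":0,"twist":0},{"tx":0,"ty":0,"tz":0,"twist":0},{"tx":0,"ty":0,"tz":0,"twist":0},{"tx":0,"ty":0,"tz":0,"twist":0},{"tx":0,"ty":0,"tz":0,"twist":0},{"tx":0,"ty":0,"tz":0,"twist":0},{"tx":0,"ty":0,"tz":0,"twist":0},{"tx":0,"ty":0,"tz":0,"twist":0},{"tx":0,"ty":0,"tz":0,"twist":0},{"tx":0,"ty":0,"tz":0,"twist":0}]' --hand 0.03 --force 60

```text
clock: 5.78
tcp_pos: [429.3, -141.5, 29.7]
orientation: [[0.003, -1.0, 0.0], [-1.0, -0.003, 0.001], [-0.001, -0.0, -1.0]]
force: [-1.0, 2.9, 14.4]
grip_width: 0.484
```

>>> drive_tool --series '[{"tx":0,"ty":0,"tz":0.01,"twist":0},{"tx":0,"ty":0,"tz":0.025,"twist":0},{"tx":0,"ty":0,"tz":0.05,"twist":0},{"tx":0,"ty":0,"tz":0.075,"twist":0},{"tx":0,"ty":0,"tz":0.1,"twist":0},{"tx":0.004,"ty":-0.02,"tz":0.12,"twist":0},{"tx":0.01,"ty":-0.045,"tz":0.13,"twist":0},{"tx":0.016,"ty":-0.07,"tz":0.13,"twist":0},{"tx":0.022,"ty":-0.09,"tz":0.13,"twist":0},{"tx":0.022,"ty":-0.09,"tz":0.13,"twist":0}]'

```text
clock: 6.62
tcp_pos: [451.3, -235.8, 159.9]
orientation: [[-0.002, -1.0, 0.001], [-1.0, 0.002, -0.002], [0.002, -0.001, -1.0]]
force: [-0.3, -1.3, -5.0]
grip_width: 0.483
```

```bash
python3 - <<'E'
from h import *
st()
p=snap('wrist','w4.png')
for l in ['check_weight','pan_centre','scale']: rec(p,l)
E
```

```text
t 6.62 tcp [ 451.3 -235.8  159.9] ang -90.09 F [-0.3 -1.3 -5. ] g 0.483 q [ 0.36  0.74  0.1   1.83 -0.13  0.57 -1.03]
check_weight [(array([ 462., -241.,  184.]), 0.64, array([327., 273.]))]
pan_centre [(array([ 485., -331.,   79.]), 0.64, array([446., 164.])), (array([478.,  -8.,  32.]), 0.29, array([ 64., 163.]))]
scale [(array([ 483., -332.,   78.]), 0.57, array([446., 167.]))]
```

View pics/w4.png

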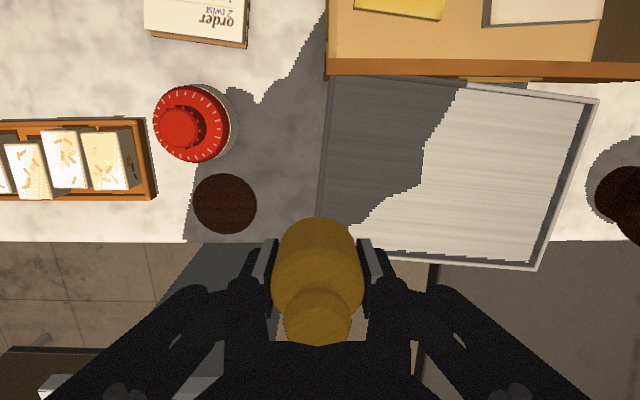

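```bash
python3 - <<'E'
from h import *
p=bot.camera('wrist')
im=cv2.cvtColor(p['color'],cv2.COLOR_RGB2BGR)
cv2.imwrite('pics/w4z.png',cv2.resize(im[60:290,300:620],None,fx=2.5,fy=2.5,interpolation=cv2.INTER_NEAREST))
A={k:at_z(p,*uv,86)[:2] for k,uv in dict(TL=(329,77),TR=(598,98),BR=(537,271),Bm=(420,259)).items()}
print(A)
f=lambda a,b:(np.linalg.norm(A[b]-A[a]),np.degrees(np.arctan2(*(A[b]-A[a])[::-1])))
print(f('TL','TR'),f('BR','TR'),f('BR','Bm'))
E
```

```text
{'TL': array([ 543.684, -239.579]), 'TR': array([ 533.058, -420.987]), 'BR': array([ 399.676, -410.093]), 'Bm': array([ 411.224, -313.014])}
(np.float64(181.71975035324456), np.float64(-93.35216023059064)) (np.float64(133.82645462785416), np.float64(-4.669418379915956)) (np.float64(97.76358148937861), np.float64(83.21662929685506))
```

View pics/w4z.png

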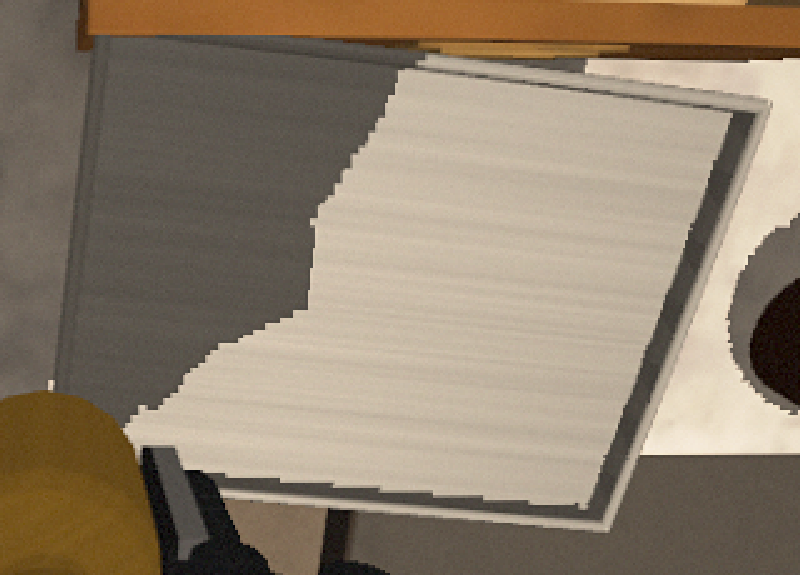

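```bash
python3 - <<'E'
from h import *
st()
E
```

```text
t 6.87 tcp [ 451.1 -230.9  159.4] ang -89.82 F [-1.1  0.2 -4.6] g 0.484 q [ 0.35  0.74  0.1   1.84 -0.13  0.57 -1.03]
```

>>> drive_tool --series '[{"tx":0.005,"ty":-0.025,"tz":0,"twist":0},{"tx":0.01,"ty":-0.05,"tz":0,"twist":0},{"tx":0.016,"ty":-0.075,"tz":0,"twist":0},{"tx":0.021,"ty":-0.095,"tz":0,"twist":0},{"tx":0.021,"ty":-0.095,"tz":0,"twist":0},{"tx":0.021,"ty":-0.095,"tz":0,"twist":0},{"tx":0.021,"ty":-0.095,"tz":0,"twist":0},{"tx":0.021,"ty":-0.095,"tz":0,"twist":0},{"tx":0.021,"ty":-0.095,"tz":0,"twist":0},{"tx":0.021,"ty":-0.095,"tz":0,"twist":0}]'

```text
clock: 7.7
tcp_pos: [472.4, -326.2, 159.4]
orientation: [[0.003, -1.0, 0.0], [-1.0, -0.003, 0.0], [-0.0, -0.0, -1.0]]
force: [-0.1, -0.6, -4.7]
grip_width: 0.485
```

```bash
python3 - <<'E'
from h import *
st()
p=snap('wrist','w5.png')
for l in ['check_weight','pan_centre','scale']: rec(p,l)
p=snap('top','t1.png')
for l in ['check_weight','pan_centre','scale']: rec(p,l)
im=cv2.cvtColor(p['color'],cv2.COLOR_RGB2BGR)
cv2.imwrite('pics/t1z.png',cv2.resize(im[60:260,400:600],None,fx=3,fy=3,interpolation=cv2.INTER_CUBIC))
E
```

```text
t 7.7 tcp [ 472.4 -326.2  159.4] ang -89.83 F [-0.1 -0.6 -4.7] g 0.485 q [ 0.5   0.82  0.09  1.6  -0.1   0.73 -0.93]
check_weight [(array([ 480., -330.,  183.]), 0.64, array([323., 279.]))]
pan_centre [(array([ 496., -328.,   76.]), 0.94, array([318., 178.]))]
scale [(array([ 492., -326.,   79.]), 0.97, array([315., 183.]))]
check_weight [(array([489., 134., 133.]), 0.64, array([311., 202.])), (array([ 454., -315.,  176.]), 0.44, array([473., 213.]))]
pan_centre [(array([ 466., -312.,   76.]), 0.8, array([458., 211.]))]
scale [(array([ 454., -311.,   81.]), 0.93, array([458., 214.]))]
```

View pics/w5.png

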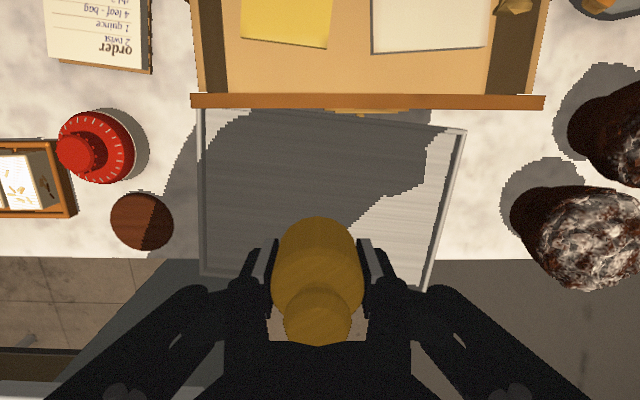

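View pics/t1z.png

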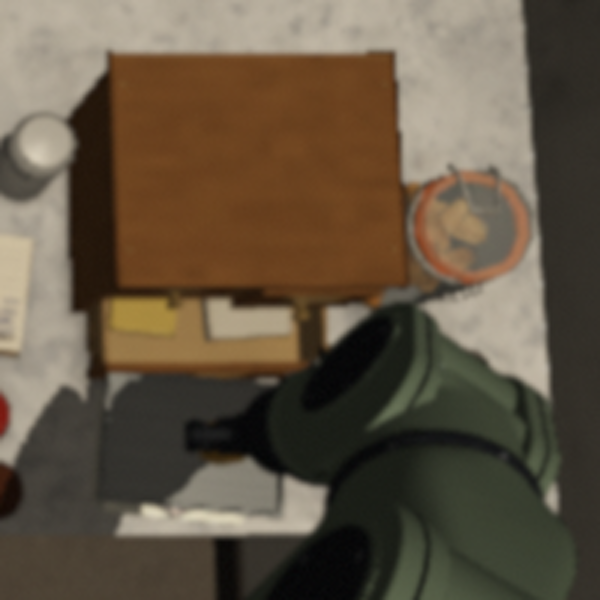

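```bash
python3 - <<'E'
from h import *
p=bot.camera('wrist')
im=cv2.cvtColor(p['color'],cv2.COLOR_RGB2BGR)
cv2.imwrite('pics/w5z.png',cv2.resize(im[90:310,180:490],None,fx=2.5,fy=2.5,interpolation=cv2.INTER_NEAREST))
for n,u,v in [('TL',197,109),('TR',467,130),('BL',200,275),('BR',428,290)]: print(n,at_z(p,u,v,86))
for yaw in [-4,-5]:
  for c in [(472,-327),(474,-330)]:
    a=np.radians(yaw); R=np.array([[np.cos(a),-np.sin(a)],[np.sin(a),np.cos(a)]])
    print(yaw,c,[np.round(proj(p,[*(R@np.array(k)+c),86])) for k in [(68,93),(68,-93),(-68,-93),(-68,93)]])
E
```

```text
TL [ 545.234 -247.939   86.   ]
TR [ 531.982 -429.995   86.   ]
BL [ 417.528 -234.302   86.   ]
BR [ 403.725 -418.755   86.   ]
-4 (472, -327) [array([183., 107.]), array([459., 128.]), array([423., 296.]), array([195., 282.])]
-4 (474, -330) [array([188., 104.]), array([464., 125.]), array([427., 294.]), array([199., 280.])]
-5 (472, -327) [array([185., 105.]), array([461., 130.]), array([421., 298.]), array([194., 280.])]
-5 (474, -330) [array([189., 102.]), array([465., 128.]), array([425., 296.]), array([197., 278.])]
```

View pics/w5z.png

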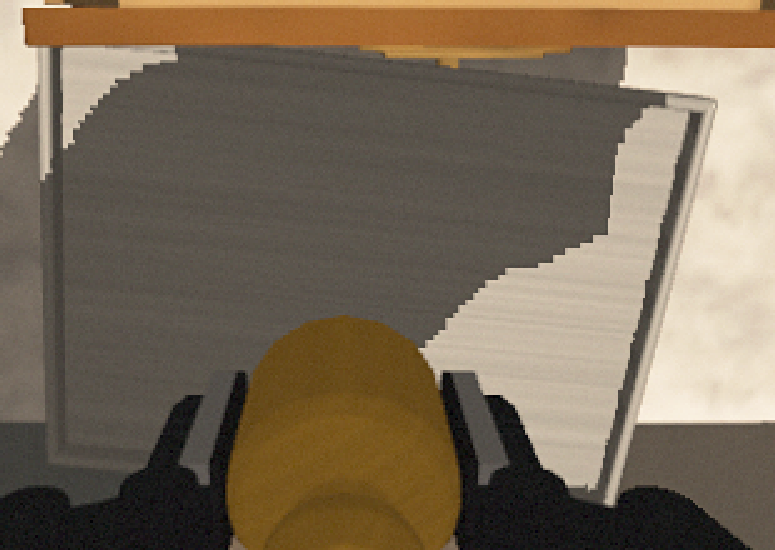

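>>> drive_tool --series '[{"tx":0.002,"ty":-0.004,"tz":-0.015,"twist":0},{"tx":0.002,"ty":-0.004,"tz":-0.03,"twist":0},{"tx":0.002,"ty":-0.004,"tz":-0.045,"twist":0},{"tx":0.002,"ty":-0.004,"tz":-0.056,"twist":0},{"tx":0.002,"ty":-0.004,"tz":-0.062,"twist":0},{"tx":0.002,"ty":-0.004,"tz":-0.065,"twist":0},{"tx":0.002,"ty":-0.004,"tz":-0.068,"twist":0},{"tx":0.002,"ty":-0.004,"tz":-0.071,"twist":0},{"tx":0.002,"ty":-0.004,"tz":-0.071,"twist":0},{"tx":0.002,"ty":-0.004,"tz":-0.071,"twist":0}]'

```text
clock: 8.98
tcp_pos: [474.4, -330.9, 88.7]
orientation: [[0.002, -1.0, 0.0], [-1.0, -0.002, -0.0], [0.0, -0.0, -1.0]]
force: [-1.5, 1.3, -1.4]
grip_width: 0.488
```

```bash
python3 - <<'E'
from h import *
st()
p=snap('wrist','w6.png')
E
```

```text
t 8.98 tcp [ 474.4 -330.9   88.7] ang -89.87 F [-1.5  1.3 -1.4] g 0.488 q [ 0.52  0.93  0.07  1.63 -0.11  0.59 -0.92]
```

View pics/w6.png

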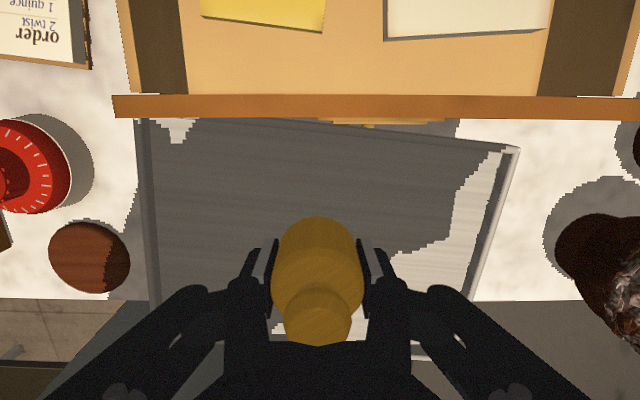

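>>> drive_tool --series '[{"tx":0,"ty":0,"tz":0,"twist":0},{"tx":0,"ty":0,"tz":0,"twist":0},{"tx":0,"ty":0,"tz":0,"twist":0},{"tx":0,"ty":0,"tz":0,"twist":0},{"tx":0,"ty":0,"tz":0,"twist":0},{"tx":0,"ty":0,"tz":0,"twist":0},{"tx":0,"ty":0,"tz":0.01,"twist":0},{"tx":0,"ty":0,"tz":0.03,"twist":0},{"tx":0,"ty":0,"tz":0.05,"twist":0},{"tx":0,"ty":0,"tz":0.07,"twist":0}]' --hand 0.075

```text
clock: 9.87
tcp_pos: [474.2, -330.8, 159.8]
orientation: [[0.002, -1.0, 0.0], [-1.0, -0.002, 0.0], [-0.0, -0.0, -1.0]]
force: [-0.1, -0.7, 0.0]
grip_width: 0.883
```

```bash
python3 - <<'E'
from h import *
st()
p=snap('wrist','w7.png')
E
```

```text
t 9.87 tcp [ 474.2 -330.8  159.8] ang -89.87 F [-0.1 -0.7  0. ] g 0.883 q [ 0.51  0.82  0.09  1.58 -0.1   0.74 -0.92]
```

View pics/w7.png

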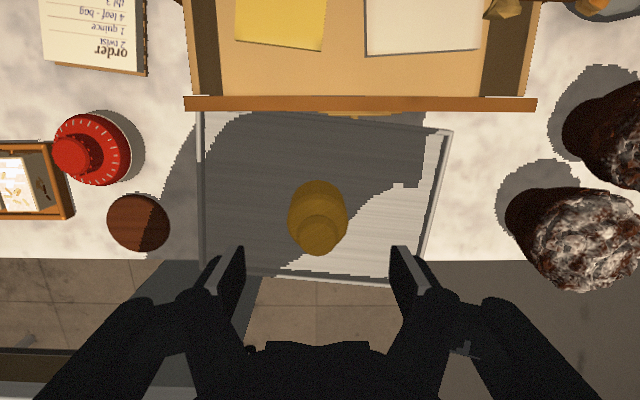

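```bash
python3 - <<'E'
from h import *
p=bot.camera('wrist')
im=cv2.cvtColor(p['color'],cv2.COLOR_RGB2BGR)
cv2.imwrite('pics/w7z.png',cv2.resize(im[90:310,180:490],None,fx=2.5,fy=2.5,interpolation=cv2.INTER_NEAREST))
st()
print('knob',at_z(p,320,234,131))
a=np.radians(-5); R=np.array([[np.cos(a),-np.sin(a)],[np.sin(a),np.cos(a)]])
for c in [(474.5,-330.5)]:
    print([np.round(proj(p,[*(R@np.array(k)+c),76])) for k in [(68,93),(68,-93),(-68,-93),(-68,93)]])
E
```

```text
t 9.97 tcp [ 475.2 -331.5  161.7] ang -89.88 F [ 0.2 -0.  -1.1] g 0.88 q [ 0.51  0.82  0.09  1.58 -0.1   0.74 -0.92]
knob [ 476.852 -334.665  131.   ]
[array([192., 106.]), array([449., 129.]), array([414., 288.]), array([198., 272.])]
```

View pics/w7z.png

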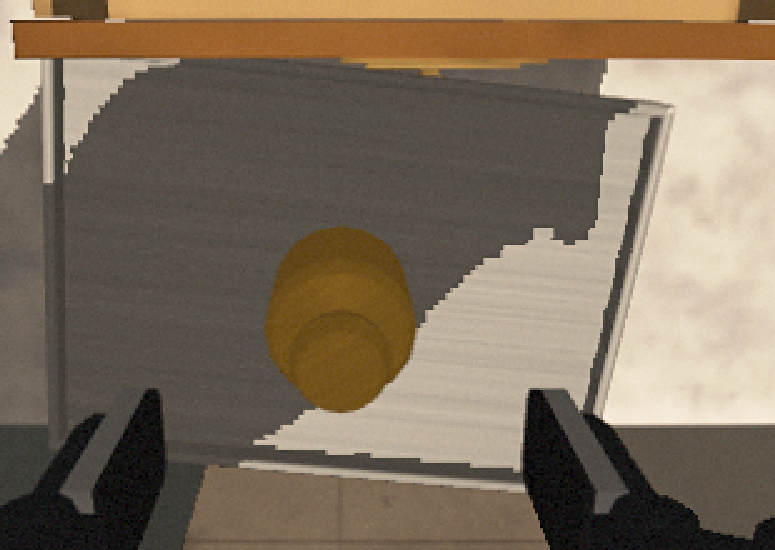

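>>> drive_tool --series '[{"tx":0,"ty":0,"tz":0,"twist":0},{"tx":0,"ty":0,"tz":0,"twist":0},{"tx":0,"ty":0,"tz":0,"twist":0},{"tx":0,"ty":0,"tz":0,"twist":0},{"tx":0,"ty":0,"tz":0,"twist":0},{"tx":0,"ty":0,"tz":0,"twist":0},{"tx":0,"ty":0,"tz":0,"twist":0},{"tx":0,"ty":0,"tz":0,"twist":0},{"tx":0,"ty":0,"tz":0,"twist":0},{"tx":0,"ty":0,"tz":0,"twist":0}]'

```text
clock: 10.8
tcp_pos: [474.3, -330.8, 158.3]
orientation: [[0.002, -1.0, -0.0], [-1.0, -0.002, 0.0], [-0.0, 0.0, -1.0]]
force: [-0.0, -0.3, -0.3]
grip_width: 0.876
```

>>> drive_tool --series '[{"tx":0,"ty":0,"tz":0,"twist":0},{"tx":0,"ty":0,"tz":0,"twist":0},{"tx":0,"ty":0,"tz":0,"twist":0},{"tx":0,"ty":0,"tz":0,"twist":0},{"tx":0,"ty":0,"tz":0,"twist":0},{"tx":0,"ty":0,"tz":0,"twist":0},{"tx":0,"ty":0,"tz":0,"twist":0},{"tx":0,"ty":0,"tz":0,"twist":0},{"tx":0,"ty":0,"tz":0,"twist":0},{"tx":0,"ty":0,"tz":0,"twist":0}]'

```text
clock: 11.63
tcp_pos: [474.3, -330.8, 158.3]
orientation: [[0.002, -1.0, -0.0], [-1.0, -0.002, 0.0], [-0.0, 0.0, -1.0]]
force: [-0.1, -1.1, 0.5]
grip_width: 0.879
```

```bash
python3 - <<'E'
from h import *
st()
p=snap('wrist','w8.png')
im=cv2.cvtColor(p['color'],cv2.COLOR_RGB2BGR)
cv2.imwrite('pics/w8z.png',cv2.resize(im[90:310,180:490],None,fx=2.5,fy=2.5,interpolation=cv2.INTER_NEAREST))
print('knob',at_z(p,316,234.8,131))
E
```

```text
t 11.63 tcp [ 474.3 -330.8  158.3] ang -89.87 F [-0.1 -1.1  0.5] g 0.879 q [ 0.51  0.83  0.09  1.58 -0.1   0.74 -0.92]
knob [ 477.762 -331.37   131.   ]
```

View pics/w8z.png

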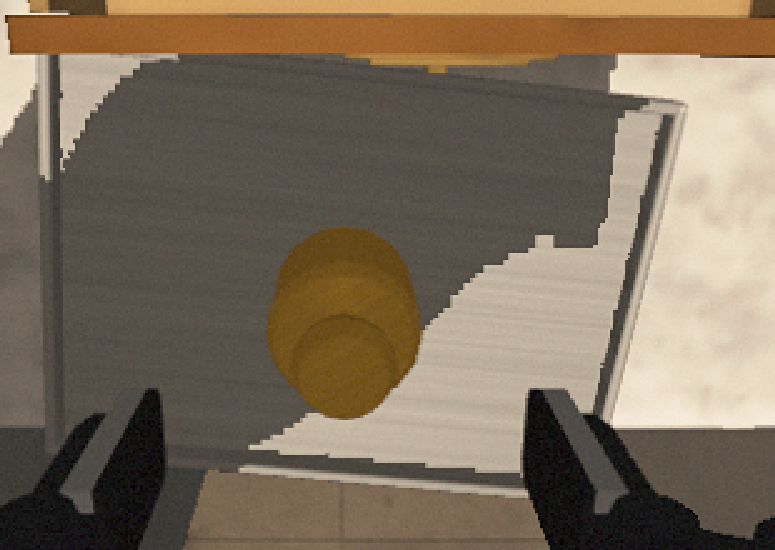

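>>> drive_tool --series '[{"tx":0,"ty":0,"tz":-0.02,"twist":0},{"tx":0,"ty":0,"tz":-0.04,"twist":0},{"tx":0,"ty":0,"tz":-0.06,"twist":0},{"tx":0,"ty":0,"tz":-0.067,"twist":0},{"tx":0,"ty":0,"tz":-0.071,"twist":0},{"tx":0,"ty":0,"tz":-0.071,"twist":0},{"tx":0,"ty":0,"tz":-0.071,"twist":0},{"tx":0,"ty":0,"tz":-0.071,"twist":0},{"tx":0,"ty":0,"tz":-0.071,"twist":0},{"tx":0,"ty":0,"tz":-0.071,"twist":0}]'

```text
clock: 12.52
tcp_pos: [474.5, -330.9, 87.8]
orientation: [[0.002, -1.0, 0.001], [-1.0, -0.002, -0.0], [0.0, -0.001, -1.0]]
force: [-0.1, -0.3, 0.0]
grip_width: 0.879
```

>>> drive_tool --series '[{"tx":0,"ty":0,"tz":0,"twist":0},{"tx":0,"ty":0,"tz":0,"twist":0},{"tx":0,"ty":0,"tz":0,"twist":0},{"tx":0,"ty":0,"tz":0,"twist":0},{"tx":0,"ty":0,"tz":0,"twist":0},{"tx":0,"ty":0,"tz":0,"twist":0},{"tx":0,"ty":0,"tz":0,"twist":0},{"tx":0,"ty":0,"tz":0.01,"twist":0},{"tx":0,"ty":0,"tz":0.025,"twist":0},{"tx":0,"ty":0,"tz":0.045,"twist":0}]' --hand 0.03 --force 60

```text
clock: 13.35
tcp_pos: [473.6, -330.3, 132.3]
orientation: [[0.002, -1.0, -0.002], [-1.0, -0.002, 0.002], [-0.002, 0.002, -1.0]]
force: [-0.7, -0.0, -5.0]
grip_width: 0.48
```

```bash
python3 - <<'E'
from h import *
p=snap('wrist','w9.png')
st()
E
```

```text
t 13.4 tcp [ 474.9 -331.2  136.5] ang -89.88 F [ 2.9 -2.6  3.6] g 0.487 q [ 0.51  0.86  0.09  1.6  -0.1   0.69 -0.92]
```

View pics/w9.png

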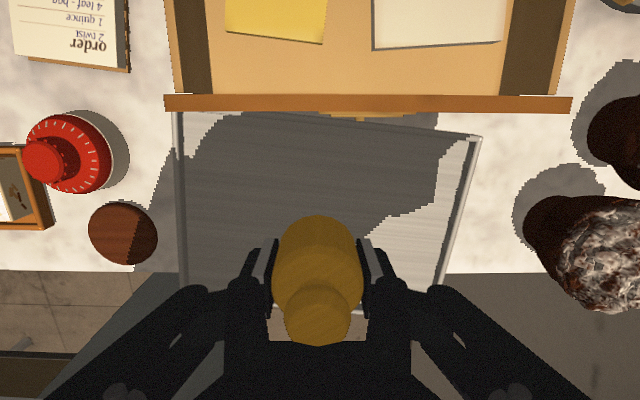

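>>> drive_tool --series '[{"tx":-0.005,"ty":0.02,"tz":0.0,"twist":0},{"tx":-0.01,"ty":0.045,"tz":0.0,"twist":0},{"tx":-0.017,"ty":0.07,"tz":0.0,"twist":0},{"tx":-0.024,"ty":0.1,"tz":0.0,"twist":0},{"tx":-0.031,"ty":0.13,"tz":0.0,"twist":0},{"tx":-0.038,"ty":0.16,"tz":0.0,"twist":0},{"tx":-0.043,"ty":0.18,"tz":0.0,"twist":0},{"tx":-0.045,"ty":0.189,"tz":-0.01,"twist":0},{"tx":-0.045,"ty":0.189,"tz":-0.025,"twist":0},{"tx":-0.045,"ty":0.189,"tz":-0.04,"twist":0}]'

```text
clock: 14.23
tcp_pos: [429.5, -141.0, 92.2]
orientation: [[0.004, -1.0, 0.001], [-1.0, -0.004, 0.0], [-0.0, -0.001, -1.0]]
force: [0.2, 0.4, -5.3]
grip_width: 0.478
```

```bash
python3 - <<'E'
from h import *
p=snap('wrist','w10.png')
st(); p=bot.camera('wrist'); st()
t=bot.get_obs()['tcp_pos']
print([np.round(proj(p,[429.6+33*np.cos(a),-142+33*np.sin(a),12]),0) for a in np.radians([0,90,180,270])])
E
```

```text
t 14.28 tcp [ 428.8 -141.2   89.9] ang -89.83 F [-3.5  1.2 -9.4] g 0.479 q [ 0.21  0.83  0.06  2.08 -0.2   0.24 -1.12]
t 14.33 tcp [ 428.6 -141.5   91.1] ang -89.86 F [ 0.1 -0.2 -4.3] g 0.484 q [ 0.21  0.82  0.07  2.08 -0.2   0.25 -1.12]
[array([317., 165.]), array([273., 208.]), array([316., 247.]), array([360., 208.])]
```

View pics/w10.png

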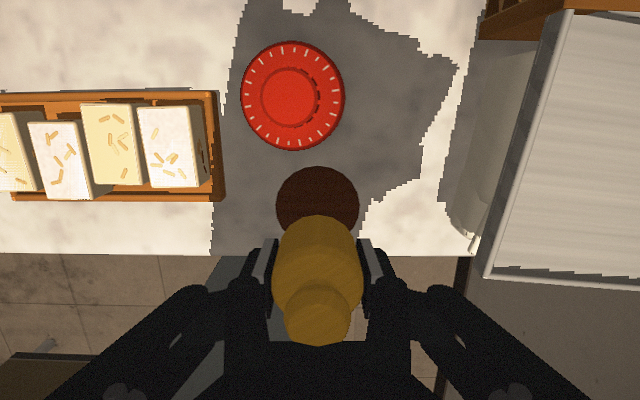

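>>> drive_tool --series '[{"tx":0.001,"ty":0,"tz":-0.015,"twist":0},{"tx":0.001,"ty":0,"tz":-0.03,"twist":0},{"tx":0.001,"ty":0,"tz":-0.042,"twist":0},{"tx":0.001,"ty":0,"tz":-0.05,"twist":0},{"tx":0.001,"ty":0,"tz":-0.053,"twist":0},{"tx":0.001,"ty":0,"tz":-0.056,"twist":0},{"tx":0.001,"ty":0,"tz":-0.058,"twist":0},{"tx":0.001,"ty":0,"tz":-0.059,"twist":0},{"tx":0.001,"ty":0,"tz":-0.059,"twist":0},{"tx":0.001,"ty":0,"tz":-0.059,"twist":0}]'

```text
clock: 15.17
tcp_pos: [430.4, -141.8, 33.6]
orientation: [[0.002, -1.0, 0.0], [-1.0, -0.002, 0.0], [-0.0, -0.0, -1.0]]
force: [-0.2, -0.6, -4.0]
grip_width: 0.483
```

>>> drive_tool --series '[{"tx":0,"ty":0,"tz":-0.001,"twist":0},{"tx":0,"ty":0,"tz":-0.0015,"twist":0},{"tx":0,"ty":0,"tz":-0.002,"twist":0},{"tx":0,"ty":0,"tz":-0.002,"twist":0},{"tx":0,"ty":0,"tz":-0.002,"twist":0},{"tx":0,"ty":0,"tz":-0.002,"twist":0},{"tx":0,"ty":0,"tz":-0.002,"twist":0},{"tx":0,"ty":0,"tz":-0.002,"twist":0},{"tx":0,"ty":0,"tz":-0.002,"twist":0},{"tx":0,"ty":0,"tz":-0.002,"twist":0}]'

```text
clock: 16.0
tcp_pos: [430.4, -141.8, 31.6]
orientation: [[0.002, -1.0, 0.0], [-1.0, -0.002, 0.0], [-0.0, -0.0, -1.0]]
force: [-0.7, 0.6, 6.3]
grip_width: 0.487
```

Contact on the stand. Release and rise, with the next stop above the tray.

>>> drive_tool --series '[{"tx":0,"ty":0,"tz":0,"twist":0},{"tx":0,"ty":0,"tz":0,"twist":0},{"tx":0,"ty":0,"tz":0,"twist":0},{"tx":0,"ty":0,"tz":0,"twist":0},{"tx":0,"ty":0,"tz":0,"twist":0},{"tx":0,"ty":0,"tz":0.01,"twist":0},{"tx":0,"ty":0,"tz":0.03,"twist":0},{"tx":0,"ty":0,"tz":0.06,"twist":0},{"tx":0,"ty":0,"tz":0.1,"twist":0},{"tx":0,"ty":0,"tz":0.13,"twist":0}]' --hand 0.075

```text
clock: 16.83
tcp_pos: [430.0, -141.8, 164.3]
orientation: [[0.002, -1.0, 0.001], [-1.0, -0.002, 0.0], [-0.0, -0.001, -1.0]]
force: [0.3, -0.0, -0.6]
grip_width: 0.88
```

>>> drive_tool --series '[{"tx":0.005,"ty":0.018,"tz":0.02,"twist":7},{"tx":0.01,"ty":0.036,"tz":0.04,"twist":14},{"tx":0.015,"ty":0.054,"tz":0.06,"twist":21},{"tx":0.02,"ty":0.072,"tz":0.06,"twist":28},{"tx":0.025,"ty":0.09,"tz":0.06,"twist":35},{"tx":0.03,"ty":0.108,"tz":0.06,"twist":42},{"tx":0.035,"ty":0.126,"tz":0.06,"twist":49},{"tx":0.04,"ty":0.144,"tz":0.06,"twist":56},{"tx":0.045,"ty":0.15,"tz":0.06,"twist":63},{"tx":0.045,"ty":0.15,"tz":0.06,"twist":70}]'

```text
clock: 17.67
tcp_pos: [475.7, 9.8, 222.0]
orientation: [[0.943, -0.332, 0.001], [-0.332, -0.943, 0.0], [0.001, -0.0, -1.0]]
force: [1.3, -0.0, 0.6]
grip_width: 0.881
```

```bash
python3 - <<'E'
from h import *
bot.camera('wrist');bot.camera('wrist');bot.camera('wrist')
p=snap('wrist','w11.png')
st()
E
```

```text
t 17.87 tcp [475.    7.7 221.7] ang -20.17 F [-0.  -0.9  0.3] g 0.878 q [ 0.02  0.6  -0.17  1.87  0.15  0.69 -0.6 ]
```

View pics/w11.png

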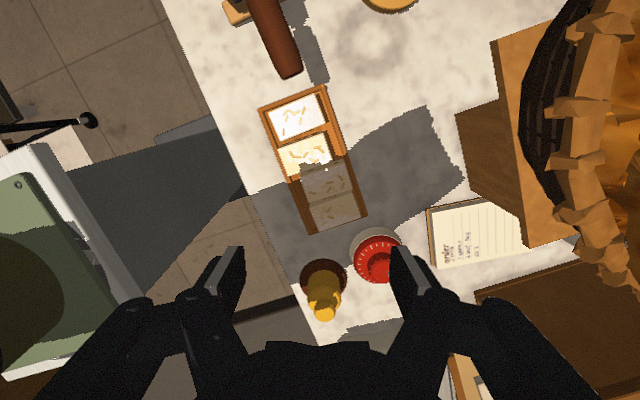

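>>> drive_tool --series '[{"tx":0.0,"ty":-0.02,"tz":-0.01,"twist":7},{"tx":0.0,"ty":-0.03,"tz":-0.03,"twist":14},{"tx":0.0,"ty":-0.03,"tz":-0.05,"twist":20},{"tx":0.0,"ty":-0.03,"tz":-0.07,"twist":20},{"tx":0.0,"ty":-0.03,"tz":-0.07,"twist":20},{"tx":0.0,"ty":-0.03,"tz":-0.07,"twist":20},{"tx":0.0,"ty":-0.03,"tz":-0.07,"twist":20},{"tx":0.0,"ty":-0.03,"tz":-0.07,"twist":20},{"tx":0.0,"ty":-0.03,"tz":-0.07,"twist":20},{"tx":0.0,"ty":-0.03,"tz":-0.07,"twist":20}]'

```text
clock: 18.7
tcp_pos: [475.5, -21.8, 151.9]
orientation: [[1.0, 0.002, 0.001], [0.002, -1.0, -0.0], [0.001, 0.0, -1.0]]
force: [1.1, 0.0, -0.4]
grip_width: 0.876
```

```bash
python3 - <<'E'
from h import *
p=snap('wrist','w12.png')
st(); rec(p,'nougat_0'); rec(p,'check_weight')
E
```

```text
t 18.75 tcp [475.4 -21.8 151.8] ang 0.1 F [ 0.3 -0.3  0.4] g 0.873 q [ 0.11  0.72 -0.23  1.95  0.32  0.51 -0.34]
nougat_0 [(array([473.,   1.,  32.]), 0.92, array([315., 167.])), (array([475.,  77.,  29.]), 0.9, array([317.,  73.])), (array([469.,  30.,  33.]), 0.66, array([309., 133.])), (array([479., -37.,  28.]), 0.65, array([322., 207.]))]
check_weight [(array([ 433., -134.,   54.]), 0.97, array([273., 312.]))]
```

View pics/w12.png

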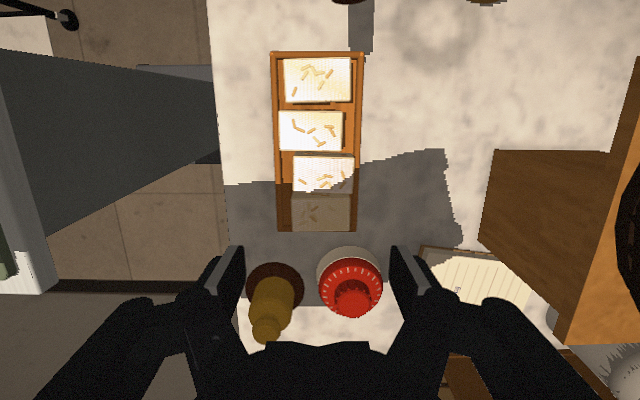

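```bash
cat >> h.py <<'E'
def corners(p,uv,z=32):
    P=np.array([at_z(p,u,v,z)[:2] for u,v in uv]); c=P.mean(0)
    (cx,cy),(w,h),a=cv2.minAreaRect(P.astype(np.float32))
    e=P[1]-P[0]; e2=P[2]-P[3]; L=(np.linalg.norm(e)+np.linalg.norm(e2))/2; f=P[2]-P[1]; f2=P[3]-P[0]
    print('c',np.round(c,1),'L',round(L,1),'W',round((np.linalg.norm(f)+np.linalg.norm(f2))/2,1),'yaw',np.round(np.degrees([np.arctan2(e[1],e[0]),np.arctan2(e2[1],e2[0])]),1))
    return P
E
python3 - <<'E'
from h import *
p=bot.camera('wrist'); im=cv2.cvtColor(p['color'],cv2.COLOR_RGB2BGR)
cv2.imwrite('pics/w12a.png',cv2.resize(im[45:150,260:380],None,fx=5.5,fy=5.5,interpolation=cv2.INTER_NEAREST))
g=np.clip(im[140:245,260:380].astype(float)*1.5,0,255).astype(np.uint8)
cv2.imwrite('pics/w12b.png',cv2.resize(g,None,fx=5.5,fy=5.5,interpolation=cv2.INTER_NEAREST))
E
```

```text
(no output)
```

View pics/w12a.png

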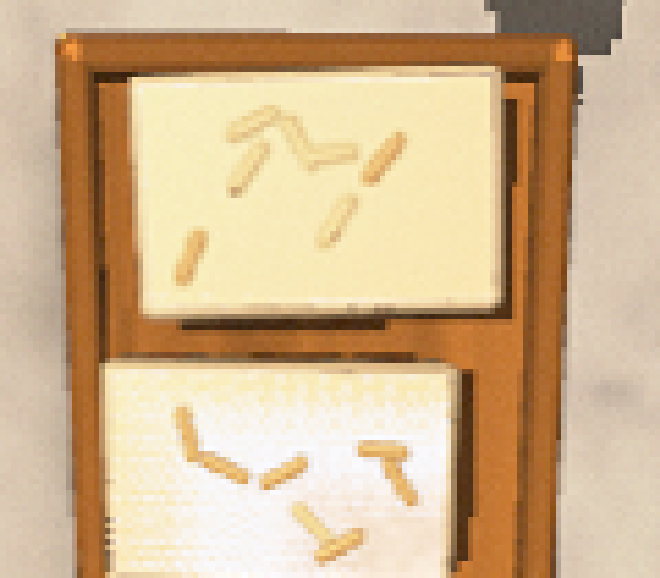

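View pics/w12b.png

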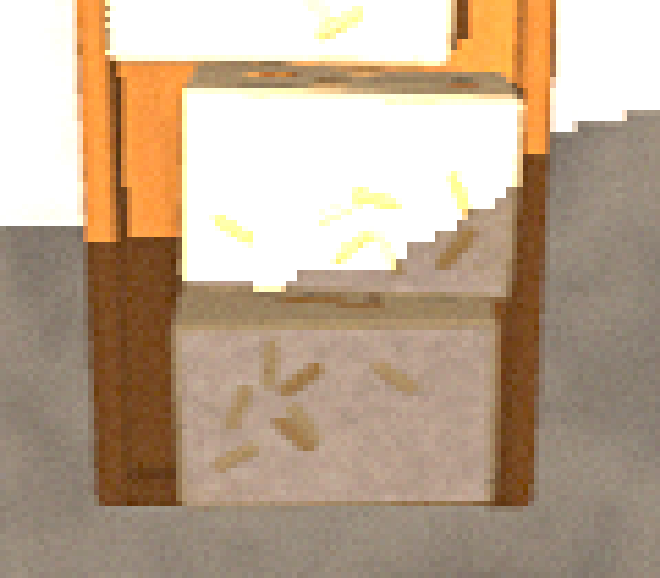

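```bash
python3 - <<'E'
from h import *
p=bot.camera('wrist'); st()
a=lambda x,y:(260+x/5.5,45+y/5.5)
b=lambda x,y:(260+x/5.5,140+y/5.5)
corners(p,[a(130,75),a(500,68),a(504,303),a(142,315)])
corners(p,[a(101,362),a(457,366),b(450,60),b(110,62)])
corners(p,[b(183,85),b(523,88),b(515,297),b(181,285)])
corners(p,[b(173,325),b(498,320),b(495,502),b(180,503)])
# tray outer corners z=14
for q in [a(57,35),a(577,38),b(533,505),b(97,505)]: print(at_z(p,*q,14)[:2])
E
```

```text
t 18.95 tcp [475.3 -21.8 151.4] ang 0.12 F [-0.4 -0.3  0.3] g 0.878 q [ 0.11  0.72 -0.23  1.95  0.32  0.51 -0.34]
c [475.3  71.4] L 52.8 W 32.2 yaw [1.1 1.9]
c [469.4  31.1] L 52.7 W 32.7 yaw [-0.5  0.4]
c [480.5  -5.9] L 53.4 W 33.3 yaw [-0.4 -2.1]
c [478.5 -44. ] L 53.0 W 32.1 yaw [1.  0.3]
[435.807  94.842]
[514.212  94.581]
[514.589 -68.976]
[435.52  -69.105]
```

>>> drive_tool --series '[{"tx":0.003,"ty":-0.022,"tz":-0.02,"twist":0},{"tx":0.003,"ty":-0.022,"tz":-0.05,"twist":0},{"tx":0.003,"ty":-0.022,"tz":-0.08,"twist":0},{"tx":0.003,"ty":-0.022,"tz":-0.105,"twist":0},{"tx":0.003,"ty":-0.022,"tz":-0.115,"twist":0},{"tx":0.003,"ty":-0.022,"tz":-0.12,"twist":0},{"tx":0.003,"ty":-0.022,"tz":-0.125,"twist":0},{"tx":0.003,"ty":-0.022,"tz":-0.125,"twist":0},{"tx":0.003,"ty":-0.022,"tz":-0.125,"twist":0},{"tx":0.003,"ty":-0.022,"tz":-0.125,"twist":0}]' --hand 0.075

```text
clock: 19.78
tcp_pos: [478.7, -43.9, 27.2]
orientation: [[1.0, 0.002, 0.001], [0.002, -1.0, -0.0], [0.001, 0.0, -1.0]]
force: [0.7, 0.1, -0.5]
grip_width: 0.877
```

>>> drive_tool --series '[{"tx":0,"ty":0,"tz":0,"twist":0},{"tx":0,"ty":0,"tz":0,"twist":0},{"tx":0,"ty":0,"tz":0,"twist":0},{"tx":0,"ty":0,"tz":0,"twist":0},{"tx":0,"ty":0,"tz":0,"twist":0},{"tx":0,"ty":0,"tz":0,"twist":0},{"tx":0,"ty":0,"tz":0.01,"twist":0},{"tx":0,"ty":0,"tz":0.03,"twist":0},{"tx":0,"ty":0,"tz":0.06,"twist":0},{"tx":0,"ty":0,"tz":0.1,"twist":0}]' --hand 0.045 --force 40

```text
clock: 20.62
tcp_pos: [477.3, -43.7, 126.9]
orientation: [[1.0, 0.003, -0.003], [0.003, -1.0, -0.0], [-0.003, 0.0, -1.0]]
force: [0.8, -0.2, 0.3]
grip_width: 0.62
```

```bash
python3 - <<'E'
from h import *
bot.camera('wrist')
p=snap('wrist','w13.png')
st()
E
```

```text
t 20.72 tcp [479.7 -44.1 131.3] ang 0.1 F [ 1.3 -0.3 -1.3] g 0.622 q [ 0.15  0.76 -0.22  1.95  0.35  0.46 -0.33]
```

View pics/w13.png

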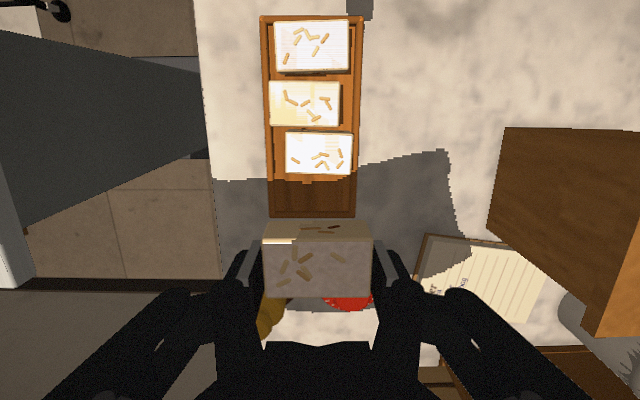

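>>> drive_tool --series '[{"tx":0.0,"ty":-0.025,"tz":0.005,"twist":0},{"tx":0.0,"ty":-0.06,"tz":0.005,"twist":-1},{"tx":-0.001,"ty":-0.1,"tz":0.005,"twist":-2},{"tx":-0.003,"ty":-0.14,"tz":0.005,"twist":-3},{"tx":-0.005,"ty":-0.18,"tz":0.005,"twist":-4},{"tx":-0.006,"ty":-0.22,"tz":0.005,"twist":-5},{"tx":-0.007,"ty":-0.26,"tz":0.005,"twist":-5},{"tx":-0.008,"ty":-0.3,"tz":0.005,"twist":-5},{"tx":-0.009,"ty":-0.33,"tz":0.005,"twist":-5},{"tx":-0.009,"ty":-0.343,"tz":0.0,"twist":-5}]'

```text
clock: 21.55
tcp_pos: [467.6, -391.7, 127.2]
orientation: [[0.996, -0.09, 0.0], [-0.09, -0.996, -0.002], [0.0, 0.002, -1.0]]
force: [-0.5, 0.0, -0.3]
grip_width: 0.621
```

```bash
python3 - <<'E'
from h import *
bot.camera('wrist');bot.camera('wrist');bot.camera('wrist')
p=snap('wrist','w14.png')
st()
a=np.radians(-5); R=np.array([[np.cos(a),-np.sin(a)],[np.sin(a),np.cos(a)]])
print([np.round(proj(p,[*(R@np.array(k)+(474.5,-330.5)),86])) for k in [(68,93),(68,-93),(-68,-93),(-68,93)]])
E
```

```text
t 21.75 tcp [ 469.2 -386.3  126.5] ang -4.87 F [-0.4  0.8 -0.8] g 0.623 q [ 0.8   0.92 -0.35  1.48  0.39  0.81  0.22]
[array([460., -53.]), array([420., 279.]), array([218., 279.]), array([180., -54.])]
```

View pics/w14.png

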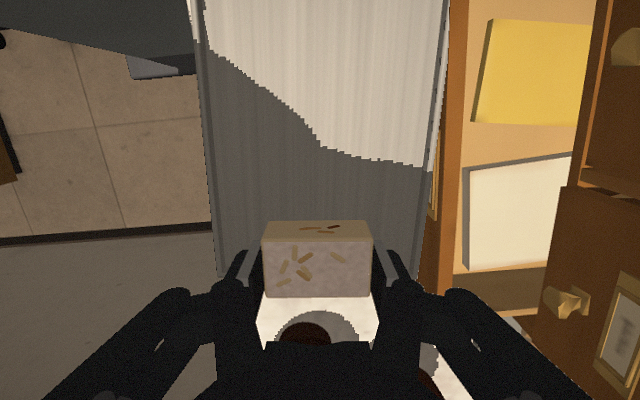

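>>> drive_tool --series '[{"tx":0,"ty":0,"tz":-0.01,"twist":0},{"tx":0,"ty":0,"tz":-0.018,"twist":0},{"tx":0,"ty":0,"tz":-0.024,"twist":0},{"tx":0,"ty":0,"tz":-0.028,"twist":0},{"tx":0,"ty":0,"tz":-0.03,"twist":0},{"tx":0,"ty":0,"tz":-0.031,"twist":0},{"tx":0,"ty":0,"tz":-0.031,"twist":0},{"tx":0,"ty":0,"tz":-0.031,"twist":0},{"tx":0,"ty":0,"tz":-0.031,"twist":0},{"tx":0,"ty":0,"tz":-0.031,"twist":0}]'

```text
clock: 22.58
tcp_pos: [469.4, -386.9, 95.5]
orientation: [[0.996, -0.085, 0.0], [-0.085, -0.996, -0.0], [0.0, 0.0, -1.0]]
force: [0.4, 0.5, 1.0]
grip_width: 0.618
```

```bash
python3 - <<'E'
from h import *
st();p=snap('wrist','w15.png')
E
```

```text
t 22.58 tcp [ 469.4 -386.9   95.5] ang -4.87 F [0.4 0.5 1. ] g 0.618 q [ 0.79  0.97 -0.33  1.5   0.41  0.74  0.21]
```

View pics/w15.png

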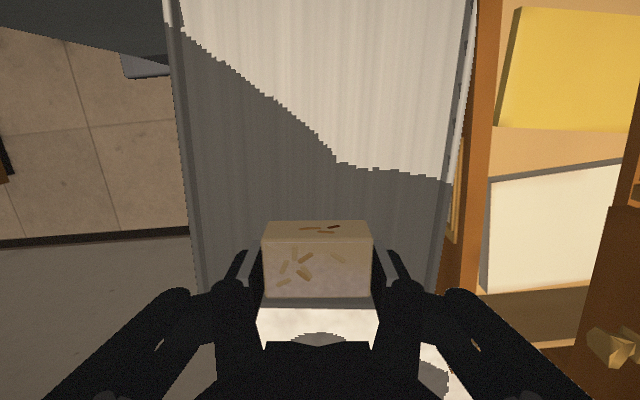

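```bash
python3 - <<'E'
from h import *
p=bot.camera('wrist')
a=np.radians(-5); R=np.array([[np.cos(a),-np.sin(a)],[np.sin(a),np.cos(a)]])
for z in (84.5,77): print([np.round(proj(p,[*(R@np.array(k)+(474.5,-330.5)),z])) for k in [(0,-93),(0,-89)]])
print(proj(p,[469.4,-404,101]), [at_z(p,318,r,84.5) for r in (300,307)])
print([at_z(p,u,v,101.5) for u,v in [(263,244),(371,244),(370,297),(264,297)]])
E
```

```text
[array([318., 309.]), array([318., 303.])]
[array([318., 301.]), array([318., 295.])]
[321.167 299.85 ] [array([ 466.794, -416.796,   84.5  ]), array([ 466.389, -421.612,   84.5  ])]
[array([ 444.988, -370.319,  101.5  ]), array([ 495.014, -374.61 ,  101.5  ]), array([ 493.771, -404.053,  101.5  ]), array([ 441.221, -399.538,  101.5  ])]
```

>>> drive_tool --series '[{"tx":0,"ty":0,"tz":0,"twist":0},{"tx":0,"ty":0,"tz":0,"twist":0},{"tx":0,"ty":0,"tz":0,"twist":0},{"tx":0,"ty":0,"tz":0,"twist":0},{"tx":0,"ty":0,"tz":0.01,"twist":0},{"tx":0,"ty":0,"tz":0.03,"twist":0},{"tx":0.0,"ty":0.02,"tz":0.04,"twist":0},{"tx":0.001,"ty":0.05,"tz":0.04,"twist":0},{"tx":0.003,"ty":0.09,"tz":0.04,"twist":1},{"tx":0.005,"ty":0.13,"tz":0.04,"twist":2}]' --hand 0.073

```text
clock: 23.52
tcp_pos: [474.0, -255.8, 136.2]
orientation: [[0.999, -0.051, 0.001], [-0.051, -0.999, -0.0], [0.001, 0.0, -1.0]]
force: [2.3, 1.3, 0.3]
grip_width: 0.859
```

```bash
python3 - <<'E'
from h import *
bot.camera('wrist')
st();p=snap('wrist','w16.png'); bot.camera('wrist'); st()
E
```

```text
t 23.57 tcp [ 475.6 -247.   136.5] ang -2.35 F [ 7.9 12.2  1.5] g 0.86 q [ 0.59  0.82 -0.32  1.75  0.39  0.64  0.01]
t 23.67 tcp [ 475.2 -254.2  136.4] ang -2.61 F [ 0.3 -0.8  0.3] g 0.853 q [ 0.6   0.82 -0.32  1.74  0.39  0.64  0.02]
```

View pics/w16.png

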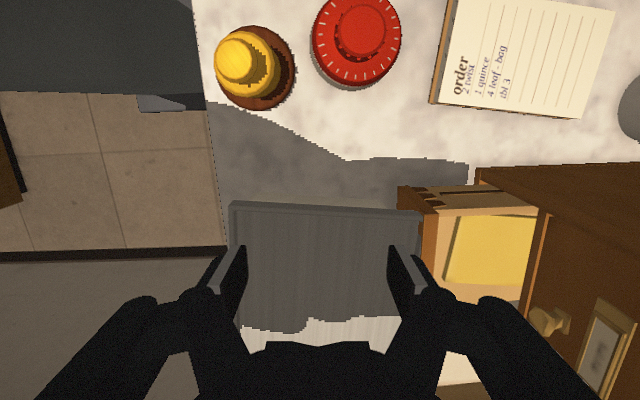

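>>> drive_tool --series '[{"tx":0.0,"ty":0.025,"tz":0.0,"twist":0},{"tx":0.0,"ty":0.06,"tz":0.0,"twist":1},{"tx":0.001,"ty":0.1,"tz":0.0,"twist":2},{"tx":0.002,"ty":0.14,"tz":0.0,"twist":2},{"tx":0.003,"ty":0.18,"tz":0.0,"twist":2},{"tx":0.004,"ty":0.21,"tz":0.0,"twist":2},{"tx":0.005,"ty":0.24,"tz":0.0,"twist":2},{"tx":0.005,"ty":0.249,"tz":0.0,"twist":2},{"tx":0.005,"ty":0.249,"tz":0.0,"twist":2},{"tx":0.005,"ty":0.249,"tz":0.0,"twist":2}]' --hand 0.075

```text
clock: 24.5
tcp_pos: [479.6, -8.7, 135.5]
orientation: [[1.0, -0.016, 0.0], [-0.016, -1.0, -0.001], [0.0, 0.001, -1.0]]
force: [0.0, -1.0, 0.1]
grip_width: 0.878
```

```bash
python3 - <<'E'
from h import *
p=snap('wrist','w17.png'); st(); rec(p,'nougat_0')
E
```

```text
t 24.55 tcp [479.5  -9.3 135.4] ang -0.96 F [-0.1 -0.7 -0.1] g 0.878 q [ 0.08  0.76 -0.22  1.95  0.34  0.47 -0.4 ]
nougat_0 [(array([474.,  -3.,  31.]), 0.74, array([311., 191.])), (array([477.,  78.,  30.]), 0.67, array([312.,  88.])), (array([468.,  36.,  30.]), 0.61, array([302., 144.])), (array([610., 141.,  18.]), 0.43, array([491.,  -3.]))]
```

View pics/w17.png

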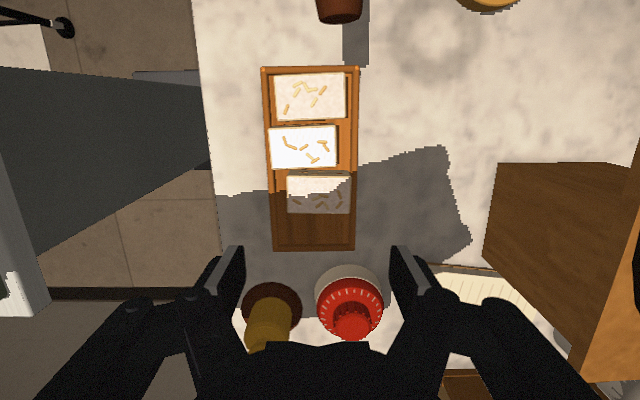

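```bash
python3 - <<'E'
from h import *
p=bot.camera('wrist'); st()
im=cv2.cvtColor(p['color'],cv2.COLOR_RGB2BGR)
cv2.imwrite('pics/w17z.png',cv2.resize(im[60:255,250:370],None,fx=3,fy=3,interpolation=cv2.INTER_NEAREST))
corners(p,[(286,177.5),(352,177.5),(350,213),(288,213)])
print([np.round(proj(p,[480.5+a,-6+b,32])) for a,b in [(-27,17),(27,17),(27,-17),(-27,-17)]])
E
```

```text
t 24.65 tcp [479.4  -9.4 135.3] ang -1.0 F [-0.3  0.3 -0.3] g 0.878 q [ 0.08  0.76 -0.22  1.95  0.34  0.47 -0.4 ]
c [480.5  -7.6] L 53.3 W 31.2 yaw [-1. -1.]
[array([286., 175.]), array([352., 173.]), array([351., 212.]), array([288., 213.])]
```

View pics/w17z.png

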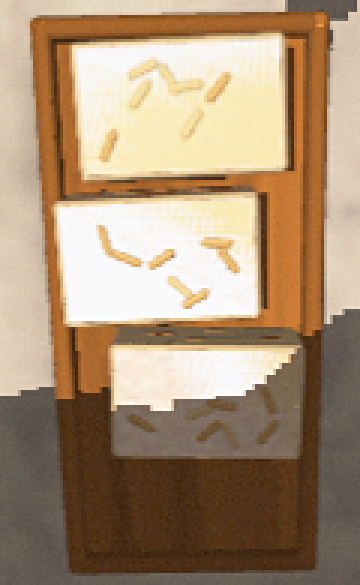

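>>> drive_tool --series '[{"tx":0.001,"ty":0.003,"tz":-0.02,"twist":0},{"tx":0.001,"ty":0.003,"tz":-0.05,"twist":0},{"tx":0.001,"ty":0.003,"tz":-0.08,"twist":0},{"tx":0.001,"ty":0.003,"tz":-0.096,"twist":0},{"tx":0.001,"ty":0.003,"tz":-0.104,"twist":0},{"tx":0.001,"ty":0.003,"tz":-0.108,"twist":0},{"tx":0.001,"ty":0.003,"tz":-0.109,"twist":0},{"tx":0.001,"ty":0.003,"tz":-0.109,"twist":0},{"tx":0.001,"ty":0.003,"tz":-0.109,"twist":0},{"tx":0.001,"ty":0.003,"tz":-0.109,"twist":0}]'

```text
clock: 25.48
tcp_pos: [480.7, -4.9, 27.1]
orientation: [[1.0, -0.016, 0.001], [-0.016, -1.0, 0.0], [0.001, -0.0, -1.0]]
force: [0.3, 0.7, -0.6]
grip_width: 0.88
```

>>> drive_tool --series '[{"tx":0,"ty":0,"tz":0,"twist":0},{"tx":0,"ty":0,"tz":0,"twist":0},{"tx":0,"ty":0,"tz":0,"twist":0},{"tx":0,"ty":0,"tz":0,"twist":0},{"tx":0,"ty":0,"tz":0,"twist":0},{"tx":0,"ty":0,"tz":0,"twist":0},{"tx":0,"ty":0,"tz":0.01,"twist":0},{"tx":0,"ty":0,"tz":0.03,"twist":0},{"tx":0,"ty":0,"tz":0.06,"twist":0},{"tx":0,"ty":0,"tz":0.1,"twist":0}]' --hand 0.045 --force 40

```text
clock: 26.32
tcp_pos: [479.3, -4.7, 126.8]
orientation: [[1.0, -0.015, -0.003], [-0.015, -1.0, -0.0], [-0.003, 0.0, -1.0]]
force: [1.4, -0.2, -0.3]
grip_width: 0.623
```

```bash
python3 - <<'E'
from h import *
p=snap('wrist','w18.png'); st()
E
```

```text
t 26.37 tcp [481.3  -4.8 134. ] ang -0.86 F [ 4.4 -0.9 10.9] g 0.618 q [ 0.07  0.76 -0.22  1.95  0.35  0.46 -0.42]
```

View pics/w18.png

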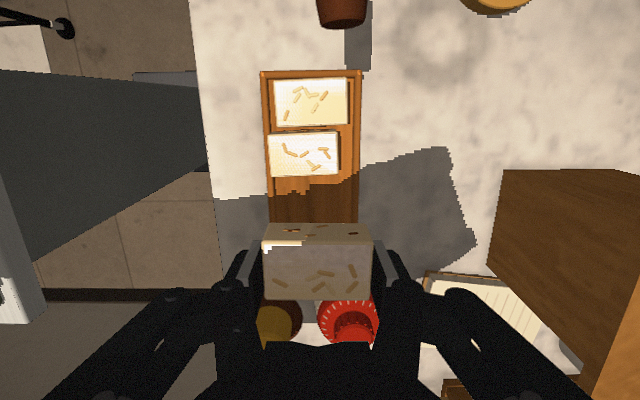

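>>> drive_tool --series '[{"tx":0.0,"ty":-0.025,"tz":0.005,"twist":0},{"tx":0.0,"ty":-0.06,"tz":0.005,"twist":-1},{"tx":-0.001,"ty":-0.1,"tz":0.005,"twist":-2},{"tx":-0.003,"ty":-0.14,"tz":0.005,"twist":-3},{"tx":-0.005,"ty":-0.18,"tz":0.005,"twist":-4},{"tx":-0.006,"ty":-0.22,"tz":0.005,"twist":-4},{"tx":-0.007,"ty":-0.26,"tz":0.005,"twist":-4},{"tx":-0.008,"ty":-0.3,"tz":0.005,"twist":-4},{"tx":-0.008,"ty":-0.33,"tz":0.005,"twist":-4},{"tx":-0.008,"ty":-0.343,"tz":0.0,"twist":-4}]'

```text
clock: 27.2
tcp_pos: [470.9, -352.7, 127.4]
orientation: [[0.996, -0.09, 0.0], [-0.09, -0.996, -0.003], [0.001, 0.002, -1.0]]
force: [-0.8, -0.3, -0.6]
grip_width: 0.622
```

```bash
python3 - <<'E'
from h import *
bot.camera('wrist');bot.camera('wrist');bot.camera('wrist')
p=snap('wrist','w19.png'); st()
E
```

```text
t 27.4 tcp [ 472.2 -347.3  126.7] ang -4.87 F [ 0.2  0.4 -0.5] g 0.618 q [ 0.75  0.89 -0.35  1.57  0.4   0.75  0.14]
```

View pics/w19.png

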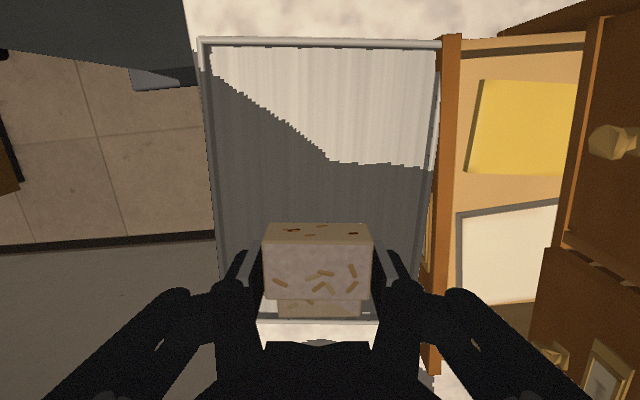

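>>> drive_tool --series '[{"tx":0,"ty":0,"tz":-0.01,"twist":0},{"tx":0,"ty":0,"tz":-0.018,"twist":0},{"tx":0,"ty":0,"tz":-0.024,"twist":0},{"tx":0,"ty":0,"tz":-0.028,"twist":0},{"tx":0,"ty":0,"tz":-0.031,"twist":0},{"tx":0,"ty":0,"tz":-0.032,"twist":0},{"tx":0,"ty":0,"tz":-0.032,"twist":0},{"tx":0,"ty":0,"tz":-0.032,"twist":0},{"tx":0,"ty":0,"tz":-0.032,"twist":0},{"tx":0,"ty":0,"tz":-0.032,"twist":0}]'

```text
clock: 28.23
tcp_pos: [472.4, -347.9, 94.5]
orientation: [[0.996, -0.085, 0.0], [-0.085, -0.996, -0.0], [0.0, 0.0, -1.0]]
force: [0.5, 0.7, 0.2]
grip_width: 0.622
```

>>> drive_tool --series '[{"tx":0,"ty":0,"tz":0,"twist":0},{"tx":0,"ty":0,"tz":0,"twist":0},{"tx":0,"ty":0,"tz":0,"twist":0},{"tx":0,"ty":0,"tz":0,"twist":0},{"tx":0,"ty":0,"tz":0.01,"twist":0},{"tx":0,"ty":0,"tz":0.03,"twist":0},{"tx":0.0,"ty":0.0,"tz":0.06,"twist":0},{"tx":0,"ty":0,"tz":0.08,"twist":0},{"tx":0,"ty":0,"tz":0.08,"twist":0},{"tx":0,"ty":0,"tz":0.08,"twist":0}]' --hand 0.073

```text
clock: 29.07
tcp_pos: [472.5, -348.0, 175.6]
orientation: [[0.996, -0.085, 0.002], [-0.085, -0.996, -0.001], [0.002, 0.001, -1.0]]
force: [-0.1, 0.1, -0.3]
grip_width: 0.855
```

```bash
python3 - <<'E'
from h import *
p=snap('wrist','w20.png'); st()
E
```

```text
t 29.12 tcp [ 472.1 -347.8  174.5] ang -4.87 F [-0.7  0.1  0.4] g 0.857 q [ 0.77  0.83 -0.38  1.52  0.37  0.86  0.17]
```

View pics/w20.png

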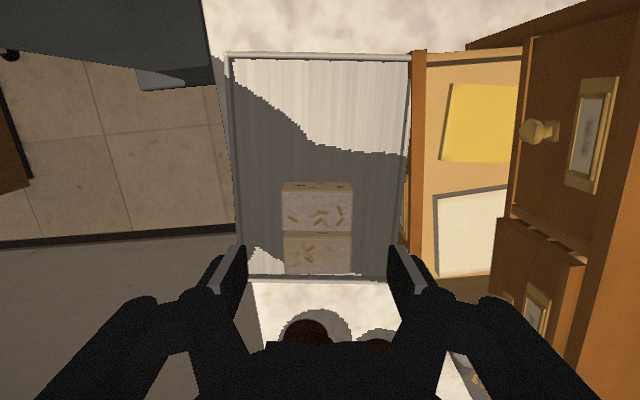

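>>> drive_tool --series '[{"tx":0.0,"ty":0.03,"tz":0.0,"twist":0},{"tx":0.0,"ty":0.07,"tz":0.0,"twist":1},{"tx":0.0,"ty":0.11,"tz":0.0,"twist":2},{"tx":0.0,"ty":0.15,"tz":0.0,"twist":3},{"tx":0.0,"ty":0.19,"tz":0.0,"twist":4},{"tx":-0.001,"ty":0.23,"tz":0.0,"twist":5},{"tx":-0.002,"ty":0.27,"tz":0.0,"twist":5},{"tx":-0.003,"ty":0.31,"tz":-0.01,"twist":5},{"tx":-0.003,"ty":0.35,"tz":-0.03,"twist":5},{"tx":-0.003,"ty":0.379,"tz":-0.05,"twist":5}]' --hand 0.075

```text
clock: 29.95
tcp_pos: [468.9, 33.7, 123.7]
orientation: [[1.0, 0.003, 0.0], [0.003, -1.0, 0.001], [0.0, -0.001, -1.0]]
force: [0.4, 0.2, -0.2]
grip_width: 0.877
```

```bash
python3 - <<'E'
from h import *
bot.camera('wrist');bot.camera('wrist');bot.camera('wrist')
p=snap('wrist','w21.png'); st()
im=cv2.cvtColor(p['color'],cv2.COLOR_RGB2BGR)
cv2.imwrite('pics/w21z.png',cv2.resize(im[60:255,250:370],None,fx=3,fy=3,interpolation=cv2.INTER_NEAREST))
for c in [(469.4,31.1),(475.3,71.4)]: print([np.round(proj(p,[c[0]+a,c[1]+b,32])) for a,b in [(-27,17),(27,17),(27,-17),(-27,-17)]])
E
```

```text
t 30.15 tcp [468.7  31.7 123.5] ang 0.24 F [ 1.3 -0.5 -0.2] g 0.871 q [-0.01  0.77 -0.22  1.99  0.38  0.42 -0.52]
[array([285., 185.]), array([355., 186.]), array([353., 226.]), array([286., 225.])]
[array([292., 133.]), array([365., 133.]), array([363., 178.]), array([293., 178.])]
```

View pics/w21.png

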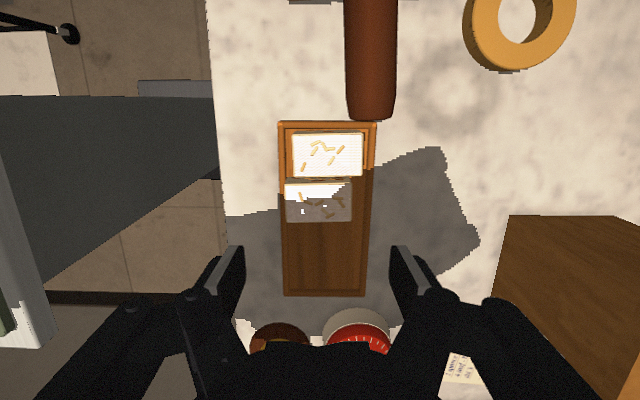

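```bash
python3 - <<'E'
from h import *
p=bot.camera('wrist'); st()
for z in (106,117,128): print(at_z(p,370,119,z),at_z(p,346,110,z),at_z(p,397,110,z))
t=bot.camera('top'); rec(t,'handle_mid'); s=bot.camera('scene'); rec(s,'handle_mid')
E
```

```text
t 30.2 tcp [469.   30.6 124. ] ang 0.13 F [-0.5 -0.6 -0.3] g 0.879 q [-0.01  0.77 -0.22  1.99  0.38  0.42 -0.52]
[493.253 101.208 106.   ] [481.506 105.332 106.   ] [505.985 105.509 106.   ]
[491.33 101.88 117.  ] [480.473 105.692 117.   ] [503.097 105.855 117.   ]
[489.406 102.552 128.   ] [479.439 106.052 128.   ] [500.21  106.202 128.   ]
handle_mid [(array([488., 134., 128.]), 0.72, array([312., 203.]))]
handle_mid [(array([488., 142., 129.]), 0.54, array([310., 202.]))]
```

>>> drive_tool --series '[{"tx":0.001,"ty":0.001,"tz":-0.02,"twist":0},{"tx":0.001,"ty":0.001,"tz":-0.05,"twist":0},{"tx":0.001,"ty":0.001,"tz":-0.075,"twist":0},{"tx":0.001,"ty":0.001,"tz":-0.09,"twist":0},{"tx":0.001,"ty":0.001,"tz":-0.095,"twist":0},{"tx":0.001,"ty":0.001,"tz":-0.097,"twist":0},{"tx":0.001,"ty":0.001,"tz":-0.097,"twist":0},{"tx":0.001,"ty":0.001,"tz":-0.097,"twist":0},{"tx":0.001,"ty":0.001,"tz":-0.097,"twist":0},{"tx":0.001,"ty":0.001,"tz":-0.097,"twist":0}]'

```text
clock: 31.23
tcp_pos: [470.6, 32.1, 28.0]
orientation: [[1.0, 0.002, 0.001], [0.002, -1.0, 0.0], [0.001, -0.0, -1.0]]
force: [0.2, 0.7, 0.3]
grip_width: 0.877
```

>>> drive_tool --series '[{"tx":0,"ty":0,"tz":0,"twist":0},{"tx":0,"ty":0,"tz":0,"twist":0},{"tx":0,"ty":0,"tz":0,"twist":0},{"tx":0,"ty":0,"tz":0,"twist":0},{"tx":0,"ty":0,"tz":0,"twist":0},{"tx":0,"ty":0,"tz":0,"twist":0},{"tx":0,"ty":0,"tz":0.01,"twist":0},{"tx":0,"ty":0,"tz":0.03,"twist":0},{"tx":0,"ty":0,"tz":0.06,"twist":0},{"tx":0,"ty":0,"tz":0.1,"twist":0}]' --hand 0.045 --force 40

```text
clock: 32.07
tcp_pos: [469.3, 32.2, 127.3]
orientation: [[1.0, 0.003, -0.003], [0.003, -1.0, -0.001], [-0.003, 0.001, -1.0]]
force: [0.9, -0.5, 0.4]
grip_width: 0.619
```

```bash
python3 - <<'E'
from h import *
p=snap('wrist','w22.png'); st()
E
```

```text
t 32.12 tcp [471.3  32.2 134.4] ang 0.14 F [ 5.2 -0.7 10.4] g 0.62 q [ 0.    0.75 -0.24  1.98  0.39  0.45 -0.53]
```

View pics/w22.png

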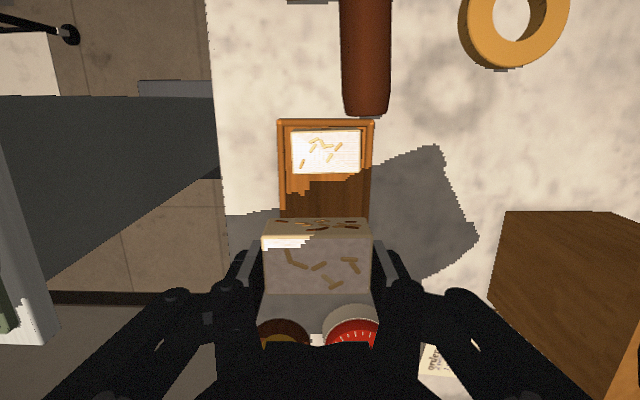

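>>> drive_tool --series '[{"tx":0.0,"ty":-0.025,"tz":0.005,"twist":0},{"tx":0.001,"ty":-0.06,"tz":0.005,"twist":-1},{"tx":0.002,"ty":-0.1,"tz":0.005,"twist":-2},{"tx":0.003,"ty":-0.14,"tz":0.005,"twist":-3},{"tx":0.004,"ty":-0.18,"tz":0.005,"twist":-4},{"tx":0.005,"ty":-0.22,"tz":0.005,"twist":-5},{"tx":0.006,"ty":-0.26,"tz":0.005,"twist":-5},{"tx":0.006,"ty":-0.3,"tz":0.005,"twist":-5},{"tx":0.006,"ty":-0.33,"tz":0.005,"twist":-5},{"tx":0.006,"ty":-0.343,"tz":0.0,"twist":-5}]'

```text
clock: 32.95
tcp_pos: [475.2, -315.6, 127.6]
orientation: [[0.996, -0.09, 0.0], [-0.09, -0.996, -0.002], [0.001, 0.002, -1.0]]
force: [-0.5, -1.2, -0.8]
grip_width: 0.623
```

```bash
python3 - <<'E'
from h import *
bot.camera('wrist');bot.camera('wrist');bot.camera('wrist')
p=snap('wrist','w23.png'); st()
E
```

```text
t 33.15 tcp [ 476.3 -309.8  127.1] ang -4.84 F [-0.   0.7 -0.2] g 0.619 q [ 0.71  0.87 -0.37  1.64  0.44  0.72  0.04]
```

View pics/w23.png

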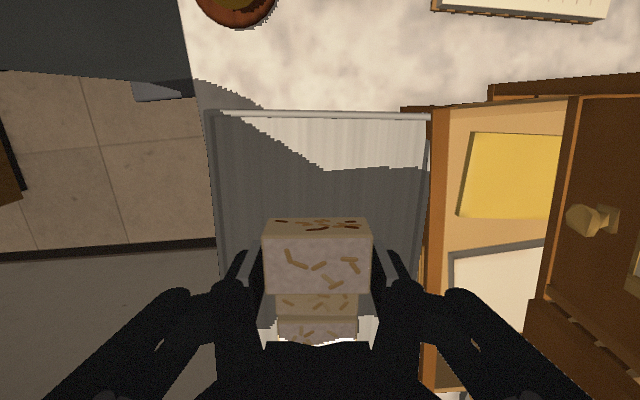

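>>> drive_tool --series '[{"tx":0,"ty":0,"tz":-0.01,"twist":0},{"tx":0,"ty":0,"tz":-0.018,"twist":0},{"tx":0,"ty":0,"tz":-0.024,"twist":0},{"tx":0,"ty":0,"tz":-0.028,"twist":0},{"tx":0,"ty":0,"tz":-0.031,"twist":0},{"tx":0,"ty":0,"tz":-0.032,"twist":0},{"tx":0,"ty":0,"tz":-0.032,"twist":0},{"tx":0,"ty":0,"tz":-0.032,"twist":0},{"tx":0,"ty":0,"tz":-0.032,"twist":0},{"tx":0,"ty":0,"tz":-0.032,"twist":0}]'

```text
clock: 33.98
tcp_pos: [476.4, -310.9, 95.5]
orientation: [[0.996, -0.085, 0.0], [-0.085, -0.996, -0.0], [0.0, 0.0, -1.0]]
force: [0.7, 0.3, -0.4]
grip_width: 0.626
```

>>> drive_tool --series '[{"tx":0,"ty":0,"tz":0,"twist":0},{"tx":0,"ty":0,"tz":0,"twist":0},{"tx":0,"ty":0,"tz":0,"twist":0},{"tx":0,"ty":0,"tz":0,"twist":0},{"tx":0,"ty":0,"tz":0.01,"twist":0},{"tx":0,"ty":0,"tz":0.03,"twist":0},{"tx":0.0,"ty":0.0,"tz":0.06,"twist":0},{"tx":0,"ty":0,"tz":0.08,"twist":0},{"tx":0,"ty":0,"tz":0.08,"twist":0},{"tx":0,"ty":0,"tz":0.08,"twist":0}]' --hand 0.073

```text
clock: 34.82
tcp_pos: [476.5, -311.0, 176.7]
orientation: [[0.996, -0.085, 0.002], [-0.085, -0.996, -0.001], [0.002, 0.001, -1.0]]
force: [-0.1, 0.1, -0.4]
grip_width: 0.855
```

```bash
python3 - <<'E'
from h import *
p=snap('wrist','w24.png'); st()
E
```

```text
t 34.87 tcp [ 476.2 -310.8  175.6] ang -4.87 F [ 0.4 -0.4 -0.8] g 0.855 q [ 0.73  0.81 -0.41  1.59  0.4   0.83  0.07]
```

View pics/w24.png

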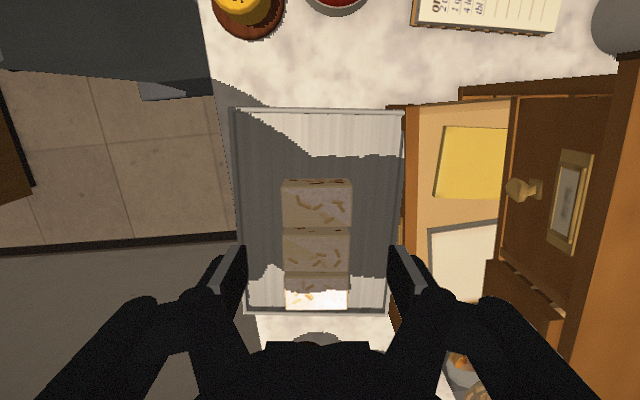

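```bash
python3 - <<'E'
from h import *
p=snap('scene','s2.png'); im=cv2.imread('pics/s2.png')
t=bot.get_obs()['tcp_pos']; u=proj(p,t); print(u, proj(p,np.array(bot.camera('wrist')['T'])[:3,3]))
u=u.astype(int); cv2.imwrite('pics/s2z.png',cv2.resize(im[u[1]-110:u[1]+50,u[0]-90:u[0]+110],None,fx=4,fy=4,interpolation=cv2.INTER_CUBIC)); print(u-[90,110])
E
```

```text
[424.778 141.833] [412.495 114.506]
[334  31]
```

View pics/s2z.png

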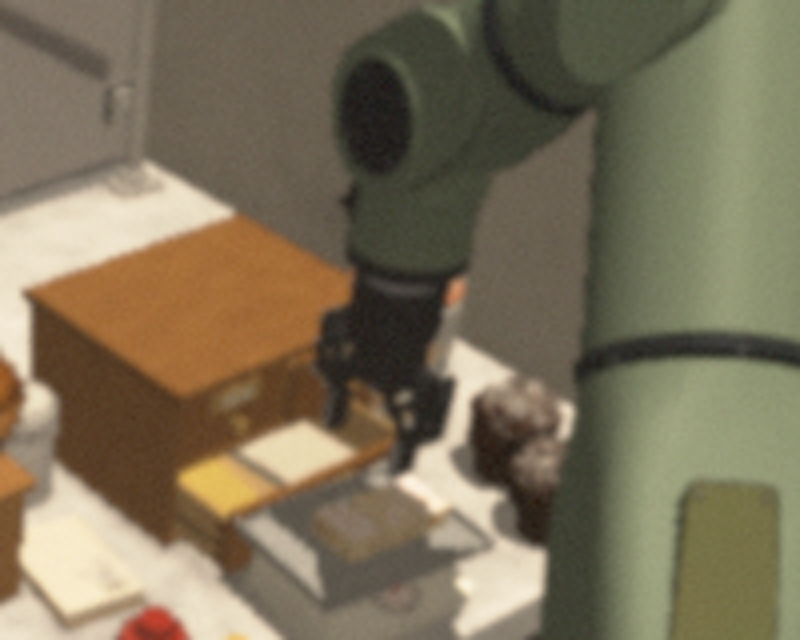

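>>> drive_tool --series '[{"tx":0.0,"ty":0.03,"tz":0.0,"twist":0},{"tx":0.0,"ty":0.07,"tz":0.0,"twist":1},{"tx":0.0,"ty":0.11,"tz":0.0,"twist":2},{"tx":0.0,"ty":0.15,"tz":0.0,"twist":3},{"tx":0.0,"ty":0.19,"tz":0.0,"twist":4},{"tx":-0.001,"ty":0.23,"tz":0.0,"twist":5},{"tx":-0.001,"ty":0.27,"tz":0.0,"twist":6},{"tx":-0.001,"ty":0.31,"tz":0.0,"twist":6},{"tx":-0.001,"ty":0.34,"tz":0.0,"twist":6},{"tx":-0.001,"ty":0.355,"tz":0.0,"twist":6}]' --hand 0.075

```text
clock: 35.8
tcp_pos: [474.7, 48.4, 174.9]
orientation: [[1.0, 0.024, -0.001], [0.024, -1.0, 0.001], [-0.001, -0.001, -1.0]]
force: [-0.8, 0.6, -0.4]
grip_width: 0.88
```

```bash
python3 - <<'E'
from h import *
bot.camera('wrist');bot.camera('wrist');bot.camera('wrist')
p=snap('wrist','w25.png'); st()
print([np.round(proj(p,[475.3+a,71.4+b,32])) for a,b in [(-27,17),(27,17),(27,-17),(-27,-17)]])
E
```

```text
t 36.0 tcp [475.1  43.9 174.8] ang 1.15 F [-0.4 -1.   0.5] g 0.878 q [ 0.03  0.69 -0.33  1.92  0.38  0.6  -0.52]
[array([290., 139.]), array([349., 140.]), array([347., 176.]), array([290., 175.])]
```

View pics/w25.png

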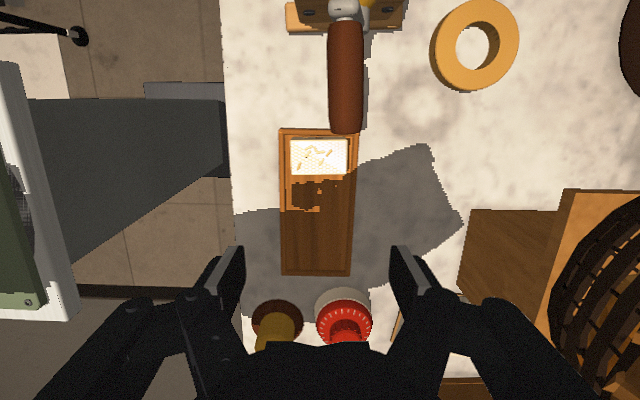

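```bash
python3 - <<'E'
from h import *
p=bot.camera('wrist'); 
for z in (106,117,128): print(at_z(p,345,134,z))
print(at_z(p,328,60,117),at_z(p,364,60,117))
E
```

```text
[491.729 100.744 106.   ]
[490.671 101.948 117.   ]
[489.614 103.152 128.   ]
[478.697 144.474 117.   ] [499.737 144.944 117.   ]
```

>>> drive_tool --series '[{"tx":0.0,"ty":0.013,"tz":-0.02,"twist":0},{"tx":0.0,"ty":0.013,"tz":-0.05,"twist":0},{"tx":0.0,"ty":0.013,"tz":-0.075,"twist":0},{"tx":0.0,"ty":0.013,"tz":-0.1,"twist":0},{"tx":0.0,"ty":0.013,"tz":-0.125,"twist":0},{"tx":0.0,"ty":0.013,"tz":-0.14,"twist":0},{"tx":0.0,"ty":0.013,"tz":-0.147,"twist":0},{"tx":0.0,"ty":0.013,"tz":-0.147,"twist":0},{"tx":0.0,"ty":0.013,"tz":-0.147,"twist":0},{"tx":0.0,"ty":0.013,"tz":-0.147,"twist":0}]'

```text
clock: 36.88
tcp_pos: [475.7, 56.9, 29.2]
orientation: [[1.0, 0.019, 0.001], [0.019, -1.0, 0.0], [0.001, -0.0, -1.0]]
force: [-0.3, 0.2, 1.4]
grip_width: 0.881
```

>>> drive_tool --series '[{"tx":0,"ty":0,"tz":0,"twist":0},{"tx":0,"ty":0,"tz":0,"twist":0},{"tx":0,"ty":0,"tz":0,"twist":0},{"tx":0,"ty":0,"tz":0,"twist":0},{"tx":0,"ty":0,"tz":0,"twist":0},{"tx":0,"ty":0,"tz":0.001,"twist":0},{"tx":0,"ty":-0.01,"tz":0.001,"twist":0},{"tx":0,"ty":-0.025,"tz":0.001,"twist":0},{"tx":0,"ty":-0.04,"tz":0.001,"twist":0},{"tx":0,"ty":-0.045,"tz":0.001,"twist":0}]' --hand 0.045 --force 40

```text
clock: 37.72
tcp_pos: [475.2, 9.4, 29.4]
orientation: [[1.0, 0.017, -0.0], [0.017, -1.0, -0.001], [-0.0, 0.001, -1.0]]
force: [-0.2, -0.1, 0.1]
grip_width: 0.622
```

>>> drive_tool --series '[{"tx":0,"ty":0,"tz":0,"twist":0},{"tx":0,"ty":0,"tz":0,"twist":0},{"tx":0,"ty":0,"tz":0,"twist":0},{"tx":0,"ty":0,"tz":0,"twist":0},{"tx":0,"ty":0,"tz":0.005,"twist":0},{"tx":0,"ty":0,"tz":0.03,"twist":0},{"tx":0,"ty":0.0,"tz":0.06,"twist":0},{"tx":0,"ty":0.005,"tz":0.09,"twist":0},{"tx":0,"ty":0.01,"tz":0.1,"twist":0},{"tx":0,"ty":0.013,"tz":0.1,"twist":0}]' --hand 0.075

```text
clock: 38.55
tcp_pos: [476.1, 25.9, 131.8]
orientation: [[1.0, 0.02, 0.004], [0.02, -1.0, 0.001], [0.004, -0.001, -1.0]]
force: [1.2, -0.6, -0.1]
grip_width: 0.878
```

```bash
python3 - <<'E'
from h import *
bot.camera('wrist');bot.camera('wrist')
p=snap('wrist','w26.png'); st()
im=cv2.cvtColor(p['color'],cv2.COLOR_RGB2BGR)
g=np.clip(im[100:300,240:400].astype(float)*1.4,0,255).astype(np.uint8)
cv2.imwrite('pics/w26z.png',cv2.resize(g,None,fx=3,fy=3,interpolation=cv2.INTER_NEAREST))
E
```

```text
t 38.7 tcp [475.   25.3 128.8] ang 1.16 F [-0.9  0.1  0.3] g 0.879 q [ 0.04  0.77 -0.29  1.97  0.46  0.47 -0.56]
```

View pics/w26z.png

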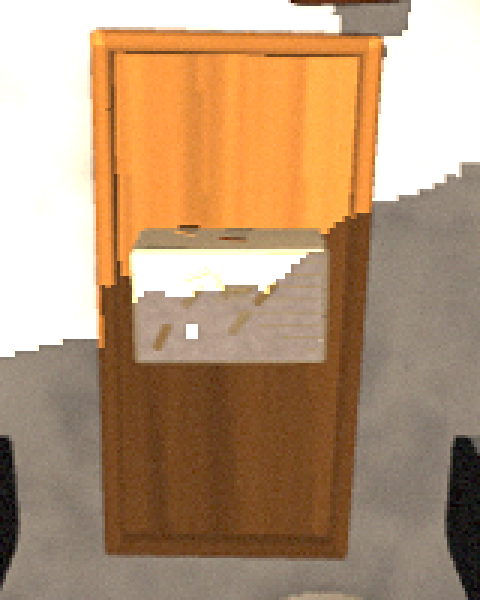

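```bash
python3 - <<'E'
from h import *
p=bot.camera('wrist'); st()
a=lambda x,y:(240+x/3,100+y/3)
corners(p,[a(130,249),a(328,249),a(325,361),a(135,361)])
E
```

```text
t 38.75 tcp [474.9  25.1 128.5] ang 1.15 F [-0.1  0.2 -0.9] g 0.879 q [ 0.04  0.77 -0.29  1.97  0.46  0.47 -0.56]
c [473.9  24. ] L 52.7 W 32.3 yaw [1.2 1.2]
```

>>> drive_tool --series '[{"tx":0.0,"ty":0,"tz":-0.02,"twist":0},{"tx":0.0,"ty":0,"tz":-0.05,"twist":0},{"tx":0.0,"ty":0,"tz":-0.075,"twist":0},{"tx":0.0,"ty":0,"tz":-0.092,"twist":0},{"tx":0.0,"ty":0,"tz":-0.099,"twist":0},{"tx":0.0,"ty":0,"tz":-0.101,"twist":0},{"tx":0.0,"ty":0,"tz":-0.101,"twist":0},{"tx":0.0,"ty":0,"tz":-0.101,"twist":0},{"tx":0.0,"ty":0,"tz":-0.101,"twist":0},{"tx":0.0,"ty":0,"tz":-0.101,"twist":0}]'

```text
clock: 39.58
tcp_pos: [475.6, 25.1, 29.0]
orientation: [[1.0, 0.019, 0.001], [0.019, -1.0, 0.0], [0.001, -0.0, -1.0]]
force: [-0.8, -0.4, 0.2]
grip_width: 0.877
```

>>> drive_tool --series '[{"tx":0,"ty":0,"tz":0,"twist":0},{"tx":0,"ty":0,"tz":0,"twist":0},{"tx":0,"ty":0,"tz":0,"twist":0},{"tx":0,"ty":0,"tz":0,"twist":0},{"tx":0,"ty":0,"tz":0,"twist":0},{"tx":0,"ty":0,"tz":0,"twist":0},{"tx":0,"ty":0,"tz":0.01,"twist":0},{"tx":0,"ty":0,"tz":0.03,"twist":0},{"tx":0,"ty":0,"tz":0.06,"twist":0},{"tx":0,"ty":0,"tz":0.1,"twist":0}]' --hand 0.045 --force 40

```text
clock: 40.42
tcp_pos: [474.3, 25.2, 128.3]
orientation: [[1.0, 0.02, -0.003], [0.02, -1.0, -0.0], [-0.003, 0.0, -1.0]]
force: [1.0, -1.3, -1.1]
grip_width: 0.619
```

```bash
python3 - <<'E'
from h import *
bot.camera('wrist')
p=snap('wrist','w27.png'); bot.camera('wrist'); st()
E
```

```text
t 40.57 tcp [476.2  25.  130.5] ang 1.09 F [-0.5 -0.2 -1.8] g 0.619 q [ 0.05  0.77 -0.3   1.97  0.47  0.47 -0.57]
```

View pics/w27.png

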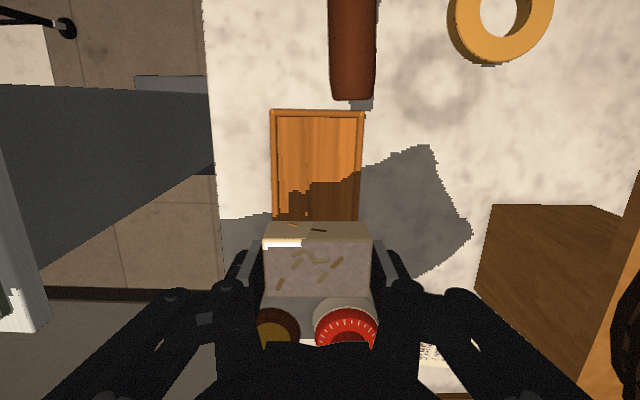

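>>> drive_tool --series '[{"tx":0.0,"ty":-0.025,"tz":0.005,"twist":-1},{"tx":0.001,"ty":-0.06,"tz":0.005,"twist":-2},{"tx":0.002,"ty":-0.1,"tz":0.005,"twist":-3},{"tx":0.003,"ty":-0.14,"tz":0.005,"twist":-4},{"tx":0.004,"ty":-0.18,"tz":0.005,"twist":-5},{"tx":0.004,"ty":-0.22,"tz":0.005,"twist":-6},{"tx":0.004,"ty":-0.25,"tz":0.005,"twist":-6},{"tx":0.004,"ty":-0.28,"tz":0.005,"twist":-6},{"tx":0.004,"ty":-0.298,"tz":0.003,"twist":-6},{"tx":0.004,"ty":-0.298,"tz":0.0,"twist":-6}]'

```text
clock: 41.4
tcp_pos: [478.0, -276.9, 127.1]
orientation: [[0.996, -0.09, -0.001], [-0.09, -0.996, -0.001], [-0.001, 0.001, -1.0]]
force: [0.2, -1.7, -0.4]
grip_width: 0.622
```

```bash
python3 - <<'E'
from h import *
bot.camera('wrist');bot.camera('wrist')
p=snap('wrist','w28.png'); bot.camera('wrist'); st()
E
```

```text
t 41.6 tcp [ 479.4 -271.6  127.9] ang -4.79 F [-0.3  0.1  0.4] g 0.623 q [ 0.67  0.86 -0.41  1.7   0.49  0.69 -0.08]
```

View pics/w28.png

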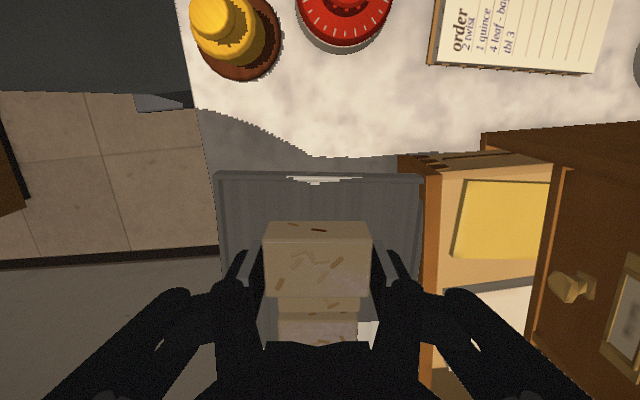

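>>> drive_tool --series '[{"tx":0,"ty":0,"tz":-0.01,"twist":0},{"tx":0,"ty":0,"tz":-0.018,"twist":0},{"tx":0,"ty":0,"tz":-0.024,"twist":0},{"tx":0,"ty":0,"tz":-0.028,"twist":0},{"tx":0,"ty":0,"tz":-0.031,"twist":0},{"tx":0,"ty":0,"tz":-0.033,"twist":0},{"tx":0,"ty":0,"tz":-0.033,"twist":0},{"tx":0,"ty":0,"tz":-0.033,"twist":0},{"tx":0,"ty":0,"tz":-0.033,"twist":0},{"tx":0,"ty":0,"tz":-0.033,"twist":0}]'

```text
clock: 42.43
tcp_pos: [479.4, -272.9, 95.5]
orientation: [[0.996, -0.085, 0.0], [-0.085, -0.996, -0.0], [0.0, 0.0, -1.0]]
force: [-0.5, 0.2, -0.2]
grip_width: 0.621
```

>>> drive_tool --series '[{"tx":0,"ty":0,"tz":0,"twist":0},{"tx":0,"ty":0,"tz":0,"twist":0},{"tx":0,"ty":0,"tz":0,"twist":0},{"tx":0,"ty":0,"tz":0,"twist":0},{"tx":0,"ty":0,"tz":0.01,"twist":0},{"tx":0,"ty":0,"tz":0.03,"twist":0},{"tx":0.0,"ty":0.0,"tz":0.06,"twist":0},{"tx":0,"ty":0,"tz":0.08,"twist":0},{"tx":0,"ty":0,"tz":0.1,"twist":0},{"tx":0,"ty":0,"tz":0.1,"twist":0}]' --hand 0.073

```text
clock: 43.27
tcp_pos: [480.3, -273.1, 199.3]
orientation: [[0.996, -0.085, 0.004], [-0.085, -0.996, -0.002], [0.005, 0.002, -1.0]]
force: [0.8, 0.2, 0.6]
grip_width: 0.855
```

>>> drive_tool --series '[{"tx":0,"ty":-0.02,"tz":0,"twist":0},{"tx":0,"ty":-0.04,"tz":0,"twist":0},{"tx":0,"ty":-0.06,"tz":0,"twist":0},{"tx":0,"ty":-0.08,"tz":0,"twist":0},{"tx":0,"ty":-0.09,"tz":0,"twist":0},{"tx":0,"ty":-0.09,"tz":0,"twist":0},{"tx":0,"ty":-0.09,"tz":0,"twist":0},{"tx":0,"ty":-0.09,"tz":0,"twist":0},{"tx":0,"ty":-0.09,"tz":0,"twist":0},{"tx":0,"ty":-0.09,"tz":0,"twist":0}]'

```text
clock: 44.1
tcp_pos: [479.5, -362.0, 195.5]
orientation: [[0.996, -0.084, 0.0], [-0.084, -0.996, 0.0], [0.0, -0.0, -1.0]]
force: [-0.2, 0.3, -1.3]
grip_width: 0.854
```

```bash
python3 - <<'E'
from h import *
p=snap('wrist','w29.png'); st()
E
```

```text
t 44.15 tcp [ 479.5 -362.2  195.4] ang -4.82 F [-0.3 -0.3 -0.5] g 0.859 q [ 0.82  0.84 -0.48  1.44  0.43  0.97  0.14]
```

View pics/w29.png

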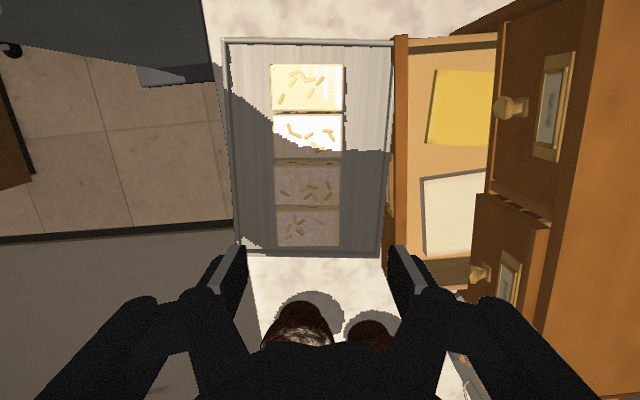

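>>> drive_tool --series '[{"tx":0,"ty":0.03,"tz":0.01,"twist":0},{"tx":0,"ty":0.07,"tz":0.02,"twist":0},{"tx":0,"ty":0.11,"tz":0.03,"twist":0},{"tx":0,"ty":0.15,"tz":0.04,"twist":0},{"tx":0,"ty":0.19,"tz":0.04,"twist":1},{"tx":0,"ty":0.23,"tz":0.04,"twist":2},{"tx":0,"ty":0.27,"tz":0.04,"twist":3},{"tx":0,"ty":0.31,"tz":0.04,"twist":4},{"tx":0,"ty":0.35,"tz":0.04,"twist":5},{"tx":0,"ty":0.39,"tz":0.04,"twist":5}]'

```text
clock: 44.98
tcp_pos: [478.8, 29.3, 235.5]
orientation: [[1.0, 0.004, 0.0], [0.004, -1.0, -0.0], [0.0, 0.0, -1.0]]
force: [-0.1, -0.9, 0.5]
grip_width: 0.86
```

>>> drive_tool --series '[{"tx":0,"ty":0.03,"tz":0.0,"twist":0},{"tx":0,"ty":0.06,"tz":0.0,"twist":0},{"tx":0,"ty":0.09,"tz":0.0,"twist":0},{"tx":0.005,"ty":0.12,"tz":0.0,"twist":0},{"tx":0.005,"ty":0.15,"tz":0.0,"twist":0},{"tx":0.005,"ty":0.18,"tz":0.0,"twist":0},{"tx":0.005,"ty":0.2,"tz":0.0,"twist":0},{"tx":0.005,"ty":0.2,"tz":0.0,"twist":0},{"tx":0.005,"ty":0.2,"tz":0.0,"twist":0},{"tx":0.005,"ty":0.2,"tz":0.0,"twist":0}]'

```text
clock: 45.82
tcp_pos: [484.2, 226.6, 235.3]
orientation: [[1.0, 0.002, -0.0], [0.002, -1.0, -0.001], [-0.0, 0.001, -1.0]]
force: [1.1, -0.6, 0.5]
grip_width: 0.853
```

```bash
python3 - <<'E'
from h import *
p=snap('wrist','c1.png'); st()
for l in ['clamp','stop_face','cheek_face','handle_mid','jaw','crank_axis']: rec(p,l)
E
```

```text
t 45.87 tcp [484.4 226.3 235.3] ang 0.08 F [0.4 0.7 0.6] g 0.855 q [-0.26  0.68 -0.44  1.64  0.35  0.9  -0.83]
clamp [(array([486., 294., 100.]), 0.76, array([320., 112.]))]
stop_face [(array([489., 299.,  99.]), 0.81, array([324., 107.])), (array([489., 254., 132.]), 0.58, array([324., 165.]))]
cheek_face [(array([489., 256., 133.]), 0.9, array([324., 164.]))]
handle_mid [(array([491., 140., 128.]), 0.86, array([325., 283.])), (array([490., 298., 100.]), 0.49, array([325., 108.]))]
jaw [(array([494., 230., 129.]), 0.62, array([330., 193.])), (array([486., 182.,  80.]), 0.43, array([320., 222.]))]
crank_axis [(array([489., 293.,  97.]), 0.89, array([323., 114.])), (array([487., 139., 127.]), 0.71, array([321., 283.]))]
```

View pics/c1.png

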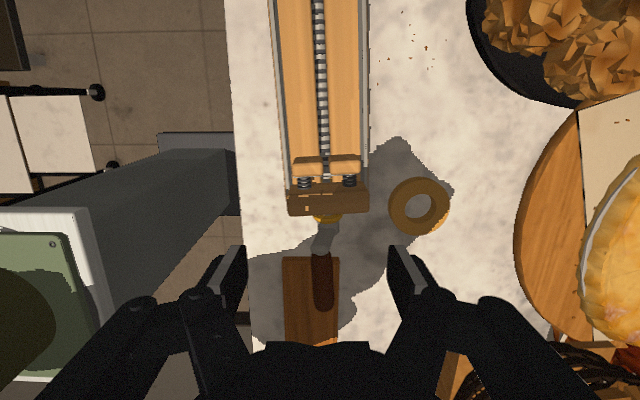

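>>> drive_tool --series '[{"tx":0,"ty":0.03,"tz":0.0,"twist":0},{"tx":0,"ty":0.06,"tz":0.0,"twist":0},{"tx":0,"ty":0.09,"tz":0.0,"twist":0},{"tx":0.0,"ty":0.11,"tz":0.0,"twist":0},{"tx":0.0,"ty":0.11,"tz":0.0,"twist":0},{"tx":0.0,"ty":0.11,"tz":0.0,"twist":0},{"tx":0.0,"ty":0.11,"tz":0.0,"twist":0},{"tx":0.0,"ty":0.11,"tz":0.0,"twist":0},{"tx":0.0,"ty":0.11,"tz":0.0,"twist":0},{"tx":0.0,"ty":0.11,"tz":0.0,"twist":0}]'

```text
clock: 47.0
tcp_pos: [484.5, 336.6, 235.4]
orientation: [[1.0, 0.001, 0.0], [0.001, -1.0, -0.0], [0.0, 0.0, -1.0]]
force: [-0.3, -0.1, -0.2]
grip_width: 0.856
```

```bash
python3 - <<'E'
from h import *
p=snap('wrist','c2.png'); st()
for l in ['stop_face','cheek_face','handle_mid']: rec(p,l)
im=cv2.cvtColor(p['color'],cv2.COLOR_RGB2BGR)
cv2.imwrite('pics/c2a.png',cv2.resize(im[20:170,240:400],None,fx=4,fy=4,interpolation=cv2.INTER_NEAREST))
cv2.imwrite('pics/c2b.png',cv2.resize(im[170:320,240:400],None,fx=4,fy=4,interpolation=cv2.INTER_NEAREST))
E
```

```text
t 47.05 tcp [484.5 336.7 235.4] ang 0.09 F [ 0.1 -0.  -0.3] g 0.855 q [-0.46  0.76 -0.42  1.43  0.34  1.02 -0.95]
stop_face [(array([486., 343., 100.]), 0.95, array([319., 180.]))]
cheek_face [(array([489., 252., 125.]), 0.86, array([322., 280.]))]
handle_mid [(array([494., 232., 131.]), 0.35, array([327., 301.])), (array([485., 335.,  98.]), 0.25, array([318., 188.]))]
```

View pics/c2.png

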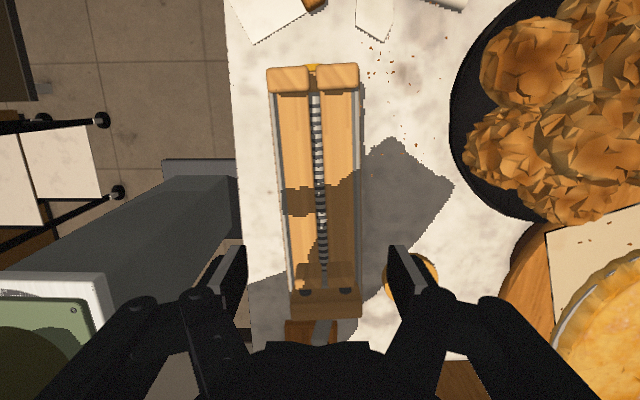

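View pics/c2a.png

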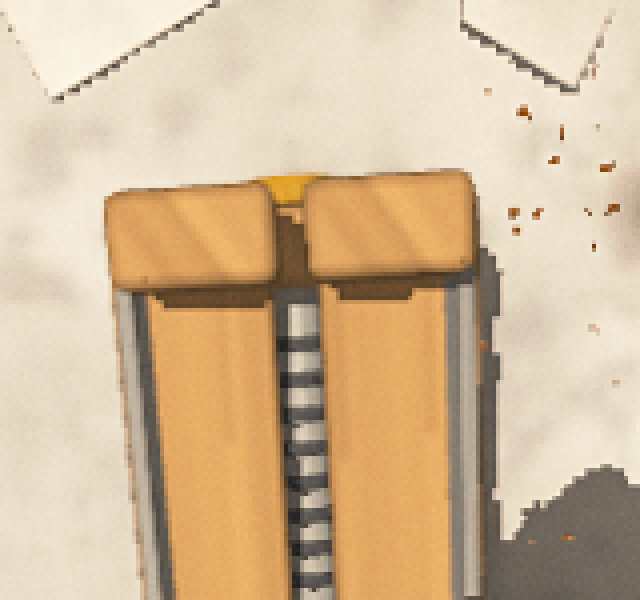

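View pics/c2b.png

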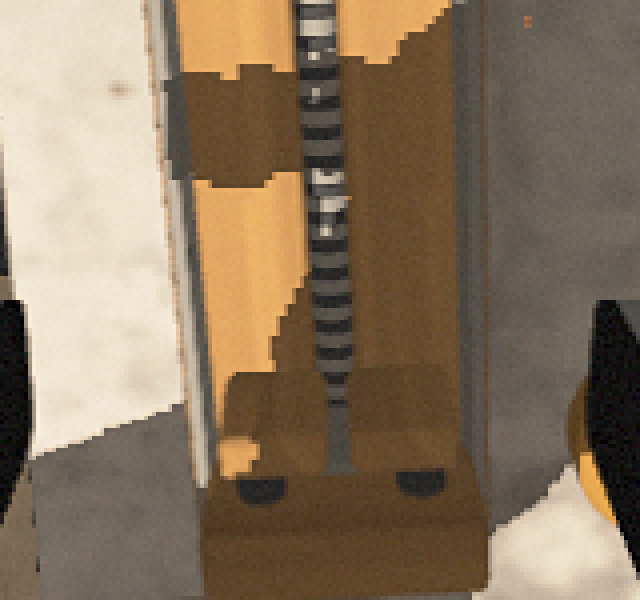

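```bash
python3 - <<'E'
from h import *
p=bot.camera('wrist')
a=lambda x,y:(240+x/4,20+y/4)
b=lambda x,y:(240+x/4,170+y/4)
print('slot'); S=[]
for q in [a(299,300),a(312.5,600),b(317.5,0),b(324,175)]: X=at_z(p,*q,98); S.append(X); print(X)
S=np.array(S); f=np.polyfit(S[:,1],S[:,0],1); print('dx/dy',f, 'yaw deg',-np.degrees(np.arctan(f[0])))
print('stop top front corners',at_z(p,*a(112,286),134),at_z(p,*a(475,272),134))
print('stop top rear corners',at_z(p,*a(106,195),134),at_z(p,*a(472,172),134))
print('stop foot?',at_z(p,*a(210,305),98),at_z(p,*a(380,300),98))
print('cheek top front',at_z(p,*b(228,372),130),at_z(p,*b(455,365),130))
print('cheek top rear',at_z(p,*b(345,435),130), 'carriage front', at_z(p,*b(345,470),130))
print('left lip', at_z(p,*a(117,300),105),at_z(p,*b(150,0),105),'right',at_z(p,*a(478,300),105),at_z(p,*b(483,0),105))
print('inner lips foot', at_z(p,*a(152,300),98), at_z(p,*a(447,300),98), at_z(p,*b(180,60),98), at_z(p,*b(455,60),98))
E
```

```text
slot
[481.603 419.17   98.   ]
[484.711 352.937  98.   ]
[485.872 352.939  98.   ]
[487.649 309.247  98.   ]
dx/dy [ -0.055 504.71 ] yaw deg 3.152924904538527
stop top front corners [447.124 421.125 134.   ] [514.426 423.693 134.   ]
stop top rear corners [446.758 436.863 134.   ] [513.152 440.838 134.   ]
stop foot? [462.402 418.124  98.   ] [499.056 419.21   98.   ]
cheek top front [465.591 273.795 130.   ] [517.194 275.674 130.   ]
cheek top rear [492.422 257.125 130.   ] carriage front [492.539 247.529 130.   ]
left lip [443.449 419.062 105.   ] [447.905 354.533 105.   ] right [519.219 419.187 105.   ] [523.268 354.668 105.   ]
inner lips foot [449.918 419.155  98.   ] [513.501 419.262  98.   ] [453.459 338.378  98.   ] [518.419 338.492  98.   ]
```

```bash
python3 - <<'E'
from h import *
p=bot.camera('wrist')
b=lambda x,y:(240+x/4,170+y/4)
print('cheek foot',at_z(p,*b(228,372),98),at_z(p,*b(458,366),98))
print('cheek top front',at_z(p,*b(222,437),130),at_z(p,*b(458,435),130))
print('cheek top rear?',at_z(p,*b(345,472),130))
print('carriage top front',at_z(p,*b(345,497),130), at_z(p,*b(345,530),130))
E
```

```text
cheek foot [463.118 254.432  98.   ] [522.589 256.28   98.   ]
cheek top front [463.823 256.595 130.   ] [518.655 257.202 130.   ]
cheek top rear? [492.522 247.049 130.   ]
carriage top front [492.609 240.046 130.   ] [492.725 230.615 130.   ]
```

>>> drive_tool --series '[{"tx":0,"ty":-0.03,"tz":0.0,"twist":0},{"tx":0,"ty":-0.07,"tz":0.0,"twist":0},{"tx":0,"ty":-0.11,"tz":0.0,"twist":0},{"tx":0,"ty":-0.15,"tz":0.0,"twist":0},{"tx":0,"ty":-0.19,"tz":0.0,"twist":0},{"tx":0,"ty":-0.23,"tz":0.0,"twist":0},{"tx":0,"ty":-0.27,"tz":0.0,"twist":-1},{"tx":0,"ty":-0.31,"tz":0.0,"twist":-2},{"tx":0,"ty":-0.35,"tz":0.0,"twist":-3},{"tx":-0.002,"ty":-0.39,"tz":0.0,"twist":-4}]'

```text
clock: 48.13
tcp_pos: [482.1, -54.7, 235.4]
orientation: [[0.998, -0.068, 0.0], [-0.068, -0.998, -0.0], [0.0, -0.0, -1.0]]
force: [0.7, -0.2, 0.1]
grip_width: 0.856
```

>>> drive_tool --series '[{"tx":0,"ty":-0.04,"tz":0.0,"twist":-1},{"tx":0,"ty":-0.08,"tz":0.0,"twist":-1},{"tx":0,"ty":-0.12,"tz":-0.01,"twist":-1},{"tx":0,"ty":-0.15,"tz":-0.02,"twist":-1},{"tx":-0.002,"ty":-0.18,"tz":-0.03,"twist":-1},{"tx":-0.003,"ty":-0.2,"tz":-0.05,"twist":-1},{"tx":-0.003,"ty":-0.22,"tz":-0.07,"twist":-1},{"tx":-0.003,"ty":-0.22,"tz":-0.08,"twist":-1},{"tx":-0.003,"ty":-0.22,"tz":-0.08,"twist":-1},{"tx":-0.003,"ty":-0.22,"tz":-0.08,"twist":-1}]' --hand 0.075

```text
clock: 48.97
tcp_pos: [479.5, -271.9, 155.4]
orientation: [[0.996, -0.084, -0.0], [-0.084, -0.996, 0.001], [-0.0, -0.001, -1.0]]
force: [0.3, 0.1, 0.7]
grip_width: 0.877
```

```bash
python3 - <<'E'
from h import *
p=snap('wrist','d1.png'); st()
im=cv2.cvtColor(p['color'],cv2.COLOR_RGB2BGR)
cv2.imwrite('pics/d1z.png',cv2.resize(np.clip(im[130:330,220:430].astype(float)*1.5,0,255).astype(np.uint8),None,fx=3.5,fy=3,interpolation=cv2.INTER_NEAREST))
E
```

```text
t 49.02 tcp [ 479.8 -271.9  156.1] ang -4.8 F [1.3 0.9 1. ] g 0.876 q [ 0.69  0.82 -0.44  1.67  0.47  0.76 -0.06]
```

View pics/d1.png

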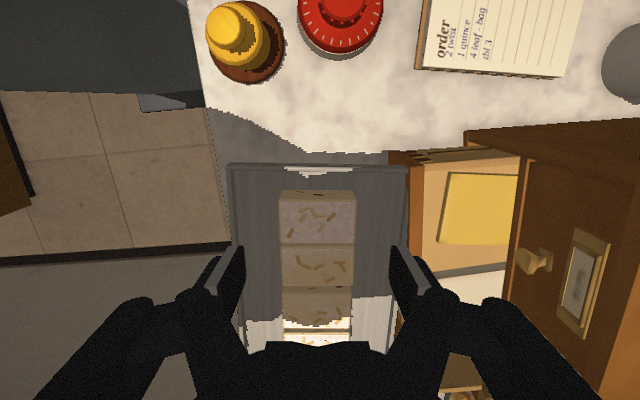

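View pics/d1z.png

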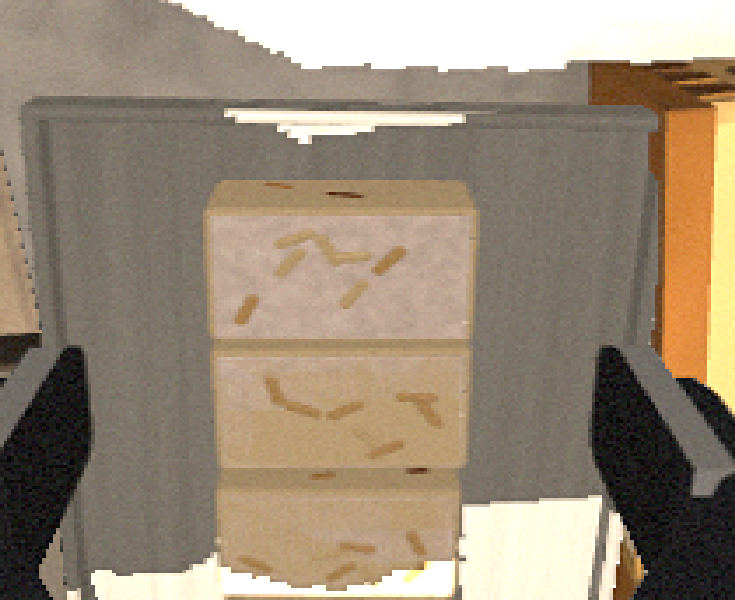

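```bash
python3 - <<'E'
from h import *
p=bot.camera('wrist'); st()
a=lambda x,y:(220+x/3.5,130+y/3)
corners(p,[a(206,210),a(477,212),a(471,338),a(212,338)],97.3)
corners(p,[a(212,352),a(468,352),a(467,467),a(216,467)],97.3)
E
```

```text
t 49.07 tcp [ 479.9 -271.9  156.3] ang -4.8 F [ 0.6 -0.2 -0.3] g 0.881 q [ 0.69  0.82 -0.44  1.67  0.47  0.76 -0.06]
c [ 479.4 -274.4] L 52.5 W 31.8 yaw [-5.4 -4.8]
c [ 476.3 -310. ] L 53.0 W 32.2 yaw [-4.8 -4.9]
```

>>> drive_tool --series '[{"tx":0.0,"ty":-0.001,"tz":-0.02,"twist":0},{"tx":0.0,"ty":-0.001,"tz":-0.04,"twist":0},{"tx":0.0,"ty":-0.001,"tz":-0.055,"twist":0},{"tx":0.0,"ty":-0.001,"tz":-0.061,"twist":0},{"tx":0.0,"ty":-0.001,"tz":-0.063,"twist":0},{"tx":0.0,"ty":-0.001,"tz":-0.063,"twist":0},{"tx":0.0,"ty":-0.001,"tz":-0.063,"twist":0},{"tx":0.0,"ty":-0.001,"tz":-0.063,"twist":0},{"tx":0.0,"ty":-0.001,"tz":-0.063,"twist":0},{"tx":0.0,"ty":-0.001,"tz":-0.063,"twist":0}]'

```text
clock: 49.9
tcp_pos: [479.4, -273.9, 92.7]
orientation: [[0.996, -0.085, 0.0], [-0.085, -0.996, -0.0], [0.0, 0.0, -1.0]]
force: [0.0, -0.2, 0.3]
grip_width: 0.874
```

>>> drive_tool --series '[{"tx":0,"ty":0,"tz":0,"twist":0},{"tx":0,"ty":0,"tz":0,"twist":0},{"tx":0,"ty":0,"tz":0,"twist":0},{"tx":0,"ty":0,"tz":0,"twist":0},{"tx":0,"ty":0,"tz":0,"twist":0},{"tx":0,"ty":0,"tz":0,"twist":0},{"tx":0,"ty":0,"tz":0.01,"twist":0},{"tx":0,"ty":0,"tz":0.03,"twist":0},{"tx":0,"ty":0,"tz":0.06,"twist":0},{"tx":0,"ty":0,"tz":0.1,"twist":0}]' --hand 0.045 --force 40

```text
clock: 50.73
tcp_pos: [478.4, -273.2, 192.7]
orientation: [[0.996, -0.084, -0.003], [-0.084, -0.996, 0.002], [-0.003, -0.002, -1.0]]
force: [0.9, -1.1, -0.6]
grip_width: 0.617
```

```bash
python3 - <<'E'
from h import *
bot.camera('wrist'); bot.camera('wrist')
p=snap('wrist','d2.png'); bot.camera('wrist'); st()
E
```

```text
t 50.93 tcp [ 479.4 -274.   193.5] ang -4.88 F [-0.5 -0.3 -1.5] g 0.621 q [ 0.7   0.77 -0.47  1.63  0.44  0.85 -0.03]
```

View pics/d2.png

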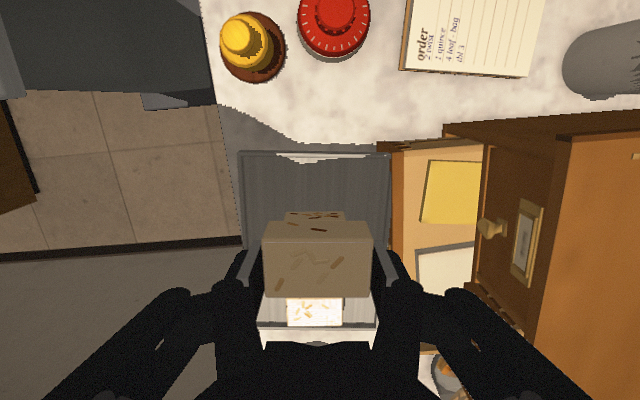

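>>> drive_tool --series '[{"tx":0,"ty":0.025,"tz":0.01,"twist":0},{"tx":0,"ty":0.06,"tz":0.01,"twist":1},{"tx":0,"ty":0.1,"tz":0.01,"twist":2},{"tx":0,"ty":0.14,"tz":0.01,"twist":3},{"tx":0,"ty":0.18,"tz":0.01,"twist":4},{"tx":0,"ty":0.22,"tz":0.01,"twist":5},{"tx":0,"ty":0.26,"tz":0.01,"twist":6},{"tx":0,"ty":0.3,"tz":0.01,"twist":7},{"tx":0,"ty":0.34,"tz":0.01,"twist":8},{"tx":0.0,"ty":0.38,"tz":0.01,"twist":8}]'

```text
clock: 51.77
tcp_pos: [478.5, 108.0, 201.7]
orientation: [[0.998, 0.056, -0.002], [0.056, -0.998, -0.0], [-0.002, 0.0, -1.0]]
force: [1.1, -0.5, -1.0]
grip_width: 0.619
```

>>> drive_tool --series '[{"tx":0,"ty":0.04,"tz":0.0,"twist":0},{"tx":0,"ty":0.08,"tz":0.0,"twist":0},{"tx":0,"ty":0.12,"tz":0.0,"twist":0},{"tx":0,"ty":0.16,"tz":0.0,"twist":0},{"tx":0.001,"ty":0.2,"tz":0.0,"twist":0},{"tx":0.002,"ty":0.23,"tz":0.0,"twist":0},{"tx":0.003,"ty":0.25,"tz":0.0,"twist":0},{"tx":0.003,"ty":0.27,"tz":0.0,"twist":0},{"tx":0.003,"ty":0.285,"tz":-0.01,"twist":0},{"tx":0.003,"ty":0.293,"tz":-0.02,"twist":0}]'

```text
clock: 52.6
tcp_pos: [481.4, 400.9, 181.1]
orientation: [[0.998, 0.056, -0.001], [0.056, -0.998, -0.0], [-0.001, -0.0, -1.0]]
force: [-0.0, -1.0, -0.5]
grip_width: 0.618
```

```bash
python3 - <<'E'
from h import *
bot.camera('wrist'); bot.camera('wrist')
p=snap('wrist','d3.png'); bot.camera('wrist'); st()
E
```

```text
t 52.8 tcp [482.3 398.1 181.8] ang 3.1 F [-0.1 -0.6 -1. ] g 0.62 q [-0.57  0.88 -0.38  1.36  0.35  0.98 -0.97]
```

View pics/d3.png

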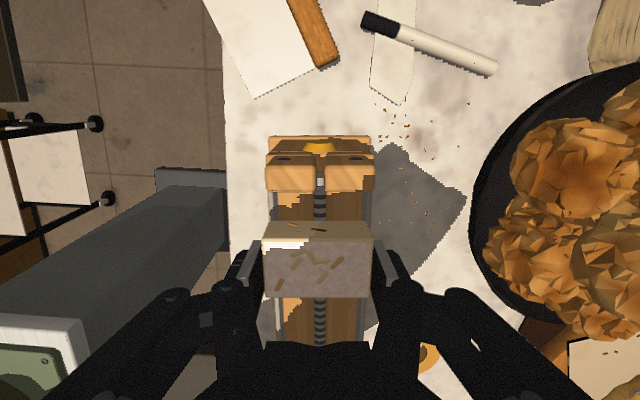

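```bash
python3 - <<'E'
from h import *
p=bot.camera('wrist'); im=cv2.cvtColor(p['color'],cv2.COLOR_RGB2BGR)
cv2.imwrite('pics/d3z.png',cv2.resize(im[125:310,240:400],None,fx=4,fy=3.2,interpolation=cv2.INTER_NEAREST))
st()
for q in [(267,191),(373,188)]: print(at_z(p,*q,134))
# held bar top face
for q in [(264,244),(371,243),(371,296),(263,297)]: print(at_z(p,*q,181.8+5))
E
```

```text
t 52.85 tcp [482.6 398.1 182.3] ang 3.07 F [-0.1  0.2 -1. ] g 0.618 q [-0.57  0.88 -0.38  1.36  0.35  0.98 -0.97]
[448.832 419.765 134.   ]
[515.309 425.345 134.   ]
[456.021 410.685 186.8  ]
[506.042 413.923 186.8  ]
[509.42  384.434 186.8  ]
[455.369 380.89  186.8  ]
```

View pics/d3z.png

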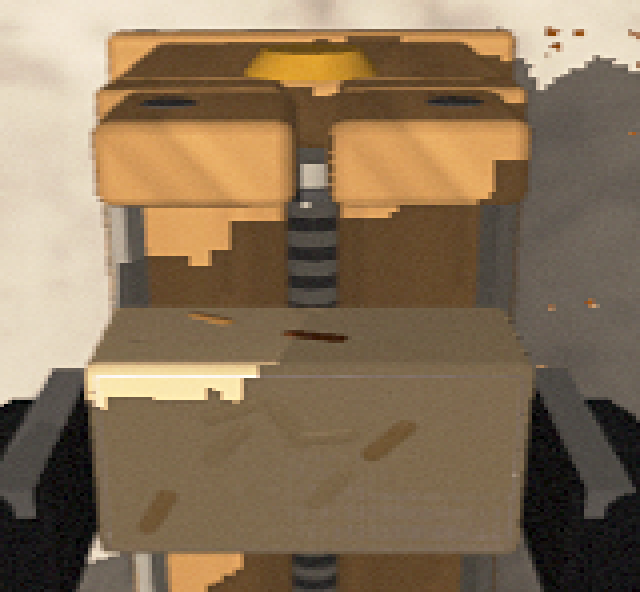

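>>> drive_tool --series '[{"tx":0,"ty":0.002,"tz":-0.02,"twist":0},{"tx":0,"ty":0.002,"tz":-0.035,"twist":0},{"tx":0,"ty":0.002,"tz":-0.048,"twist":0},{"tx":0,"ty":0.002,"tz":-0.056,"twist":0},{"tx":0,"ty":0.002,"tz":-0.06,"twist":0},{"tx":0,"ty":0.002,"tz":-0.062,"twist":0},{"tx":0,"ty":0.002,"tz":-0.063,"twist":0},{"tx":0,"ty":0.002,"tz":-0.063,"twist":0},{"tx":0,"ty":0.002,"tz":-0.063,"twist":0},{"tx":0,"ty":0.002,"tz":-0.063,"twist":0}]'

```text
clock: 53.68
tcp_pos: [482.4, 401.3, 119.7]
orientation: [[0.999, 0.055, 0.0], [0.055, -0.999, 0.0], [0.0, -0.0, -1.0]]
force: [0.1, -0.5, -0.2]
grip_width: 0.619
```

```bash
python3 - <<'E'
from h import *
p=snap('wrist','d4.png'); st()
E
```

```text
t 53.73 tcp [482.4 401.3 119.7] ang 3.13 F [ 0.4  0.4 -0.8] g 0.619 q [-0.58  0.96 -0.35  1.41  0.39  0.85 -1.  ]
```

View pics/d4.png

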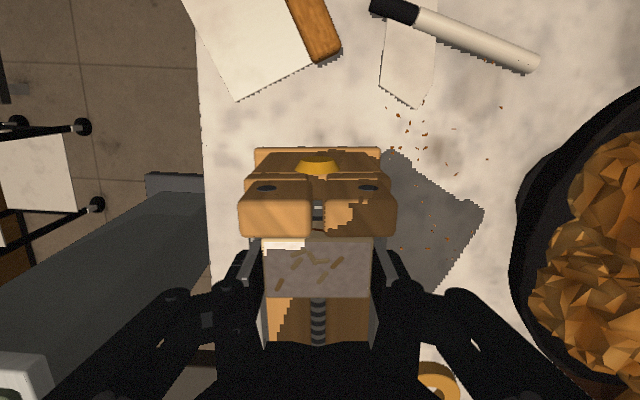

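>>> drive_tool --series '[{"tx":0,"ty":0,"tz":-0.001,"twist":0},{"tx":0,"ty":0,"tz":-0.0015,"twist":0},{"tx":0,"ty":0,"tz":-0.002,"twist":0},{"tx":0,"ty":0,"tz":-0.002,"twist":0},{"tx":0,"ty":0,"tz":-0.002,"twist":0},{"tx":0,"ty":0,"tz":-0.002,"twist":0},{"tx":0,"ty":0,"tz":-0.002,"twist":0},{"tx":0,"ty":0,"tz":-0.002,"twist":0},{"tx":0,"ty":0,"tz":-0.002,"twist":0},{"tx":0,"ty":0,"tz":-0.002,"twist":0}]'

```text
clock: 54.57
tcp_pos: [482.2, 401.2, 117.3]
orientation: [[0.999, 0.055, -0.0], [0.055, -0.999, -0.0], [-0.0, 0.0, -1.0]]
force: [-0.1, 0.1, -0.5]
grip_width: 0.621
```

>>> drive_tool --series '[{"tx":0,"ty":0,"tz":-0.001,"twist":0},{"tx":0,"ty":0,"tz":-0.001,"twist":0},{"tx":0,"ty":0,"tz":-0.001,"twist":0},{"tx":0,"ty":0,"tz":-0.001,"twist":0},{"tx":0,"ty":0,"tz":-0.001,"twist":0},{"tx":0,"ty":0,"tz":-0.001,"twist":0},{"tx":0,"ty":0,"tz":-0.001,"twist":0},{"tx":0,"ty":0,"tz":-0.001,"twist":0},{"tx":0,"ty":0,"tz":-0.001,"twist":0},{"tx":0,"ty":0,"tz":-0.001,"twist":0}]'

```text
clock: 55.4
tcp_pos: [482.3, 401.3, 117.1]
orientation: [[0.999, 0.054, 0.0], [0.054, -0.999, 0.0], [0.0, -0.0, -1.0]]
force: [-3.7, -3.9, 14.4]
grip_width: 0.619
```

>>> drive_tool --series '[{"tx":0,"ty":0,"tz":0,"twist":0},{"tx":0,"ty":0,"tz":0,"twist":0},{"tx":0,"ty":0,"tz":0,"twist":0},{"tx":0,"ty":0,"tz":0,"twist":0},{"tx":0,"ty":0,"tz":0.01,"twist":0},{"tx":0,"ty":0,"tz":0.03,"twist":0},{"tx":0.0,"ty":0.0,"tz":0.06,"twist":0},{"tx":0,"ty":0,"tz":0.08,"twist":0},{"tx":0,"ty":0,"tz":0.085,"twist":0},{"tx":0,"ty":0,"tz":0.085,"twist":0}]' --hand 0.073

```text
clock: 56.23
tcp_pos: [482.7, 401.6, 203.2]
orientation: [[0.999, 0.054, 0.002], [0.054, -0.999, 0.002], [0.002, -0.002, -1.0]]
force: [0.2, 0.1, -1.1]
grip_width: 0.852
```

```bash
python3 - <<'E'
from h import *
p=snap('wrist','d5.png'); st()
E
```

```text
t 56.28 tcp [482.3 401.2 201.7] ang 3.13 F [ 0.3  0.  -0.4] g 0.857 q [-0.57  0.86 -0.39  1.33  0.34  1.02 -0.96]
```

View pics/d5.png

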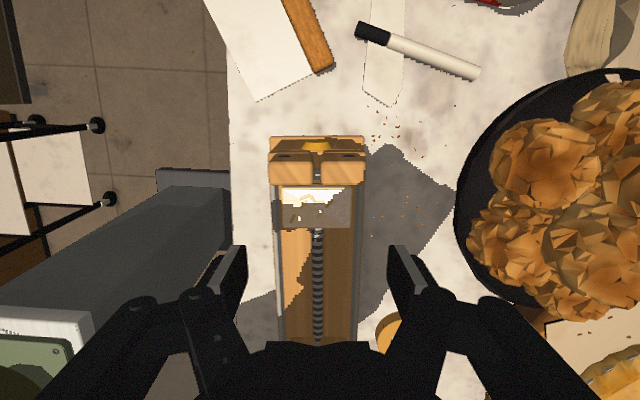

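>>> drive_tool --series '[{"tx":0,"ty":-0.03,"tz":0.0,"twist":0},{"tx":0,"ty":-0.07,"tz":0.0,"twist":0},{"tx":0,"ty":-0.11,"tz":0.0,"twist":-1},{"tx":0,"ty":-0.15,"tz":0.0,"twist":-2},{"tx":0,"ty":-0.19,"tz":0.0,"twist":-3},{"tx":0,"ty":-0.23,"tz":0.0,"twist":-4},{"tx":0,"ty":-0.27,"tz":0.0,"twist":-5},{"tx":0,"ty":-0.31,"tz":0.0,"twist":-6},{"tx":0,"ty":-0.35,"tz":0.0,"twist":-7},{"tx":-0.002,"ty":-0.39,"tz":0.0,"twist":-8}]'

```text
clock: 57.12
tcp_pos: [479.6, 9.3, 200.5]
orientation: [[0.996, -0.086, -0.001], [-0.086, -0.996, 0.0], [-0.001, 0.0, -1.0]]
force: [2.0, -0.2, -0.8]
grip_width: 0.853
```

>>> drive_tool --series '[{"tx":0,"ty":-0.04,"tz":0.0,"twist":0},{"tx":0,"ty":-0.08,"tz":0.0,"twist":0},{"tx":0,"ty":-0.12,"tz":0.0,"twist":0},{"tx":0,"ty":-0.16,"tz":0.0,"twist":0},{"tx":-0.001,"ty":-0.2,"tz":0.0,"twist":0},{"tx":-0.002,"ty":-0.24,"tz":-0.005,"twist":0},{"tx":-0.003,"ty":-0.28,"tz":-0.015,"twist":0},{"tx":-0.004,"ty":-0.31,"tz":-0.03,"twist":0},{"tx":-0.004,"ty":-0.322,"tz":-0.045,"twist":0},{"tx":-0.004,"ty":-0.322,"tz":-0.05,"twist":0}]' --hand 0.075

```text
clock: 57.95
tcp_pos: [474.3, -313.4, 148.1]
orientation: [[0.996, -0.089, -0.004], [-0.089, -0.996, 0.001], [-0.004, -0.001, -1.0]]
force: [-1.2, 0.3, -0.3]
grip_width: 0.879
```

```bash
python3 - <<'E'
from h import *
bot.camera('wrist');bot.camera('wrist')
p=snap('wrist','d6.png'); st()
im=cv2.cvtColor(p['color'],cv2.COLOR_RGB2BGR)
cv2.imwrite('pics/d6z.png',cv2.resize(np.clip(im[130:330,220:430].astype(float)*1.3,0,255).astype(np.uint8),None,fx=3.5,fy=3,interpolation=cv2.INTER_NEAREST))
bot.camera('wrist');st()
E
```

```text
t 58.1 tcp [ 476.3 -309.5  150.9] ang -4.8 F [0.5 1.  0.8] g 0.88 q [ 0.75  0.85 -0.45  1.61  0.48  0.79  0.  ]
t 58.15 tcp [ 476.7 -309.5  151.5] ang -4.78 F [-0.1  0.3  0.8] g 0.876 q [ 0.75  0.85 -0.45  1.61  0.48  0.79  0.  ]
```

View pics/d6z.png

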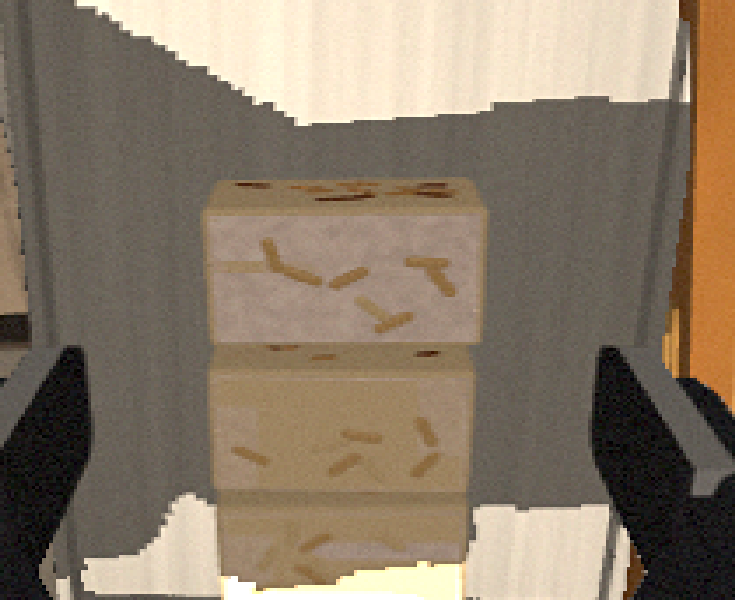

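>>> drive_tool --series '[{"tx":0.0,"ty":-0.001,"tz":-0.02,"twist":0},{"tx":0.0,"ty":-0.001,"tz":-0.035,"twist":0},{"tx":0.0,"ty":-0.001,"tz":-0.048,"twist":0},{"tx":0.0,"ty":-0.001,"tz":-0.055,"twist":0},{"tx":0.0,"ty":-0.001,"tz":-0.058,"twist":0},{"tx":0.0,"ty":-0.001,"tz":-0.058,"twist":0},{"tx":0.0,"ty":-0.001,"tz":-0.058,"twist":0},{"tx":0.0,"ty":-0.001,"tz":-0.058,"twist":0},{"tx":0.0,"ty":-0.001,"tz":-0.058,"twist":0},{"tx":0.0,"ty":-0.001,"tz":-0.058,"twist":0}]'

```text
clock: 58.98
tcp_pos: [476.4, -311.9, 93.7]
orientation: [[0.996, -0.085, 0.0], [-0.085, -0.996, -0.0], [0.0, 0.0, -1.0]]
force: [0.1, -0.3, -0.7]
grip_width: 0.879
```

>>> drive_tool --series '[{"tx":0,"ty":0,"tz":0,"twist":0},{"tx":0,"ty":0,"tz":0,"twist":0},{"tx":0,"ty":0,"tz":0,"twist":0},{"tx":0,"ty":0,"tz":0,"twist":0},{"tx":0,"ty":0,"tz":0,"twist":0},{"tx":0,"ty":0,"tz":0,"twist":0},{"tx":0,"ty":0,"tz":0.01,"twist":0},{"tx":0,"ty":0,"tz":0.03,"twist":0},{"tx":0,"ty":0,"tz":0.06,"twist":0},{"tx":0,"ty":0,"tz":0.1,"twist":0}]' --hand 0.045 --force 40

```text
clock: 59.82
tcp_pos: [475.5, -311.2, 193.6]
orientation: [[0.996, -0.084, -0.003], [-0.084, -0.996, 0.002], [-0.003, -0.002, -1.0]]
force: [0.0, -2.4, -1.0]
grip_width: 0.619
```

```bash
python3 - <<'E'
from h import *
bot.camera('wrist'); bot.camera('wrist')
p=snap('wrist','d7.png'); bot.camera('wrist'); st()
E
```

```text
t 60.02 tcp [ 476.4 -312.   194.5] ang -4.88 F [-0.3  0.5 -0.5] g 0.619 q [ 0.77  0.79 -0.49  1.57  0.44  0.89  0.04]
```

View pics/d7.png

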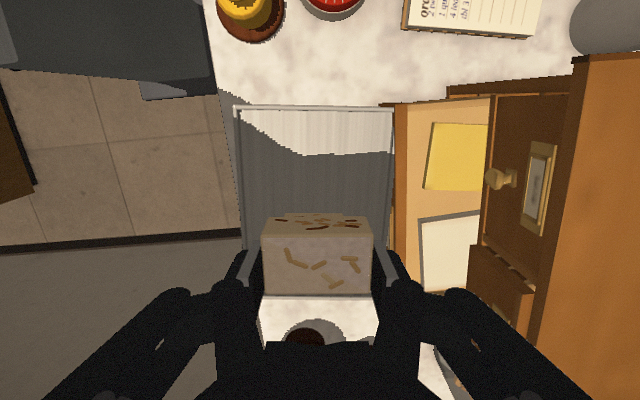

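>>> drive_tool --series '[{"tx":0,"ty":0.025,"tz":0.01,"twist":0},{"tx":0,"ty":0.06,"tz":0.01,"twist":1},{"tx":0,"ty":0.1,"tz":0.01,"twist":2},{"tx":0,"ty":0.14,"tz":0.01,"twist":3},{"tx":0.001,"ty":0.18,"tz":0.01,"twist":4},{"tx":0.002,"ty":0.22,"tz":0.01,"twist":5},{"tx":0.003,"ty":0.26,"tz":0.01,"twist":6},{"tx":0.004,"ty":0.3,"tz":0.01,"twist":7},{"tx":0.004,"ty":0.34,"tz":0.01,"twist":8},{"tx":0.004,"ty":0.38,"tz":0.01,"twist":8}]'

```text
clock: 60.85
tcp_pos: [479.5, 70.0, 202.7]
orientation: [[0.998, 0.056, -0.002], [0.056, -0.998, -0.0], [-0.002, 0.0, -1.0]]
force: [1.9, -0.9, -0.8]
grip_width: 0.623
```

>>> drive_tool --series '[{"tx":0,"ty":0.04,"tz":0.0,"twist":0},{"tx":0,"ty":0.08,"tz":0.0,"twist":0},{"tx":0,"ty":0.12,"tz":0.0,"twist":0},{"tx":0,"ty":0.16,"tz":0.0,"twist":0},{"tx":0.001,"ty":0.2,"tz":0.0,"twist":0},{"tx":0.002,"ty":0.23,"tz":0.0,"twist":0},{"tx":0.003,"ty":0.26,"tz":0.0,"twist":0},{"tx":0.004,"ty":0.28,"tz":0.0,"twist":0},{"tx":0.004,"ty":0.295,"tz":-0.01,"twist":0},{"tx":0.004,"ty":0.296,"tz":-0.03,"twist":0}]'

```text
clock: 61.68
tcp_pos: [483.5, 367.7, 173.4]
orientation: [[0.998, 0.057, 0.0], [0.057, -0.998, 0.003], [0.001, -0.003, -1.0]]
force: [-0.2, -0.1, -0.8]
grip_width: 0.619
```

```bash
python3 - <<'E'
from h import *
bot.camera('wrist'); bot.camera('wrist');bot.camera('wrist');bot.camera('wrist')
p=snap('wrist','d8.png'); bot.camera('wrist'); st()
E
```

```text
t 61.98 tcp [484.7 363.8 174.1] ang 3.09 F [ 0.3  0.3 -0.3] g 0.62 q [-0.51  0.86 -0.39  1.45  0.37  0.91 -0.96]
```

View pics/d8.png

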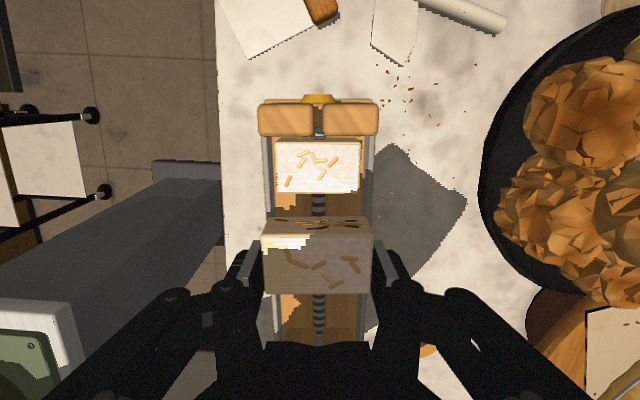

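```bash
python3 - <<'E'
from h import *
p=bot.camera('wrist'); st()
corners(p,[(274,141),(361,141),(359,193),(274,192)],122)
corners(p,[(262,239),(372,238),(371,293),(262,294)],174.3+5)
E
```

```text
t 62.03 tcp [484.7 363.8 174.1] ang 3.09 F [-0.1 -0.2 -0.8] g 0.622 q [-0.51  0.86 -0.39  1.45  0.37  0.91 -0.96]
c [481.9 401.4] L 54.1 W 33.1 yaw [3.1 2.4]
c [483.6 365.4] L 52.7 W 30.4 yaw [3.6 3.7]
```

>>> drive_tool --series '[{"tx":0,"ty":-0.001,"tz":-0.015,"twist":0},{"tx":0,"ty":-0.001,"tz":-0.03,"twist":0},{"tx":0,"ty":-0.001,"tz":-0.042,"twist":0},{"tx":0,"ty":-0.001,"tz":-0.05,"twist":0},{"tx":0,"ty":-0.001,"tz":-0.053,"twist":0},{"tx":0,"ty":-0.001,"tz":-0.055,"twist":0},{"tx":0,"ty":-0.001,"tz":-0.056,"twist":0},{"tx":0,"ty":-0.001,"tz":-0.056,"twist":0},{"tx":0,"ty":-0.001,"tz":-0.056,"twist":0},{"tx":0,"ty":-0.001,"tz":-0.056,"twist":0}]'

```text
clock: 62.87
tcp_pos: [484.4, 363.3, 117.7]
orientation: [[0.999, 0.054, 0.0], [0.054, -0.999, 0.0], [0.0, -0.0, -1.0]]
force: [-1.2, 0.2, -0.5]
grip_width: 0.616
```

Within a millimetre of the bed; release and rise.

>>> drive_tool --series '[{"tx":0,"ty":0,"tz":-0.0005,"twist":0},{"tx":0,"ty":0,"tz":-0.0005,"twist":0},{"tx":0,"ty":0,"tz":-0.0005,"twist":0},{"tx":0,"ty":0,"tz":-0.0005,"twist":0},{"tx":0,"ty":0,"tz":0.01,"twist":0},{"tx":0,"ty":0,"tz":0.03,"twist":0},{"tx":0.0,"ty":0.0,"tz":0.06,"twist":0},{"tx":0,"ty":0,"tz":0.08,"twist":0},{"tx":0,"ty":0,"tz":0.085,"twist":0},{"tx":0,"ty":0,"tz":0.085,"twist":0}]' --hand 0.073

```text
clock: 63.7
tcp_pos: [484.6, 363.5, 204.2]
orientation: [[0.999, 0.054, 0.002], [0.054, -0.999, 0.002], [0.002, -0.002, -1.0]]
force: [-0.1, 0.3, -0.4]
grip_width: 0.855
```

```bash
python3 - <<'E'
from h import *
p=snap('wrist','d9.png'); st()
E
```

```text
t 63.75 tcp [484.3 363.2 202.8] ang 3.13 F [ 0.7  0.4 -0.5] g 0.855 q [-0.51  0.82 -0.4   1.42  0.35  0.97 -0.94]
```

View pics/d9.png

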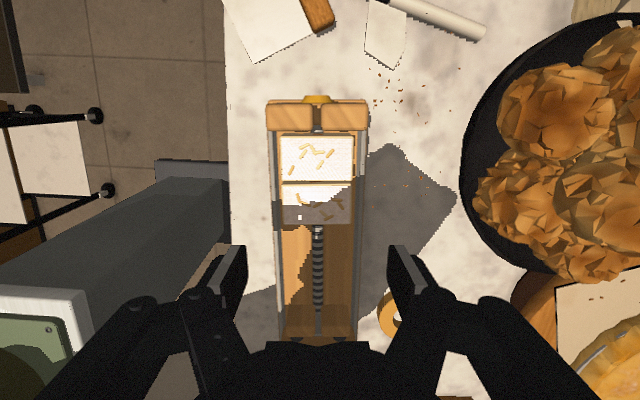

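>>> drive_tool --series '[{"tx":0,"ty":-0.03,"tz":0.0,"twist":0},{"tx":0,"ty":-0.07,"tz":0.0,"twist":0},{"tx":0,"ty":-0.11,"tz":0.0,"twist":-1},{"tx":0,"ty":-0.15,"tz":0.0,"twist":-2},{"tx":-0.001,"ty":-0.19,"tz":0.0,"twist":-3},{"tx":-0.002,"ty":-0.23,"tz":0.0,"twist":-4},{"tx":-0.003,"ty":-0.27,"tz":0.0,"twist":-5},{"tx":-0.004,"ty":-0.31,"tz":0.0,"twist":-6},{"tx":-0.005,"ty":-0.35,"tz":0.0,"twist":-7},{"tx":-0.006,"ty":-0.39,"tz":0.0,"twist":-8}]'

```text
clock: 64.58
tcp_pos: [477.4, -28.7, 201.5]
orientation: [[0.996, -0.086, -0.002], [-0.086, -0.996, 0.0], [-0.002, -0.0, -1.0]]
force: [0.9, -0.1, -0.1]
grip_width: 0.856
```

>>> drive_tool --series '[{"tx":0,"ty":-0.04,"tz":0.0,"twist":0},{"tx":0,"ty":-0.08,"tz":0.0,"twist":0},{"tx":0,"ty":-0.12,"tz":0.0,"twist":0},{"tx":-0.001,"ty":-0.16,"tz":0.0,"twist":0},{"tx":-0.002,"ty":-0.2,"tz":0.0,"twist":0},{"tx":-0.003,"ty":-0.24,"tz":-0.005,"twist":0},{"tx":-0.004,"ty":-0.28,"tz":-0.015,"twist":0},{"tx":-0.005,"ty":-0.31,"tz":-0.03,"twist":0},{"tx":-0.006,"ty":-0.321,"tz":-0.045,"twist":0},{"tx":-0.006,"ty":-0.321,"tz":-0.05,"twist":0}]' --hand 0.075

```text
clock: 65.42
tcp_pos: [470.1, -350.2, 148.9]
orientation: [[0.996, -0.089, -0.004], [-0.089, -0.996, 0.001], [-0.004, -0.001, -1.0]]
force: [-0.5, 0.4, 0.0]
grip_width: 0.881
```

```bash
python3 - <<'E'
from h import *
bot.camera('wrist');bot.camera('wrist')
p=snap('wrist','d10.png'); st()
im=cv2.cvtColor(p['color'],cv2.COLOR_RGB2BGR)
cv2.imwrite('pics/d10z.png',cv2.resize(np.clip(im[130:330,220:430].astype(float)*1.3,0,255).astype(np.uint8),None,fx=3.5,fy=3,interpolation=cv2.INTER_NEAREST))
bot.camera('wrist');st()
E
```

```text
t 65.57 tcp [ 472.4 -346.5  151.9] ang -4.81 F [ 0.1 -0.   0.1] g 0.88 q [ 0.81  0.87 -0.47  1.55  0.48  0.84  0.07]
t 65.62 tcp [ 472.8 -346.5  152.6] ang -4.78 F [ 0.2 -0.1 -0.1] g 0.877 q [ 0.81  0.87 -0.47  1.54  0.48  0.84  0.07]
```

View pics/d10z.png

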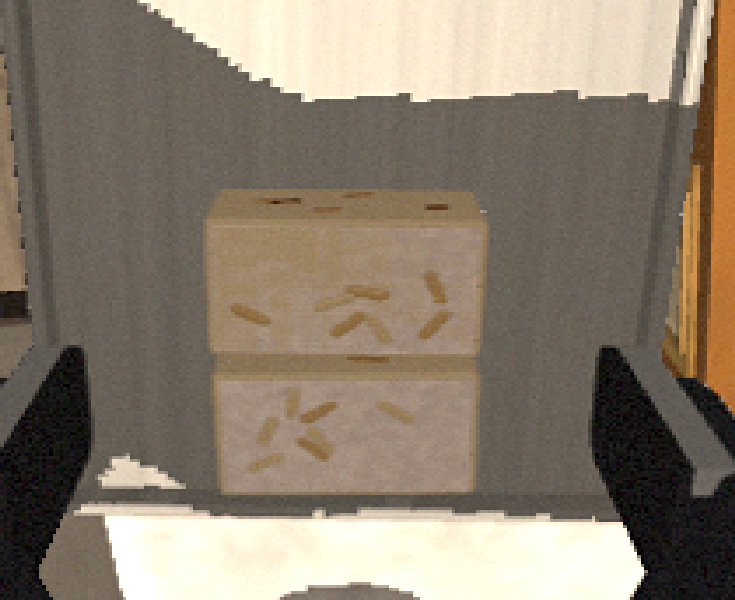

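```bash
python3 - <<'E'
from h import *
p=bot.camera('wrist'); st()
a=lambda x,y:(220+x/3.5,130+y/3)
corners(p,[a(205,219),a(487,221),a(479,354),a(211,352)],75.7+24)
corners(p,[a(214,378),a(479,376),a(474,494),a(219,494)],75.7+24)
E
```

```text
t 65.67 tcp [ 472.9 -346.7  152.9] ang -4.78 F [0.6 0.3 0.7] g 0.875 q [ 0.81  0.87 -0.47  1.54  0.48  0.84  0.07]
c [ 473.1 -349.5] L 53.0 W 32.6 yaw [-5.3 -5.4]
c [ 470.1 -388.2] L 53.3 W 32.5 yaw [-4.2 -4.8]
```

>>> drive_tool --series '[{"tx":0.0,"ty":-0.002,"tz":-0.02,"twist":0},{"tx":0.0,"ty":-0.002,"tz":-0.035,"twist":0},{"tx":0.0,"ty":-0.002,"tz":-0.048,"twist":0},{"tx":0.0,"ty":-0.002,"tz":-0.055,"twist":0},{"tx":0.0,"ty":-0.002,"tz":-0.058,"twist":0},{"tx":0.0,"ty":-0.002,"tz":-0.058,"twist":0},{"tx":0.0,"ty":-0.002,"tz":-0.058,"twist":0},{"tx":0.0,"ty":-0.002,"tz":-0.058,"twist":0},{"tx":0.0,"ty":-0.002,"tz":-0.058,"twist":0},{"tx":0.0,"ty":-0.002,"tz":-0.058,"twist":0}]'

```text
clock: 66.5
tcp_pos: [472.4, -349.9, 94.7]
orientation: [[0.996, -0.085, 0.0], [-0.085, -0.996, -0.0], [0.0, 0.0, -1.0]]
force: [0.1, 0.3, 0.3]
grip_width: 0.878
```

>>> drive_tool --series '[{"tx":0,"ty":0,"tz":0,"twist":0},{"tx":0,"ty":0,"tz":0,"twist":0},{"tx":0,"ty":0,"tz":0,"twist":0},{"tx":0,"ty":0,"tz":0,"twist":0},{"tx":0,"ty":0,"tz":0,"twist":0},{"tx":0,"ty":0,"tz":0,"twist":0},{"tx":0,"ty":0,"tz":0.01,"twist":0},{"tx":0,"ty":0,"tz":0.03,"twist":0},{"tx":0,"ty":0,"tz":0.06,"twist":0},{"tx":0,"ty":0,"tz":0.1,"twist":0}]' --hand 0.045 --force 40

```text
clock: 67.33
tcp_pos: [471.5, -349.2, 194.6]
orientation: [[0.996, -0.084, -0.003], [-0.084, -0.996, 0.002], [-0.003, -0.002, -1.0]]
force: [0.4, -0.2, -1.1]
grip_width: 0.621
```

```bash
python3 - <<'E'
from h import *
bot.camera('wrist'); bot.camera('wrist')
p=snap('wrist','d11.png'); bot.camera('wrist'); st()
E
```

```text
t 67.53 tcp [ 472.4 -349.9  195.5] ang -4.87 F [ 0.2  0.2 -0.6] g 0.619 q [ 0.82  0.82 -0.5   1.5   0.45  0.94  0.11]
```

View pics/d11.png

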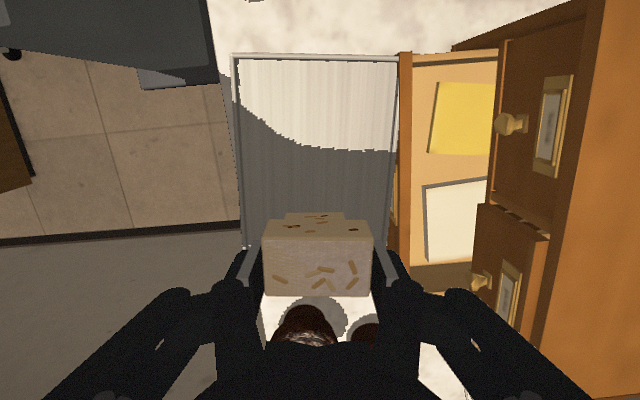

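>>> drive_tool --series '[{"tx":0,"ty":0.025,"tz":0.01,"twist":0},{"tx":0,"ty":0.06,"tz":0.01,"twist":1},{"tx":0,"ty":0.1,"tz":0.01,"twist":2},{"tx":0,"ty":0.14,"tz":0.01,"twist":3},{"tx":0.002,"ty":0.18,"tz":0.01,"twist":4},{"tx":0.004,"ty":0.22,"tz":0.01,"twist":5},{"tx":0.006,"ty":0.26,"tz":0.01,"twist":6},{"tx":0.008,"ty":0.3,"tz":0.01,"twist":7},{"tx":0.01,"ty":0.34,"tz":0.01,"twist":8},{"tx":0.01,"ty":0.38,"tz":0.01,"twist":8}]'

```text
clock: 68.37
tcp_pos: [481.7, 32.0, 203.7]
orientation: [[0.998, 0.056, -0.001], [0.056, -0.998, -0.0], [-0.001, -0.0, -1.0]]
force: [1.3, 0.6, -1.0]
grip_width: 0.617
```

>>> drive_tool --series '[{"tx":0,"ty":0.04,"tz":0.0,"twist":0},{"tx":0,"ty":0.08,"tz":0.0,"twist":0},{"tx":0,"ty":0.12,"tz":0.0,"twist":0},{"tx":0,"ty":0.16,"tz":0.0,"twist":0},{"tx":0.001,"ty":0.2,"tz":0.0,"twist":0},{"tx":0.002,"ty":0.23,"tz":0.0,"twist":0},{"tx":0.003,"ty":0.26,"tz":0.0,"twist":0},{"tx":0.004,"ty":0.28,"tz":0.0,"twist":0},{"tx":0.004,"ty":0.295,"tz":-0.01,"twist":0},{"tx":0.004,"ty":0.297,"tz":-0.03,"twist":0}]'

```text
clock: 69.2
tcp_pos: [485.6, 330.6, 174.5]
orientation: [[0.998, 0.057, 0.001], [0.057, -0.998, 0.002], [0.001, -0.002, -1.0]]
force: [0.3, -0.1, -1.2]
grip_width: 0.619
```

```bash
python3 - <<'E'
from h import *
bot.camera('wrist'); bot.camera('wrist');bot.camera('wrist');bot.camera('wrist')
p=snap('wrist','d12.png'); st()
E
```

```text
t 69.45 tcp [486.5 326.7 174.7] ang 3.1 F [-0.1  0.9  0.3] g 0.619 q [-0.45  0.83 -0.4   1.53  0.39  0.86 -0.93]
```

View pics/d12.png

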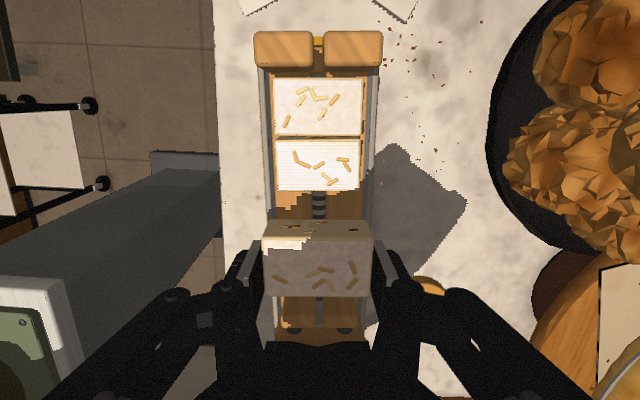

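```bash
python3 - <<'E'
from h import *
p=bot.camera('wrist'); st()
corners(p,[(272,79),(363,78),(361,135),(273,135)],122)
corners(p,[(274,141),(361,139),(359,190),(276,192)],122)
corners(p,[(262,242),(372,241),(371,295),(263,296)],174.7+5)
E
```

```text
t 69.5 tcp [486.6 326.7 175. ] ang 3.08 F [ 1.   0.4 -0.2] g 0.622 q [-0.45  0.83 -0.4   1.53  0.39  0.86 -0.93]
c [481.9 400.4] L 53.2 W 32.3 yaw [3.7 3.1]
c [483.9 364.9] L 53.6 W 32.8 yaw [4.4 4.5]
c [485.7 326.8] L 52.8 W 30.1 yaw [3.7 3.7]
```

>>> drive_tool --series '[{"tx":0,"ty":-0.0,"tz":-0.015,"twist":0},{"tx":0,"ty":-0.0,"tz":-0.03,"twist":0},{"tx":0,"ty":-0.0,"tz":-0.042,"twist":0},{"tx":0,"ty":-0.0,"tz":-0.05,"twist":0},{"tx":0,"ty":-0.0,"tz":-0.053,"twist":0},{"tx":0,"ty":-0.0,"tz":-0.055,"twist":0},{"tx":0,"ty":-0.0,"tz":-0.057,"twist":0},{"tx":0,"ty":-0.0,"tz":-0.057,"twist":0},{"tx":0,"ty":-0.0,"tz":-0.057,"twist":0},{"tx":0,"ty":-0.0,"tz":-0.057,"twist":0}]'

```text
clock: 70.33
tcp_pos: [486.4, 327.3, 117.7]
orientation: [[0.999, 0.055, 0.0], [0.055, -0.999, 0.0], [0.0, -0.0, -1.0]]
force: [0.4, 0.1, -0.9]
grip_width: 0.619
```

>>> drive_tool --series '[{"tx":0,"ty":0,"tz":-0.0005,"twist":0},{"tx":0,"ty":0,"tz":-0.0005,"twist":0},{"tx":0,"ty":0,"tz":-0.0005,"twist":0},{"tx":0,"ty":0,"tz":-0.0005,"twist":0},{"tx":0,"ty":0,"tz":0.01,"twist":0},{"tx":0,"ty":0,"tz":0.03,"twist":0},{"tx":0.0,"ty":0.0,"tz":0.06,"twist":0},{"tx":0,"ty":0,"tz":0.08,"twist":0},{"tx":0,"ty":0,"tz":0.085,"twist":0},{"tx":0,"ty":0,"tz":0.085,"twist":0}]' --hand 0.073

```text
clock: 71.17
tcp_pos: [486.7, 327.5, 204.2]
orientation: [[0.999, 0.054, 0.002], [0.054, -0.999, 0.002], [0.002, -0.001, -1.0]]
force: [1.0, -0.3, -0.3]
grip_width: 0.856
```

>>> drive_tool --series '[{"tx":0,"ty":-0.03,"tz":0.0,"twist":0},{"tx":0,"ty":-0.07,"tz":0.0,"twist":0},{"tx":0,"ty":-0.11,"tz":0.0,"twist":-1},{"tx":0,"ty":-0.15,"tz":0.0,"twist":-2},{"tx":-0.001,"ty":-0.19,"tz":0.0,"twist":-3},{"tx":-0.002,"ty":-0.23,"tz":0.0,"twist":-4},{"tx":-0.003,"ty":-0.27,"tz":0.0,"twist":-5},{"tx":-0.004,"ty":-0.31,"tz":0.0,"twist":-6},{"tx":-0.006,"ty":-0.35,"tz":0.0,"twist":-7},{"tx":-0.008,"ty":-0.39,"tz":0.0,"twist":-8}]'

```text
clock: 72.0
tcp_pos: [477.5, -64.7, 201.7]
orientation: [[0.996, -0.086, -0.001], [-0.086, -0.996, 0.0], [-0.001, -0.0, -1.0]]
force: [1.4, -0.5, -0.4]
grip_width: 0.86
```

>>> drive_tool --series '[{"tx":0,"ty":-0.04,"tz":0.0,"twist":0},{"tx":0,"ty":-0.08,"tz":0.0,"twist":0},{"tx":0,"ty":-0.12,"tz":0.0,"twist":0},{"tx":-0.001,"ty":-0.16,"tz":0.0,"twist":0},{"tx":-0.003,"ty":-0.2,"tz":0.0,"twist":0},{"tx":-0.005,"ty":-0.24,"tz":-0.005,"twist":0},{"tx":-0.007,"ty":-0.28,"tz":-0.015,"twist":0},{"tx":-0.008,"ty":-0.31,"tz":-0.03,"twist":0},{"tx":-0.009,"ty":-0.322,"tz":-0.045,"twist":0},{"tx":-0.009,"ty":-0.325,"tz":-0.05,"twist":0}]' --hand 0.075

```text
clock: 72.83
tcp_pos: [467.2, -389.9, 149.0]
orientation: [[0.996, -0.088, -0.004], [-0.088, -0.996, 0.002], [-0.004, -0.001, -1.0]]
force: [-0.6, 0.2, -0.1]
grip_width: 0.874
```

```bash
python3 - <<'E'
from h import *
bot.camera('wrist');bot.camera('wrist')
p=snap('wrist','d13.png'); st()
im=cv2.cvtColor(p['color'],cv2.COLOR_RGB2BGR)
cv2.imwrite('pics/d13z.png',cv2.resize(np.clip(im[130:330,220:430].astype(float)*1.3,0,255).astype(np.uint8),None,fx=3.5,fy=3,interpolation=cv2.INTER_NEAREST))
bot.camera('wrist');st()
E
```

```text
t 72.98 tcp [ 469.5 -386.6  152. ] ang -4.82 F [-0.8  0.7  0.2] g 0.882 q [ 0.86  0.9  -0.49  1.46  0.49  0.9   0.15]
t 73.03 tcp [ 469.8 -386.5  152.7] ang -4.79 F [-0.4 -0.2  0.7] g 0.882 q [ 0.86  0.9  -0.49  1.46  0.49  0.9   0.15]
```

View pics/d13z.png

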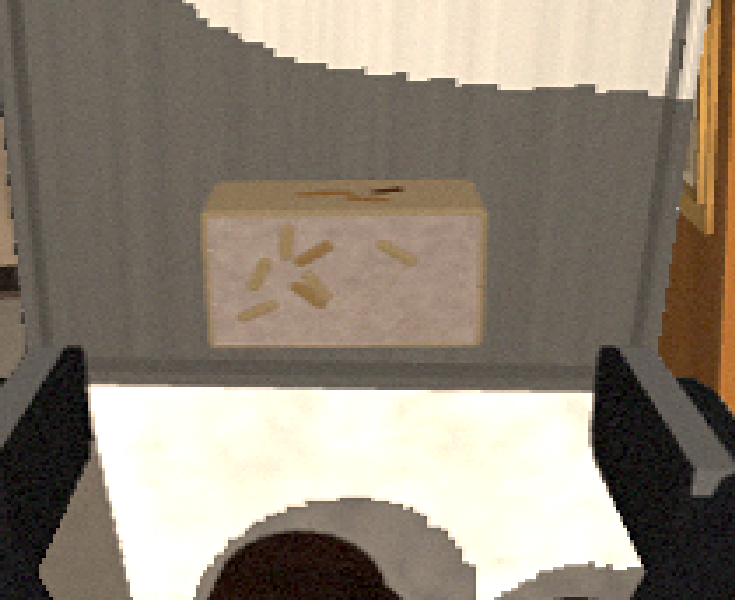

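>>> drive_tool --series '[{"tx":0.0,"ty":0,"tz":-0.02,"twist":0},{"tx":0.0,"ty":0,"tz":-0.035,"twist":0},{"tx":0.0,"ty":0,"tz":-0.048,"twist":0},{"tx":0.0,"ty":0,"tz":-0.054,"twist":0},{"tx":0.0,"ty":0,"tz":-0.057,"twist":0},{"tx":0.0,"ty":0,"tz":-0.057,"twist":0},{"tx":0.0,"ty":0,"tz":-0.057,"twist":0},{"tx":0.0,"ty":0,"tz":-0.057,"twist":0},{"tx":0.0,"ty":0,"tz":-0.057,"twist":0},{"tx":0.0,"ty":0,"tz":-0.057,"twist":0}]'

```text
clock: 73.87
tcp_pos: [469.4, -387.9, 95.7]
orientation: [[0.996, -0.085, 0.0], [-0.085, -0.996, -0.0], [0.0, 0.0, -1.0]]
force: [0.5, 0.2, -0.6]
grip_width: 0.883
```

>>> drive_tool --series '[{"tx":0,"ty":0,"tz":0,"twist":0},{"tx":0,"ty":0,"tz":0,"twist":0},{"tx":0,"ty":0,"tz":0,"twist":0},{"tx":0,"ty":0,"tz":0,"twist":0},{"tx":0,"ty":0,"tz":0,"twist":0},{"tx":0,"ty":0,"tz":0,"twist":0},{"tx":0,"ty":0,"tz":0.01,"twist":0},{"tx":0,"ty":0,"tz":0.03,"twist":0},{"tx":0,"ty":0,"tz":0.06,"twist":0},{"tx":0,"ty":0,"tz":0.1,"twist":0}]' --hand 0.045 --force 40

```text
clock: 74.7
tcp_pos: [468.5, -387.2, 195.5]
orientation: [[0.996, -0.084, -0.003], [-0.084, -0.996, 0.002], [-0.003, -0.002, -1.0]]
force: [0.5, -0.9, 0.2]
grip_width: 0.621
```

```bash
python3 - <<'E'
from h import *
bot.camera('wrist'); bot.camera('wrist')
p=snap('wrist','d14.png'); bot.camera('wrist'); st()
E
```

```text
t 74.9 tcp [ 469.5 -387.9  196.6] ang -4.88 F [-1.3  0.5 -1. ] g 0.619 q [ 0.87  0.85 -0.51  1.41  0.45  1.    0.18]
```

View pics/d14.png

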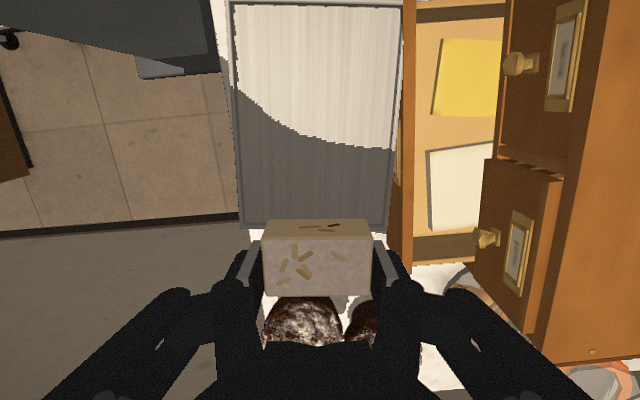

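>>> drive_tool --series '[{"tx":0,"ty":0.025,"tz":0.01,"twist":0},{"tx":0,"ty":0.06,"tz":0.01,"twist":1},{"tx":0,"ty":0.1,"tz":0.01,"twist":2},{"tx":0,"ty":0.14,"tz":0.01,"twist":3},{"tx":0.002,"ty":0.18,"tz":0.01,"twist":4},{"tx":0.004,"ty":0.22,"tz":0.01,"twist":5},{"tx":0.006,"ty":0.26,"tz":0.01,"twist":6},{"tx":0.008,"ty":0.3,"tz":0.01,"twist":7},{"tx":0.01,"ty":0.34,"tz":0.01,"twist":8},{"tx":0.012,"ty":0.38,"tz":0.01,"twist":8}]'

```text
clock: 75.73
tcp_pos: [480.6, -6.0, 204.8]
orientation: [[0.998, 0.056, -0.001], [0.056, -0.998, -0.0], [-0.001, -0.0, -1.0]]
force: [1.9, -0.0, -1.4]
grip_width: 0.618
```

>>> drive_tool --series '[{"tx":0.001,"ty":0.04,"tz":0.0,"twist":0},{"tx":0.002,"ty":0.08,"tz":0.0,"twist":0},{"tx":0.003,"ty":0.12,"tz":0.0,"twist":0},{"tx":0.004,"ty":0.16,"tz":0.0,"twist":0},{"tx":0.005,"ty":0.2,"tz":0.0,"twist":0},{"tx":0.006,"ty":0.23,"tz":0.0,"twist":0},{"tx":0.007,"ty":0.26,"tz":0.0,"twist":0},{"tx":0.007,"ty":0.28,"tz":0.0,"twist":0},{"tx":0.007,"ty":0.295,"tz":-0.01,"twist":0},{"tx":0.007,"ty":0.299,"tz":-0.03,"twist":0}]'

```text
clock: 76.57
tcp_pos: [487.9, 294.3, 175.6]
orientation: [[0.998, 0.057, 0.001], [0.057, -0.998, 0.002], [0.001, -0.002, -1.0]]
force: [1.5, -0.3, -1.9]
grip_width: 0.62
```

```bash
python3 - <<'E'
from h import *
bot.camera('wrist'); bot.camera('wrist');bot.camera('wrist');bot.camera('wrist')
p=snap('wrist','d15.png'); st()
E
```

```text
t 76.82 tcp [488.5 290.5 175.8] ang 3.09 F [ 0.4 -0.3 -1.5] g 0.62 q [-0.39  0.81 -0.41  1.59  0.4   0.83 -0.9 ]
```

View pics/d15.png

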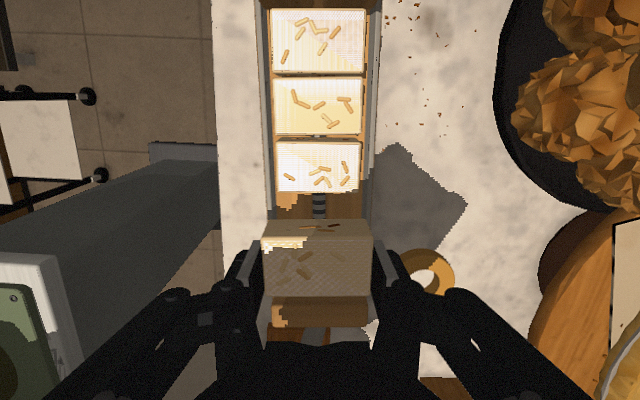

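```bash
python3 - <<'E'
from h import *
p=bot.camera('wrist'); st()
corners(p,[(274,77),(363,75),(362,133),(274,135)],122)
corners(p,[(275,143),(361,141),(359,191),(277,193)],122)
corners(p,[(262,242),(372,241),(371,295),(263,296)],175.8+5)
E
```

```text
t 76.87 tcp [488.6 290.6 176. ] ang 3.08 F [-0.6 -0.5 -1. ] g 0.617 q [-0.39  0.81 -0.41  1.59  0.4   0.83 -0.9 ]
c [484.4 365.3] L 52.8 W 33.3 yaw [4.3 4.4]
c [486.3 327.6] L 53.3 W 32.4 yaw [4.4 4.5]
c [487.7 290.8] L 52.7 W 30.1 yaw [3.7 3.7]
```

>>> drive_tool --series '[{"tx":0,"ty":-0.0,"tz":-0.015,"twist":0},{"tx":0,"ty":-0.0,"tz":-0.03,"twist":0},{"tx":0,"ty":-0.0,"tz":-0.042,"twist":0},{"tx":0,"ty":-0.0,"tz":-0.05,"twist":0},{"tx":0,"ty":-0.0,"tz":-0.054,"twist":0},{"tx":0,"ty":-0.0,"tz":-0.056,"twist":0},{"tx":0,"ty":-0.0,"tz":-0.058,"twist":0},{"tx":0,"ty":-0.0,"tz":-0.058,"twist":0},{"tx":0,"ty":-0.0,"tz":-0.058,"twist":0},{"tx":0,"ty":-0.0,"tz":-0.058,"twist":0}]'

```text
clock: 77.7
tcp_pos: [488.4, 291.3, 117.7]
orientation: [[0.999, 0.054, 0.0], [0.054, -0.999, 0.0], [0.0, -0.0, -1.0]]
force: [0.3, -0.2, -1.4]
grip_width: 0.622
```

>>> drive_tool --series '[{"tx":0,"ty":0,"tz":-0.0005,"twist":0},{"tx":0,"ty":0,"tz":-0.0005,"twist":0},{"tx":0,"ty":0,"tz":-0.0005,"twist":0},{"tx":0,"ty":0,"tz":-0.0005,"twist":0},{"tx":0,"ty":0,"tz":0.01,"twist":0},{"tx":0,"ty":0,"tz":0.03,"twist":0},{"tx":0.0,"ty":0.0,"tz":0.06,"twist":0},{"tx":0,"ty":0,"tz":0.1,"twist":0},{"tx":0,"ty":0,"tz":0.12,"twist":0},{"tx":0,"ty":0,"tz":0.12,"twist":0}]' --hand 0.073

```text
clock: 78.53
tcp_pos: [489.1, 292.1, 242.3]
orientation: [[0.999, 0.054, 0.005], [0.054, -0.999, 0.004], [0.005, -0.003, -1.0]]
force: [1.3, 0.6, 0.0]
grip_width: 0.853
```

```bash
python3 - <<'E'
from h import *
p=snap('wrist','d16.png'); st()
im=cv2.cvtColor(p['color'],cv2.COLOR_RGB2BGR)
cv2.imwrite('pics/d16z.png',cv2.resize(im[0:340,220:420],None,fx=2,fy=1.75,interpolation=cv2.INTER_NEAREST))
E
```

```text
t 78.58 tcp [488.7 291.6 239.9] ang 3.12 F [-0.5 -0.4 -0.6] g 0.854 q [-0.37  0.73 -0.45  1.51  0.35  0.98 -0.86]
```

View pics/d16.png

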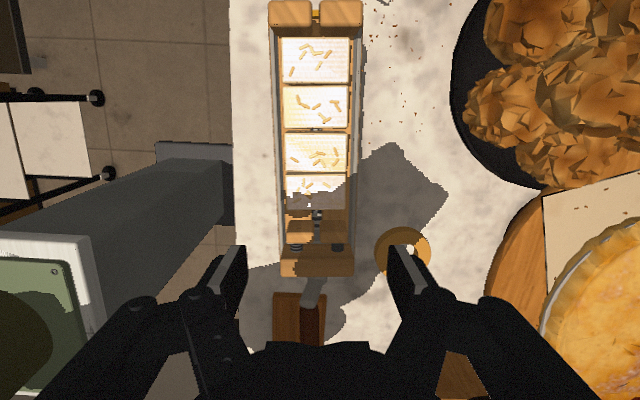

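>>> drive_tool --series '[{"tx":0,"ty":-0.03,"tz":0.0,"twist":0},{"tx":0,"ty":-0.06,"tz":0.0,"twist":0},{"tx":0,"ty":-0.09,"tz":0.0,"twist":0},{"tx":0,"ty":-0.12,"tz":0.0,"twist":0},{"tx":0,"ty":-0.15,"tz":0.0,"twist":0},{"tx":0,"ty":-0.18,"tz":0.0,"twist":0},{"tx":0,"ty":-0.2,"tz":0.0,"twist":0},{"tx":0,"ty":-0.2,"tz":0.0,"twist":0},{"tx":0,"ty":-0.2,"tz":0.0,"twist":0},{"tx":0,"ty":-0.2,"tz":0.0,"twist":0}]' --hand 0.05

```text
clock: 79.42
tcp_pos: [488.1, 91.9, 237.1]
orientation: [[0.998, 0.055, -0.001], [0.055, -0.998, 0.0], [-0.001, -0.001, -1.0]]
force: [-0.4, 1.1, -0.8]
grip_width: 0.584
```

```bash
python3 - <<'E'
from h import *
p=snap('wrist','k1.png'); st(); rec(p,'handle_mid'); rec(p,'crank_axis')
im=cv2.cvtColor(p['color'],cv2.COLOR_RGB2BGR)
cv2.imwrite('pics/k1z.png',cv2.resize(im[60:260,240:400],None,fx=4,fy=3,interpolation=cv2.INTER_NEAREST))
s=snap('scene','k1s.png'); im=cv2.imread('pics/k1s.png')
cv2.imwrite('pics/k1sz.png',cv2.resize(im[170:290,200:360],None,fx=5,fy=5,interpolation=cv2.INTER_CUBIC)); rec(s,'handle_mid')
E
```

```text
t 79.47 tcp [488.1  92.2 237.1] ang 3.2 F [0.2 0.1 0.1] g 0.581 q [ 0.02  0.63 -0.48  1.77  0.38  0.83 -0.58]
handle_mid [(array([489., 137., 123.]), 0.76, array([322., 142.]))]
crank_axis [(array([490., 209., 120.]), 0.9, array([330.,  47.]))]
handle_mid [(array([481., 142., 126.]), 0.56, array([312., 204.])), (array([473., 402., 120.]), 0.55, array([233., 245.])), (array([ 470., -295.,   77.]), 0.41, array([418., 167.])), (array([463., 267.,  99.]), 0.17, array([279., 232.]))]
```

View pics/k1.png

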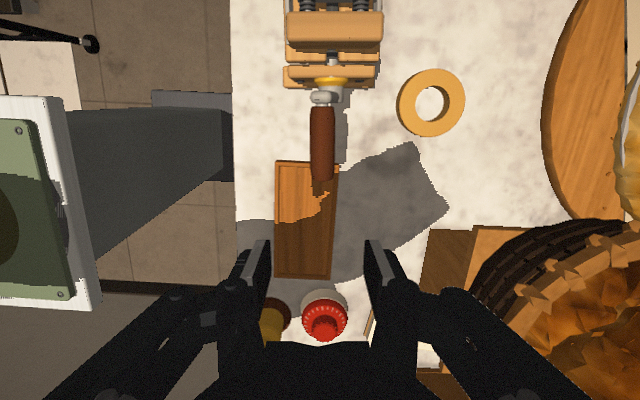

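View pics/k1z.png

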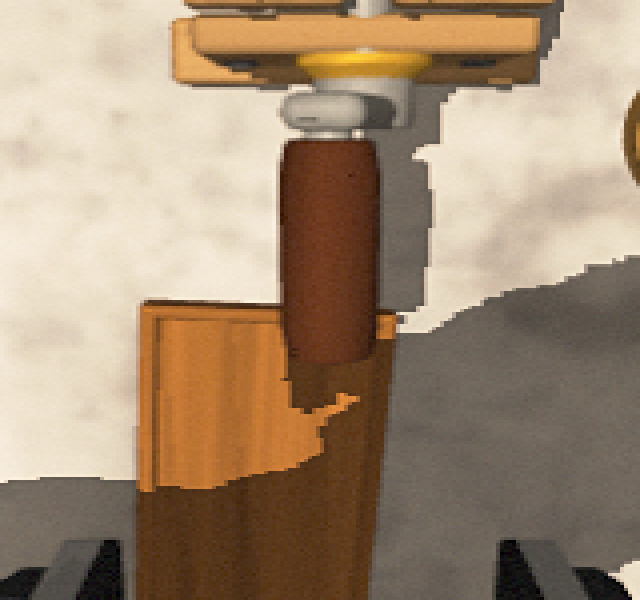

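View pics/k1sz.png

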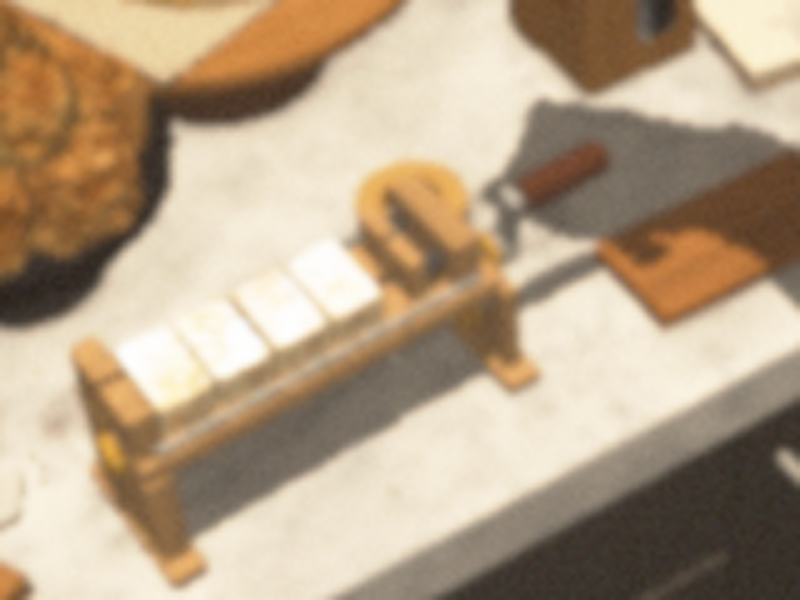

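```bash
python3 - <<'E'
from h import *
p=bot.camera('wrist'); st()
b=lambda x,y:(240+x/4,60+y/3)
for z in (116,117): 
    print('near',at_z(p,*b(329,360),z),'far',at_z(p,*b(329,140),z))
print('edges far', at_z(p,*b(281,160),116),at_z(p,*b(379,160),116))
print('bush top',at_z(p,*b(364,55),75+15),at_z(p,*b(364,65),75+15), 'pillar edges',at_z(p,*b(173,80),80),at_z(p,*b(540,80),80))
print('carriage',[at_z(p,*q,134) for q in [(286,14),(383,12)]])
E
```

```text
t 79.72 tcp [488.2  91.7 237.2] ang 3.18 F [-0.6  0.4 -0.1] g 0.588 q [ 0.02  0.63 -0.48  1.77  0.38  0.83 -0.58]
near [491.459 102.789 116.   ] far [487.675 164.826 116.   ]
near [491.425 103.059 117.   ] far [487.656 164.847 117.   ]
edges far [478.126 159.001 116.   ] [498.278 160.127 116.   ]
bush top [494.392 188.7    90.   ] [494.583 185.942  90.   ] pillar edges [451.464 179.796  80.   ] [535.737 184.551  80.   ]
carriage [array([458.244, 226.27 , 134.   ]), array([525.855, 231.417, 134.   ])]
```

>>> drive_tool --series '[{"tx":0.002,"ty":0.03,"tz":-0.02,"twist":0},{"tx":0.002,"ty":0.03,"tz":-0.04,"twist":0},{"tx":0.002,"ty":0.03,"tz":-0.06,"twist":0},{"tx":0.002,"ty":0.03,"tz":-0.075,"twist":0},{"tx":0.002,"ty":0.03,"tz":-0.075,"twist":0},{"tx":0.002,"ty":0.03,"tz":-0.075,"twist":0},{"tx":0.002,"ty":0.03,"tz":-0.075,"twist":0},{"tx":0.002,"ty":0.03,"tz":-0.075,"twist":0},{"tx":0.002,"ty":0.03,"tz":-0.075,"twist":0},{"tx":0.002,"ty":0.03,"tz":-0.075,"twist":0}]'

```text
clock: 80.55
tcp_pos: [490.5, 121.2, 162.8]
orientation: [[0.999, 0.054, 0.001], [0.054, -0.999, 0.0], [0.001, -0.0, -1.0]]
force: [-0.5, 0.4, 0.6]
grip_width: 0.585
```

```bash
python3 - <<'E'
from h import *
p=snap('wrist','k2.png'); o=st(); t=o['tcp_pos']
print(proj(p,[489.5,133.9,116]),proj(p,[491.4,103,116]))
E
```

```text
t 80.6 tcp [490.4 121.2 162.7] ang 3.12 F [-0.5  0.1  0.6] g 0.585 q [-0.08  0.75 -0.41  1.83  0.46  0.65 -0.71]
[317.643 207.511] [317.941 250.698]
```

View pics/k2.png

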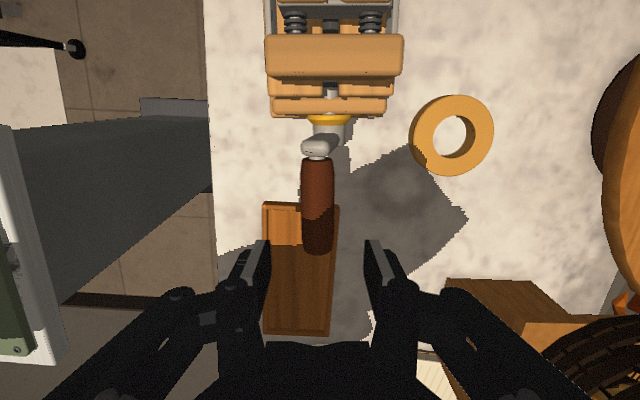

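>>> drive_tool --series '[{"tx":0,"ty":0,"tz":-0.015,"twist":0},{"tx":0,"ty":0,"tz":-0.03,"twist":0},{"tx":0,"ty":0,"tz":-0.042,"twist":0},{"tx":0,"ty":0,"tz":-0.049,"twist":0},{"tx":0,"ty":0,"tz":-0.052,"twist":0},{"tx":0,"ty":0,"tz":-0.052,"twist":0},{"tx":0,"ty":0,"tz":-0.052,"twist":0},{"tx":0,"ty":0,"tz":-0.052,"twist":0},{"tx":0,"ty":0,"tz":-0.052,"twist":0},{"tx":0,"ty":0,"tz":-0.052,"twist":0}]'

```text
clock: 81.43
tcp_pos: [490.5, 121.2, 110.7]
orientation: [[0.999, 0.054, 0.001], [0.054, -0.999, 0.0], [0.001, -0.0, -1.0]]
force: [-0.1, 0.5, -0.5]
grip_width: 0.587
```

>>> drive_tool --series '[{"tx":0,"ty":0,"tz":0,"twist":0},{"tx":0,"ty":0,"tz":0,"twist":0},{"tx":0,"ty":0,"tz":0,"twist":0},{"tx":0,"ty":0,"tz":0,"twist":0},{"tx":0,"ty":0,"tz":0,"twist":0},{"tx":0,"ty":0,"tz":0,"twist":0},{"tx":0,"ty":0,"tz":0,"twist":0},{"tx":0,"ty":0,"tz":0,"twist":0},{"tx":0,"ty":0,"tz":0,"twist":0},{"tx":0,"ty":0,"tz":0,"twist":0}]' --hand 0.01 --force 30

```text
clock: 82.27
tcp_pos: [490.3, 121.2, 110.3]
orientation: [[0.999, 0.055, 0.0], [0.055, -0.999, -0.0], [0.0, 0.0, -1.0]]
force: [0.3, -1.0, 2.2]
grip_width: 0.244
```

```bash
python3 - <<'E'
from h import *
p=snap('wrist','k3.png'); o=st(); t=o['tcp_pos']
E
```

```text
t 82.32 tcp [490.3 121.2 110.3] ang 3.12 F [ 1.1 -0.5  2.9] g 0.245 q [-0.12  0.83 -0.34  1.88  0.52  0.52 -0.76]
```

View pics/k3.png

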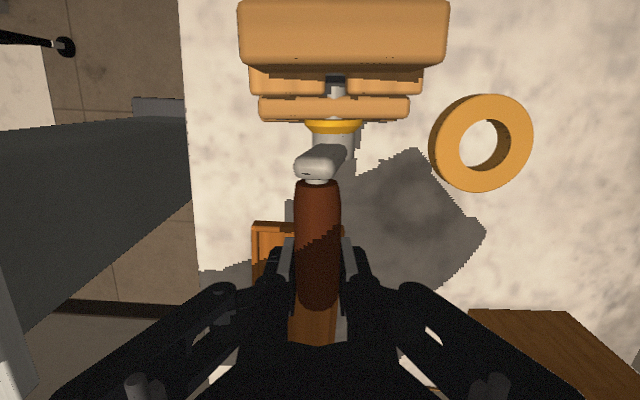

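```bash
cat > circ.py <<'E'
import numpy as np,sys
def rows(a,b,n=10,R=42,yaw=3.4):
    A=np.radians(a); th=np.radians(np.linspace(a,b,n+1)[1:])
    d=R*(np.sin(th)-np.sin(A)); dz=R*(np.cos(th)-np.cos(A)); y=np.radians(yaw)
    for x,z in zip(d,dz): print(round(x*np.cos(y)/1e3,4),round(x*np.sin(y)/1e3,4),round(z/1e3,4))
rows(float(sys.argv[1]),float(sys.argv[2]),int(sys.argv[3]))
E
python3 circ.py -11.2 60 10
```

```text
0.0052 0.0003 0.0007
0.0104 0.0006 0.0007
0.0155 0.0009 0.0001
0.0206 0.0012 -0.0011
0.0255 0.0015 -0.003
0.0301 0.0018 -0.0054
0.0343 0.002 -0.0084
0.0382 0.0023 -0.0119
0.0416 0.0025 -0.0159
0.0445 0.0026 -0.0202
```

>>> drive_tool --series '[{"tx":0.0052,"ty":0.0003,"tz":0.0007,"twist":0},{"tx":0.0104,"ty":0.0006,"tz":0.0007,"twist":0},{"tx":0.0155,"ty":0.0009,"tz":0.0001,"twist":0},{"tx":0.0206,"ty":0.0012,"tz":-0.0011,"twist":0},{"tx":0.0255,"ty":0.0015,"tz":-0.003,"twist":0},{"tx":0.0301,"ty":0.0018,"tz":-0.0054,"twist":0},{"tx":0.0343,"ty":0.002,"tz":-0.0084,"twist":0},{"tx":0.0382,"ty":0.0023,"tz":-0.0119,"twist":0},{"tx":0.0416,"ty":0.0025,"tz":-0.0159,"twist":0},{"tx":0.0445,"ty":0.0026,"tz":-0.0202,"twist":0}]'

```text
clock: 83.15
tcp_pos: [535.7, 123.9, 89.8]
orientation: [[0.999, 0.054, 0.001], [0.054, -0.999, 0.0], [0.001, -0.0, -1.0]]
force: [4.7, 0.2, 4.3]
grip_width: 0.246
```

```bash
python3 - <<'E'
from h import *
bot.camera('wrist');bot.camera('wrist');p=snap('wrist','k4.png'); o=st(); t=o['tcp_pos']
E
```

```text
t 83.3 tcp [535.7 123.9  89.6] ang 3.11 F [ 8.4 -0.6  1.9] g 0.244 q [-0.1   0.91 -0.36  1.73  0.52  0.59 -0.71]
```

View pics/k4.png

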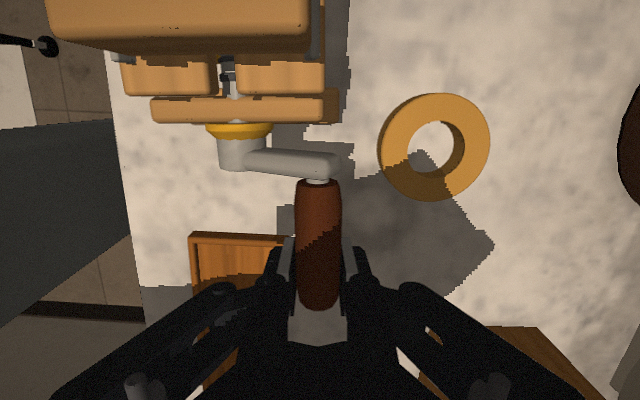

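```bash
for a in "60 180" "180 300" "300 420" "420 500"; do python3 circ.py $a 10; echo; done
```

```text
0.0036 0.0002 -0.008
0.0054 0.0003 -0.0166
0.0054 0.0003 -0.0254
0.0036 0.0002 -0.034
0.0 0.0 -0.042
-0.0052 -0.0003 -0.0491
-0.0117 -0.0007 -0.055
-0.0193 -0.0011 -0.0594
-0.0276 -0.0016 -0.0621
-0.0363 -0.0022 -0.063

-0.0087 -0.0005 0.0009
-0.0171 -0.001 0.0036
-0.0246 -0.0015 0.008
-0.0312 -0.0019 0.0139
-0.0363 -0.0022 0.021
-0.0399 -0.0024 0.029
-0.0417 -0.0025 0.0376
-0.0417 -0.0025 0.0464
-0.0399 -0.0024 0.055
-0.0363 -0.0022 0.063

0.0052 0.0003 0.0071
0.0117 0.0007 0.013
0.0193 0.0011 0.0174
0.0276 0.0016 0.0201
0.0363 0.0022 0.021
0.045 0.0027 0.0201
0.0534 0.0032 0.0174
0.061 0.0036 0.013
0.0675 0.004 0.0071
0.0726 0.0043 -0.0

0.0026 0.0002 -0.0053
0.0044 0.0003 -0.0108
0.0054 0.0003 -0.0166
0.0056 0.0003 -0.0225
0.005 0.0003 -0.0283
0.0036 0.0002 -0.034
0.0014 0.0001 -0.0394
-0.0016 -0.0001 -0.0445
-0.0052 -0.0003 -0.0491
-0.0094 -0.0006 -0.0532
```

>>> drive_tool --series '[{"tx":0.0036,"ty":0.0002,"tz":-0.008,"twist":0},{"tx":0.0054,"ty":0.0003,"tz":-0.0166,"twist":0},{"tx":0.0054,"ty":0.0003,"tz":-0.0254,"twist":0},{"tx":0.0036,"ty":0.0002,"tz":-0.034,"twist":0},{"tx":0.0,"ty":0.0,"tz":-0.042,"twist":0},{"tx":-0.0052,"ty":-0.0003,"tz":-0.0491,"twist":0},{"tx":-0.0117,"ty":-0.0007,"tz":-0.055,"twist":0},{"tx":-0.0193,"ty":-0.0011,"tz":-0.0594,"twist":0},{"tx":-0.0276,"ty":-0.0016,"tz":-0.0621,"twist":0},{"tx":-0.0363,"ty":-0.0022,"tz":-0.063,"twist":0}]'

```text
clock: 84.13
tcp_pos: [497.8, 121.8, 26.5]
orientation: [[0.998, 0.055, -0.001], [0.055, -0.998, 0.0], [-0.001, -0.0, -1.0]]
force: [3.0, 0.3, 18.0]
grip_width: 0.245
```

```bash
python3 - <<'E'
from h import *
bot.camera('wrist');bot.camera('wrist');p=snap('wrist','k5.png'); o=st(); t=o['tcp_pos']
E
```

```text
t 84.28 tcp [497.6 121.8  26.9] ang 3.17 F [-0.7 -1.3 11.9] g 0.243 q [-0.18  0.99 -0.23  1.88  0.6   0.34 -0.82]
```

View pics/k5.png

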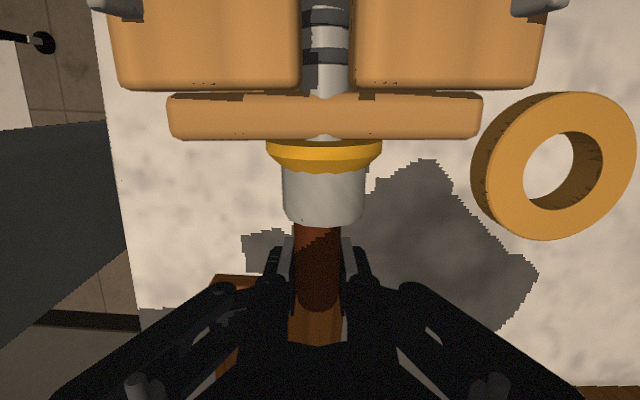

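>>> drive_tool --series '[{"tx":-0.0087,"ty":-0.0005,"tz":0.0012,"twist":0},{"tx":-0.0171,"ty":-0.001,"tz":0.0041,"twist":0},{"tx":-0.0246,"ty":-0.0015,"tz":0.0085,"twist":0},{"tx":-0.0312,"ty":-0.0019,"tz":0.0144,"twist":0},{"tx":-0.0363,"ty":-0.0022,"tz":0.0215,"twist":0},{"tx":-0.0399,"ty":-0.0024,"tz":0.0295,"twist":0},{"tx":-0.0417,"ty":-0.0025,"tz":0.0381,"twist":0},{"tx":-0.0417,"ty":-0.0025,"tz":0.0469,"twist":0},{"tx":-0.0399,"ty":-0.0024,"tz":0.0555,"twist":0},{"tx":-0.0363,"ty":-0.0022,"tz":0.0635,"twist":0}]'

```text
clock: 85.12
tcp_pos: [462.5, 119.6, 90.5]
orientation: [[0.999, 0.055, 0.0], [0.055, -0.999, 0.001], [0.0, -0.0, -1.0]]
force: [8.3, 1.8, -7.5]
grip_width: 0.243
```

>>> drive_tool --series '[{"tx":0.0052,"ty":0.0003,"tz":0.0071,"twist":0},{"tx":0.0117,"ty":0.0007,"tz":0.013,"twist":0},{"tx":0.0193,"ty":0.0011,"tz":0.0174,"twist":0},{"tx":0.0276,"ty":0.0016,"tz":0.0201,"twist":0},{"tx":0.0363,"ty":0.0022,"tz":0.021,"twist":0},{"tx":0.045,"ty":0.0027,"tz":0.0201,"twist":0},{"tx":0.0534,"ty":0.0032,"tz":0.0174,"twist":0},{"tx":0.061,"ty":0.0036,"tz":0.013,"twist":0},{"tx":0.0675,"ty":0.004,"tz":0.0071,"twist":0},{"tx":0.0726,"ty":0.0043,"tz":0.0,"twist":0}]'

```text
clock: 85.95
tcp_pos: [535.6, 123.8, 90.1]
orientation: [[0.999, 0.054, 0.001], [0.054, -0.999, 0.0], [0.001, -0.0, -1.0]]
force: [4.6, 0.2, 4.4]
grip_width: 0.241
```

```bash
python3 - <<'E'
from h import *
bot.camera('wrist');p=snap('wrist','k6.png'); o=st(); t=o['tcp_pos']
s=snap('scene','k6s.png'); im=cv2.imread('pics/k6s.png')
cv2.imwrite('pics/k6sz.png',cv2.resize(im[170:290,200:360],None,fx=5,fy=5,interpolation=cv2.INTER_CUBIC))
E
```

```text
t 86.05 tcp [535.8 123.9  89.3] ang 3.11 F [ 9.6 -0.7  2.8] g 0.243 q [-0.1   0.91 -0.35  1.73  0.52  0.59 -0.71]
```

View pics/k6.png

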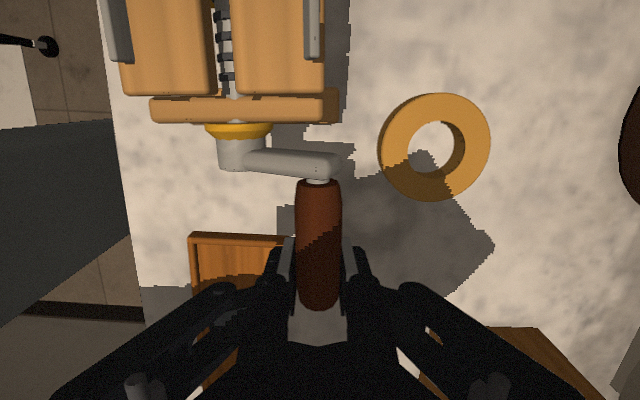

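View pics/k6sz.png

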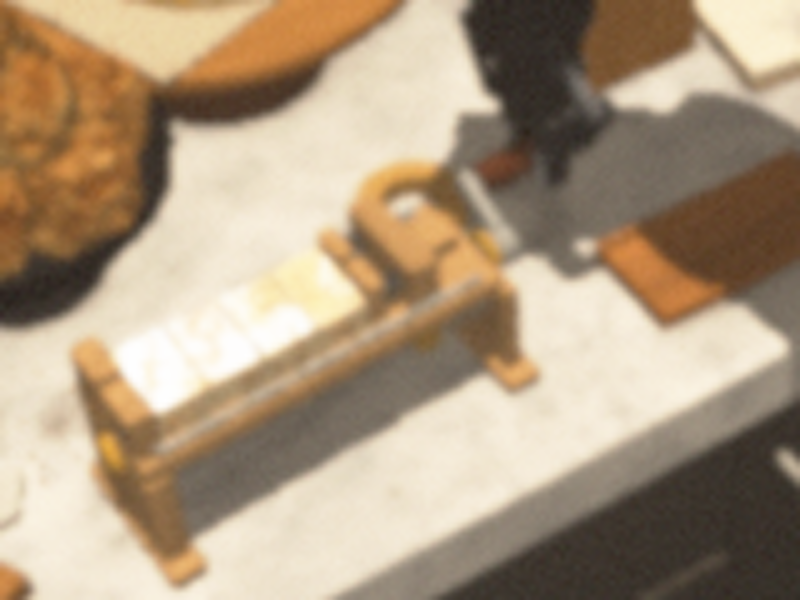

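>>> drive_tool --series '[{"tx":0.0026,"ty":0.0002,"tz":-0.0053,"twist":0},{"tx":0.0044,"ty":0.0003,"tz":-0.0108,"twist":0},{"tx":0.0054,"ty":0.0003,"tz":-0.0166,"twist":0},{"tx":0.0056,"ty":0.0003,"tz":-0.0225,"twist":0},{"tx":0.005,"ty":0.0003,"tz":-0.0283,"twist":0},{"tx":0.0036,"ty":0.0002,"tz":-0.034,"twist":0},{"tx":0.0014,"ty":0.0001,"tz":-0.0394,"twist":0},{"tx":-0.0016,"ty":-0.0001,"tz":-0.0445,"twist":0},{"tx":-0.0052,"ty":-0.0003,"tz":-0.0491,"twist":0},{"tx":-0.0094,"ty":-0.0006,"tz":-0.0532,"twist":0}]'

```text
clock: 86.93
tcp_pos: [525.0, 123.2, 36.4]
orientation: [[0.999, 0.055, -0.001], [0.055, -0.999, 0.0], [-0.001, -0.0, -1.0]]
force: [4.2, 0.9, -0.4]
grip_width: 0.243
```

```bash
python3 circ.py 500 517.5 5; python3 - <<'E'
from h import *
bot.camera('wrist');o=st()
E
```

```text
-0.002 -0.0001 -0.0016
-0.0041 -0.0002 -0.0031
-0.0063 -0.0004 -0.0044
-0.0086 -0.0005 -0.0056
-0.0109 -0.0006 -0.0066
t 86.98 tcp [523.9 123.1  35.8] ang 3.15 F [ 3.5 -0.1 -6.4] g 0.246 q [-0.14  0.99 -0.28  1.79  0.57  0.45 -0.77]
```

>>> drive_tool --series '[{"tx":-0.002,"ty":-0.0001,"tz":-0.0016,"twist":0},{"tx":-0.0041,"ty":-0.0002,"tz":-0.0031,"twist":0},{"tx":-0.0063,"ty":-0.0004,"tz":-0.0044,"twist":0},{"tx":-0.0086,"ty":-0.0005,"tz":-0.0056,"twist":0},{"tx":-0.0105,"ty":-0.0006,"tz":-0.0064,"twist":0},{"tx":-0.0105,"ty":-0.0006,"tz":-0.0064,"twist":0},{"tx":-0.0105,"ty":-0.0006,"tz":-0.0064,"twist":0},{"tx":-0.0105,"ty":-0.0006,"tz":-0.0064,"twist":0},{"tx":-0.0105,"ty":-0.0006,"tz":-0.0064,"twist":0},{"tx":-0.0105,"ty":-0.0006,"tz":-0.0064,"twist":0}]'

```text
clock: 87.82
tcp_pos: [514.8, 122.5, 30.9]
orientation: [[0.999, 0.055, -0.0], [0.055, -0.999, 0.0], [-0.0, -0.0, -1.0]]
force: [2.5, 1.5, -9.9]
grip_width: 0.249
```

>>> drive_tool --series '[{"tx":0,"ty":0,"tz":0,"twist":0},{"tx":0,"ty":0,"tz":0,"twist":0},{"tx":0,"ty":0,"tz":0,"twist":0},{"tx":0,"ty":0,"tz":0,"twist":0},{"tx":0,"ty":0,"tz":0,"twist":0},{"tx":0,"ty":0,"tz":0.02,"twist":0},{"tx":0,"ty":0,"tz":0.05,"twist":0},{"tx":0,"ty":0,"tz":0.08,"twist":0},{"tx":0,"ty":0,"tz":0.11,"twist":0},{"tx":0,"ty":0,"tz":0.14,"twist":0}]' --hand 0.055

```text
clock: 88.65
tcp_pos: [514.6, 122.4, 172.5]
orientation: [[0.999, 0.055, -0.0], [0.055, -0.999, 0.0], [-0.0, -0.0, -1.0]]
force: [1.3, 0.7, 0.1]
grip_width: 0.638
```

>>> drive_tool --series '[{"tx":-0.005,"ty":0.02,"tz":0.02,"twist":0},{"tx":-0.01,"ty":0.05,"tz":0.04,"twist":0},{"tx":-0.015,"ty":0.08,"tz":0.06,"twist":0},{"tx":-0.02,"ty":0.11,"tz":0.065,"twist":0},{"tx":-0.022,"ty":0.14,"tz":0.065,"twist":0},{"tx":-0.022,"ty":0.15,"tz":0.065,"twist":0},{"tx":-0.022,"ty":0.15,"tz":0.065,"twist":0},{"tx":-0.022,"ty":0.15,"tz":0.065,"twist":0},{"tx":-0.022,"ty":0.15,"tz":0.065,"twist":0},{"tx":-0.022,"ty":0.15,"tz":0.065,"twist":0}]'

```text
clock: 89.48
tcp_pos: [493.2, 271.2, 235.9]
orientation: [[0.999, 0.053, -0.0], [0.053, -0.999, -0.001], [-0.0, 0.001, -1.0]]
force: [0.5, -0.3, 0.7]
grip_width: 0.648
```

```bash
python3 - <<'E'
from h import *
p=snap('wrist','f1.png'); st()
im=cv2.cvtColor(p['color'],cv2.COLOR_RGB2BGR)
cv2.imwrite('pics/f1a.png',cv2.resize(im[110:270,250:390],None,fx=5,fy=3.7,interpolation=cv2.INTER_NEAREST))
cv2.imwrite('pics/f1b.png',cv2.resize(im[0:130,250:390],None,fx=4.5,fy=4.5,interpolation=cv2.INTER_NEAREST))
E
```

```text
t 89.53 tcp [493.2 271.4 236. ] ang 3.05 F [ 0.4  0.2 -0.3] g 0.643 q [-0.33  0.72 -0.45  1.54  0.36  0.96 -0.83]
```

View pics/f1.png

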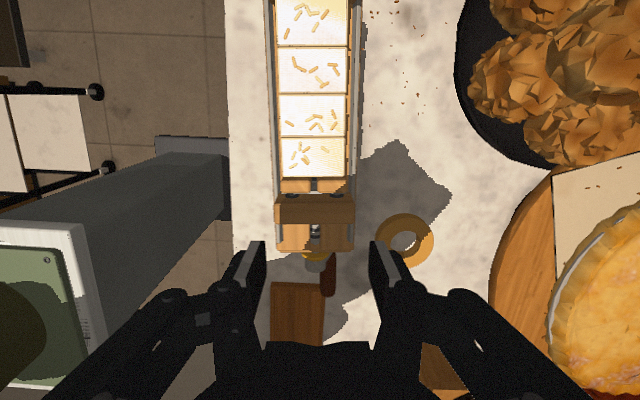

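View pics/f1a.png

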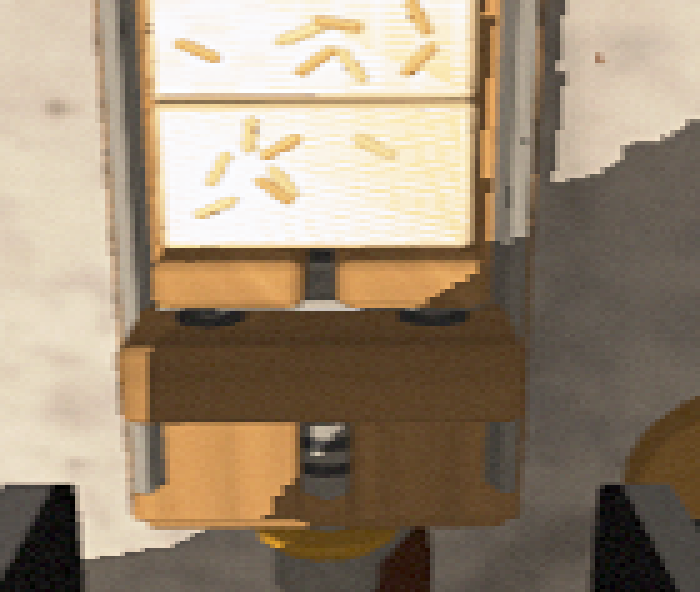

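```bash
python3 - <<'E'
from h import *
p=bot.camera('wrist'); st()
a=lambda x,y:(250+x/5,110+y/3.7)
print('bar rear top',at_z(p,*a(318,248),122))
print('cheek front',at_z(p,*a(225,262),130),'cheek rear',at_z(p,*a(225,306),130))
for z in (132,133,134): print('carriage front',z,at_z(p,*a(325,346),z))
print('carriage rear',at_z(p,*a(325,421),133))
# handle
rec(p,'handle_mid')
c=lambda x,y:(250+x/5,110+y/3.7)
E
python3 - <<'E'
import cv2
im=cv2.imread('pics/f1.png'); cv2.imwrite('pics/f1c.png',cv2.resize(im[230:310,280:370],None,fx=6,fy=6,interpolation=cv2.INTER_NEAREST))
E
```

```text
t 89.58 tcp [493.2 271.6 236. ] ang 3.06 F [0.2 0.6 0.1] g 0.643 q [-0.33  0.72 -0.45  1.54  0.36  0.96 -0.83]
bar rear top [488.782 286.428 122.   ]
cheek front [473.526 284.474 130.   ] cheek rear [473.834 274.127 130.   ]
carriage front 132 [491.077 266.101 132.   ]
carriage front 133 [491.065 266.462 133.   ]
carriage front 134 [491.052 266.822 134.   ]
carriage rear [492.006 247.98  133.   ]
handle_mid [(array([516., 133.,  48.]), 0.94, array([330., 281.]))]
```

View pics/f1c.png

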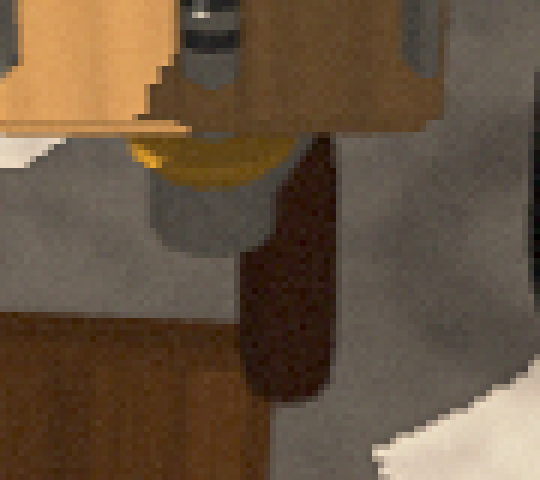

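>>> drive_tool --series '[{"tx":-0.002,"ty":0.02,"tz":0.01,"twist":0},{"tx":-0.004,"ty":0.04,"tz":0.02,"twist":0},{"tx":-0.006,"ty":0.06,"tz":0.03,"twist":0},{"tx":-0.006,"ty":0.08,"tz":0.04,"twist":0},{"tx":-0.006,"ty":0.08,"tz":0.04,"twist":0},{"tx":-0.006,"ty":0.08,"tz":0.04,"twist":0},{"tx":-0.006,"ty":0.08,"tz":0.04,"twist":0},{"tx":-0.006,"ty":0.08,"tz":0.04,"twist":0},{"tx":-0.006,"ty":0.08,"tz":0.04,"twist":0},{"tx":-0.006,"ty":0.08,"tz":0.04,"twist":0}]'

```text
clock: 90.47
tcp_pos: [487.1, 351.9, 275.9]
orientation: [[0.999, 0.054, -0.0], [0.054, -0.999, -0.0], [-0.0, 0.0, -1.0]]
force: [-0.0, 0.8, -0.6]
grip_width: 0.647
```

```bash
python3 - <<'E'
from h import *
p=snap('wrist','f2.png'); st()
im=cv2.cvtColor(p['color'],cv2.COLOR_RGB2BGR)
cv2.imwrite('pics/f2z.png',cv2.resize(im[60:290,250:390],None,fx=4,fy=2.55,interpolation=cv2.INTER_NEAREST))
t=snap('top','f2t.png'); 
for l in ['check_weight','tape_roll','bench_scraper']: rec(t,l,2)
im=cv2.imread('pics/f2t.png')[150:260,100:500]; cv2.imwrite('pics/f2tz.png',cv2.resize(im,None,fx=2,fy=2,interpolation=cv2.INTER_CUBIC))
E
```

```text
t 90.52 tcp [487.  352.  275.9] ang 3.1 F [-0.2 -0.6  0.7] g 0.643 q [-0.47  0.74 -0.45  1.32  0.33  1.15 -0.9 ]
check_weight [(array([ 431., -136.,   53.]), 0.75, array([399., 222.]))]
tape_roll [(array([618., 170.,  19.]), 0.79, array([301., 165.]))]
bench_scraper [(array([394., 585.,   4.]), 0.53, array([172., 235.]))]
```

View pics/f2z.png

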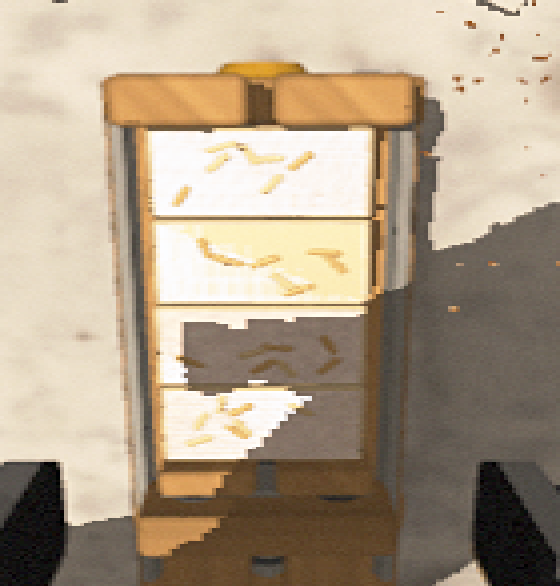

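View pics/f2tz.png

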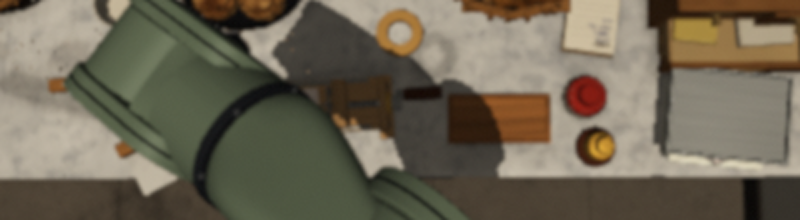

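```bash
python3 - <<'E'
from h import *
o=st(); print(bot.hand_in())
E
```

```text
t 90.72 tcp [486.9 352.4 276. ] ang 3.12 F [ 0.   0.2 -0.3] g 0.645 q [-0.47  0.74 -0.45  1.32  0.33  1.15 -0.9 ]
the job is handed in; nothing more can be done
None
```

The job is done and handed in at about 91 s of the 210 s allowed; no verdict was reported.

- **Check weight:** it stood free in the middle of the pan, within 2–3 mm, for about 2 s, then went back on its wooden stand.
- **Weighing:** all four bars lay flat and side by side on the pan, with the gripper clear for at least 5 s. The bar nearest the crank handle had to be slid along the tray first to get room to grip it.
- **Clamp:** the four bars are in the channel in one row with their 34 mm sides along it. I turned the crank about 526°, from about -11° to about 515°, which puts the jaw about 34 mm forward.

**Last checks**
- The pictures show the row closed up from the stop to the cheek, flat and centred on the slot.
- I measured the gap between cheek and carriage at about 7.7 mm against 14 mm when free. That means the cheek is pushed in about 6.3 mm of 13, close to half way. The crank angle gives about 6.4 mm, so the two agree.
- The weight stands on its stand and the tape is where it was.
- The robot was clear of everything at hand-in.

**What did not check out:** the scraper was partly hidden by the arm in the last top picture, so its reported place was about 45 mm off with low confidence. I never went near it. I saw no knocked bar and no slipped grip.

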